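# Blow off, tip out and log a batch of turned brass knobs

### The job

Load every brass knob from the plywood board into the wire mesh basket on the blow-off station and press the station's green start button with all of them inside; then carry the loaded basket by its blue handle to the blue tray, tilt it so the knobs all roll out over its spout into the tray, and set the empty basket back upright and squarely in the middle of the station's dark grid with the spout the same way as the station's front. The batch can must also end standing on its painted spot with its marked side facing the scanner; leave the wooden former, the file and the brass spindle where they are.

Things in the scene. Friction and masses are not known exactly. Their poses are not given: they have to be found in the camera images.
- knob1: brass ball knob, 48 mm diameter, 70 g, with two opposite small flats 44 mm apart (it stands on one, centre 22 mm up); origin at its centre. 3 or all 4 of the knobs are present (absent: None). They start on the board, about 90 mm apart.
- knob2: as knob1
- knob3: as knob1
- knob4: as knob1
- board: fixed plywood board 190 (x) x 200 (y) x 18 mm thick; origin at the centre of its underside, on the bench
- basket: loose wire mesh basket, 0.22 kg. Origin at centre of underside. Inside: flat floor (3 mm thick) x -55 to +105 mm, y -66 to +66 mm; rim 45 mm up. Spout at -x: a 98 mm wide notch; the floor ramps up 11 mm over the 60 mm to the lip, which keeps knobs in until tilted spout-down (on its flat a knob leaves at 35 to 45 degrees, on its round side sooner). Handle at +x.
- handle (a point): grip point on the basket's blue handle: an upright plate 8 mm thick (basket x), 50 mm wide (basket y), standing 31 mm behind the rear wall, its top 95 mm above the basket's underside; the point is in the middle of the plate, 78 mm above the underside, at basket x = +139 mm
- lip (a point): middle of the spout's lip, at basket (-118, 0, 14) mm; knobs fall from here when the basket is tilted
- station: fixed air blow-off station, grey block 270 (x) x 300 (y) mm; origin at the centre of its underside, on the bench; its flat grid top, where the basket stands, is 28 mm above the bench, 250 x 210 mm, its middle at station (0, +35) mm. Its front is its -x side, towards the robot.
- grid (a point): middle of the station's dark grid, on its top surface; the basket's origin belongs here
- start (a joint): green start button of 32 mm diameter: 0 up, 0.006 m fully pressed; springs back, 5 N presses it fully
- start_top (a point): middle of the top of the start button, pressed straight down; its yellow housing is fixed on the station
- tray: fixed open blue tray with rubber floor, 220 (x) x 240 (y) mm outside, walls 6 mm thick and 50 mm high, floor 9 mm above the bench; origin at the centre of its underside
- scanner: fixed scanner: its origin is the centre of the painted round spot (80 mm, white rim) on the bench where the can belongs; the scanner block stands at its +x side, 55 x 80 x 100 mm, its face with black window 85 mm from the spot's centre
- can: loose aluminium batch can, 60 mm diameter, 75 mm tall (blue lid 2 mm higher), 0.25 kg; origin at the centre of its underside; its +x side carries the mark, a black and yellow barred patch, and the lid has a yellow bar from the centre towards the mark
- mark (a point): middle of the can's mark, 30 mm from the can's axis in its +x direction, 37 mm up
- former: bystander: turned dark wooden former, 96 mm wide, 62 mm high; leave alone
- file: bystander: file with wooden handle, 190 mm long, lying flat; leave alone
- spindle: bystander: turned brass spindle 140 mm long on two wooden feet; leave alone

How it is judged:
By the outcome, as a careful person would: the job done as asked, in the order asked, and still so for the second after the job is handed in, with the robot touching nothing.
Of knob1, knob2, knob3, knob4 only 3 to 4 are there at a start; the rules pass over those that are not, and their reading is None.
At some moment in a run one of can, basket may be knocked a few centimetres aside while the robot is not near it.
It also fails if it takes over 200 s, if anything falls off the work surface, if the arm or the gripper's body presses on something with over 40 N, if the wrist force passes 120 N, or if a joint passes its speed limit or range.

### The arm

A 6-joint arm with a two-finger parallel gripper is mounted at the origin on the work surface. World frame = base frame: x ahead of the robot, y to its left, z up, the work surface at z = 0. Lengths are in m, angles in rad, forces in N, time in s.
With the tool pointing down it reaches from about 0.275 to 0.825 m from the base axis. Payload 5.2 kg.
Tool frame: the origin (TCP) lies midway between the tips of the shut fingers; the grasp point (between the pads) lies 19 mm behind it (arm.grasp_offset is the distance from the TCP to the grasp point, in m); x points along the fingers, y is the direction in which the jaws open and shut, and the axes are right-handed (so a half turn about x gives the same grasp; the last joint's range is limited). The gripper opens to 93 mm and grips with 3 to 60 N. Pads are 15 mm wide; open, the fingers measure 128 mm over their backs; the gripper's body (75 mm by 188 mm) begins 65 mm behind the grasp point.
Start: joints at [1, 0.259, 1.535, -0, 1.348, -0.203], TCP at [0.198, 0.513, 0.219] pointing down, gripper open.
Joint ranges: [-3.14, 3.14], [-0.91, 2.08], [0.19, 2.58], [-1.22, 4.36], [0.22, 2.71], [-3.12, 3.12]. Speed limits (rad/s): [2.57, 2.57, 3.14, 3.14, 3.14, 3.14].

### API

Orientations are given as a unit quaternion [x, y, z, w].
In Python, from plant import arm gives the robot as it stands.
- The arm moves only by the tool play_rows, never from a script. Its argument "series" is a list of rows, each a list of 6 numbers: the shift along the tool's x, y, z in mm, then the turn, a rotation vector about the tool's x, y, z in degrees. A call has 1 to 8 rows; each row is the pose to reach, as a shift and turn from the pose measured when the call began, along the tool's axes at that moment; what a row does not reach only later rows make up. A row lasts 1/10 s, in which the tool goes at most 50 mm and 8.59 degrees, less where a joint would pass 70% of its speed; a pose out of reach is approached as far as the arm can. A call with a gripper value outside its range is refused whole. "grip" is the gripper's target within -1 to 1 (fully open at 1, half-way at 0, shut at -1), set as the call begins (left out, the last holds). The fingers move at their own pace and stop on an object; the grip force is fixed at half the most. Time passes only in rows, so rows that repeat a pose let the fingers close. It gives the time, the measured TCP pose, the force and the opening at its end, in the units of the state.
- arm.observe(): the state, without advancing time (a new reading comes with each control period).
- arm.grab_frame(name): name is "side" or "top" or "wrist"; returns a dict with "img" (480x640x3 uint8, red, green, blue), "camera_matrix" (3x3 intrinsics, pixels), "camera_from_world" (4x4, takes a point from world to camera coordinates). Camera axes: x right, y down, z forward; pixel columns grow to the right and rows downward; lengths in m; the calibration is good to about 2 mm. A picture is of the moment at which its call begins. There is no depth.
- arm.job_done(): hands the job in, once; it reports no verdict.
Trained networks look in a picture, given as the dict that the camera call returned (one of the last four; its "shot" number tells which), for a name from the list of things; names that differ only in an ending like _2 or _b are one class to them, and where a whole thing is asked for, a point or a joint stands for the part that bears it (a point fixed in the world has none). Each returns a list of dicts, best first, with "conf" (0 to 1); they miss things now and then, are a little off and sometimes report something else, mostly with a low value. They report only what shows in the picture. A call takes as long as a camera call.
- arm.recognise(query, picture): "at" ([column, row] as shares, 0 to 1, of the picture: columns of its width, rows of its height, amid what is visible of it).
The state is a dict: "time_s": time; "joint_positions": joint angles; "qvel": joint speeds; "tau": joint torques, N m; "eef_pos": TCP position; "tool_rot": TCP orientation; "wrist_force": force on the tool from outside, world axes, zero at the start; "wrist_torque": the same for the moment, N m; "opening": opening from 0.0 (shut) to 1.0 (fully open).
Only numpy, scipy, OpenCV 4.12 (cv2) and the standard library are available. Lean on these libraries where they do the work, as an engineer would, in place of code of your own. Each camera call takes 0.05 s, during which the arm holds its last target.

## Working session

There is one attempt and no reset: what is moved stays moved. The work goes in short steps, Python scripts to look and compute and a tool call to move; the robot and the scene stay as the last step left them, time stands still between calls to the robot, and variables do not carry over. Pictures are saved under pics/ and viewed, and the job is handed in when it is done.

Besides the shell and the picture viewer there is one more tool, called after ">>>" as a command line: name --pt "numbers of a row" for each row, then --argument value for the rest. play_rows: Moves the arm, as the interface text tells. Its arguments: {"type":"object","properties":{"series":{"type":"array","items":{"type":"array","items":{"type":"number"}}},"grip":{"type":"number"}},"required":["series"]}

```bash
ls; mkdir -p pics
python3 - <<'E'
from plant import arm
import cv2
print(arm.observe())
for n in ["side","top","wrist"]:
    p=arm.grab_frame(n); cv2.imwrite(f"pics/a_{n}.png",p["img"][:,:,::-1]); print(n,p["camera_matrix"].tolist(),p["camera_from_world"].round(4).tolist())
E
```

```text
pics
{'time_s': 0.0, 'joint_positions': array([ 1.00018975e+00,  2.59305057e-01,  1.53605996e+00,  1.77878527e-05,
        1.34803064e+00, -2.02790664e-01]), 'qvel': array([ 0.00258369, -0.00325007,  0.00045399,  0.0017867 , -0.00125646,
        0.00028986]), 'tau': array([-1.63086472e-03, -4.37329280e+01, -2.83991182e+01,  7.17881508e-02,
        4.14485950e-02, -1.38449027e-04]), 'eef_pos': array([0.19743336, 0.51275541, 0.21784743]), 'tool_rot': array([ 0.12872399,  0.69542807, -0.12990014,  0.69493589]), 'wrist_force': array([-0.51898566,  0.01244025, -0.19072813]), 'wrist_torque': array([ 0.06260731, -0.00290153,  0.02423813]), 'opening': 0.9998028295530788}
side [[438.46933283405303, 0.0, 318.44468216887856], [0.0, 438.46933283405303, 234.13153818389014], [0.0, 0.0, 1.0]] [[-0.9686, -0.2478, -0.0189, 0.5642], [-0.1077, 0.4869, -0.8668, 0.1304], [0.224, -0.8376, -0.4983, 0.8214], [0.0, 0.0, 0.0, 1.0]]
top [[584.1051086620363, 0.0, 322.4192690321435], [0.0, 584.1051086620363, 234.48481340584485], [0.0, 0.0, 1.0]] [[0.0162, -0.9996, 0.0226, -0.0109], [-0.9905, -0.0191, -0.1362, 0.5877], [0.1366, -0.0201, -0.9904, 1.5593], [0.0, 0.0, 0.0, 1.0]]
wrist [[382.5355361308248, 0.0, 320.29681479897096], [0.0, 382.5355361308248, 238.61719512438248], [0.0, 0.0, 1.0]] [[0.3597, 0.9331, -0.0009, -0.5504], [0.8967, -0.3453, 0.277, -0.0327], [0.2581, -0.1005, -0.9609, 0.391], [0.0, 0.0, 0.0, 1.0]]
```

View pics/a_top.png

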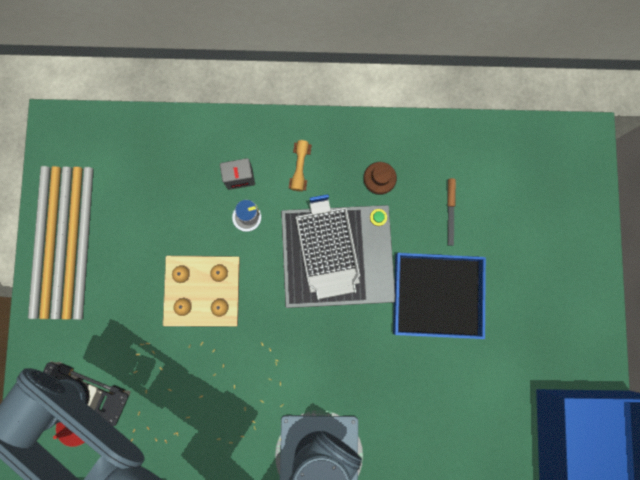

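View pics/a_side.png

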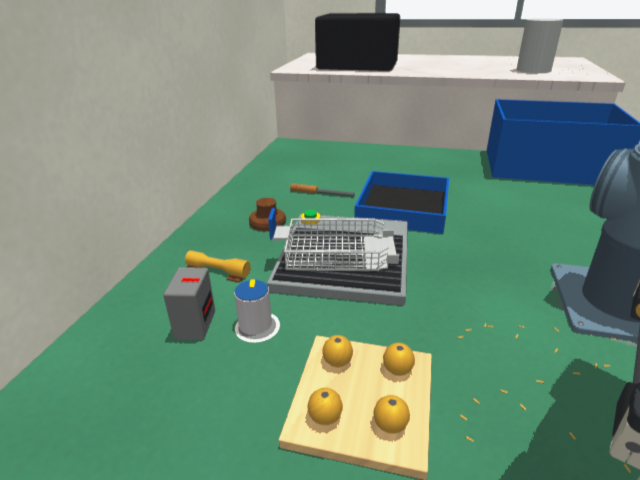

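View pics/a_wrist.png

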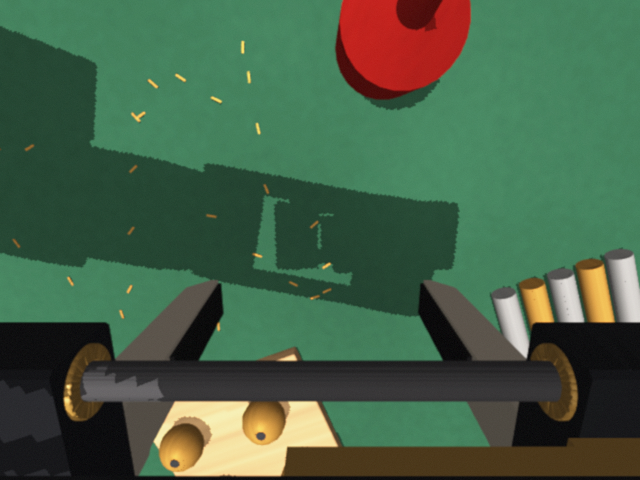

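```bash
cat > h.py <<'E'
from plant import arm
import numpy as np, cv2
from scipy.spatial.transform import Rotation as R
def ray(p,px,z):
    K=p["camera_matrix"];T=p["camera_from_world"]
    d=T[:3,:3].T@np.linalg.solve(K,[px[0],px[1],1.]);c=-T[:3,:3].T@T[:3,3]
    return c+d*(z-c[2])/d[2]
def proj(p,X):
    T=p["camera_from_world"];q=p["camera_matrix"]@(T[:3,:3]@np.asarray(X,float)+T[:3,3]);return q[:2]/q[2]
def crop(p,box,s,name):
    x0,y0,x1,y1=box
    cv2.imwrite(f"pics/{name}.png",cv2.resize(p["img"][y0:y1,x0:x1,::-1],None,fx=s,fy=s,interpolation=cv2.INTER_CUBIC))
def down(yaw,tilt=0):
    # tool x down, jaw (tool y) axis at angle yaw in world xy
    y=np.array([np.cos(yaw),np.sin(yaw),0]);x=np.array([0,0,-1.]);z=np.cross(x,y)
    return R.from_matrix(np.c_[x,y,z])
def rel(pos,rot,o=None):
    o=o or arm.observe();r0=R.from_quat(o["tool_rot"])
    d=r0.inv().apply(np.asarray(pos)-o["eef_pos"])*1000
    rv=(r0.inv()*rot).as_rotvec(degrees=True)
    return np.round(d,1).tolist()+np.round(rv,2).tolist()
def yaw_now(o=None):
    o=o or arm.observe();y=R.from_quat(o["tool_rot"]).as_matrix()[:,1];return np.arctan2(y[1],y[0])
E
python3 - <<'E'
from h import *
p=arm.grab_frame("top"); crop(p,(150,130,350,330),4-1,"b1"); crop(p,(270,180,400,310),5,"b2"); crop(p,(215,145,275,235),8,"b3")
for n in ["knob1","basket","handle","lip","station","grid","start_top","tray","scanner","can","mark","board"]:
    print(n,[(np.round(np.array(d["at"])*[640,480],1).tolist(),round(d["conf"],2)) for d in arm.recognise(n,p)][:5])
E
```

```text
knob1 [([221.0, 271.7], 0.81), ([179.9, 273.6], 0.76), ([221.0, 306.7], 0.67), ([181.4, 302.5], 0.55)]
basket [([331.0, 271.3], 0.58)]
handle [([327.9, 274.0], 0.69)]
lip []
station [([346.0, 254.6], 0.64)]
grid [([339.7, 255.1], 0.87)]
start_top [([380.1, 217.1], 0.67)]
tray [([439.3, 297.6], 0.89), ([246.5, 213.9], 0.72)]
scanner [([236.0, 175.2], 0.73)]
can [([249.2, 209.8], 0.84), ([342.0, 250.5], 0.56)]
mark [([247.1, 214.9], 0.97)]
board [([198.0, 292.6], 0.91)]
```

View pics/b2.png

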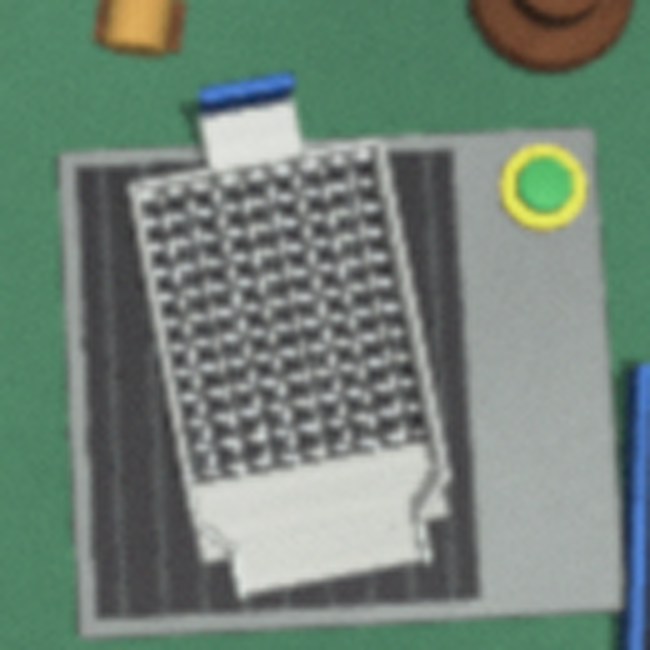

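View pics/b3.png

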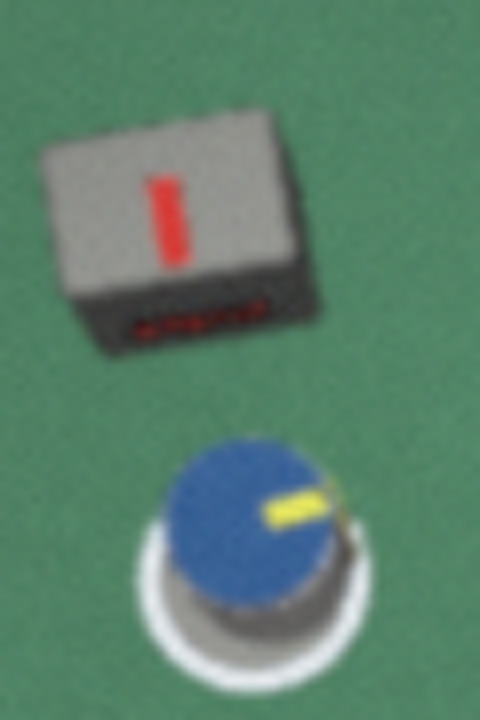

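View pics/b1.png

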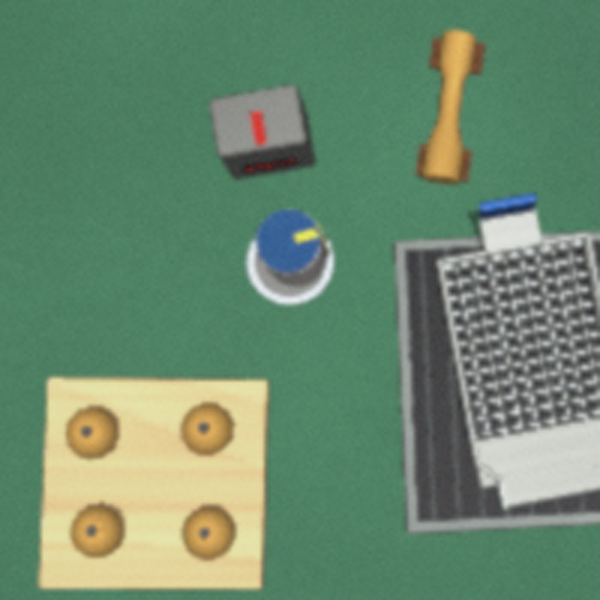

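Run:
```python
from h import *
p=arm.grab_frame("top")
def m(o,s,pts,z): 
    return np.array([ray(p,(o[0]+(x+.5)/s-.5,o[1]+(y+.5)/s-.5),z)[:2] for x,y in pts])
print("knob c",m((150,130),3,[(93,433),(207,429),(97,530),(209,532)],.040).round(4).tolist())
print("knob t",m((150,130),3,[(87,432),(207,428),(92,531),(204,533)],.062).round(4).tolist())
print("board",(b:=m((150,130),3,[(48,378),(267,381),(262,588),(40,587)],.018)).round(4).tolist(),b.mean(0))
s=m((270,180),5,[(60,155),(592,130),(622,608),(83,635)],.028);c=s.mean(0)
f=(s[0]+s[1])/2-(s[2]+s[3])/2;g=(s[0]+s[3])/2-(s[1]+s[2])/2
print("station",c,np.linalg.norm(f),np.linalg.norm(g),np.degrees([np.arctan2(f[1],f[0]),np.arctan2(-g[0],g[1])]))
print("grid corners",(gg:=m((270,180),5,[(78,165),(453,150),(480,598),(98,618)],.028)).round(4).tolist(),gg.mean(0))
f2=(gg[0]+gg[1])/2-(gg[2]+gg[3])/2;print(np.linalg.norm(f2),np.degrees(np.arctan2(f2[1],f2[0])))
a=np.arctan2(f[1],f[0]);print("grid from station",c+.035*np.array([-np.sin(a),np.cos(a)]))
print("button",m((270,180),5,[(545,183)],.05))
r=m((270,180),5,[(130,183),(383,145)],.073);l=m((270,180),5,[(243,597),(432,562)],.042);h=m((270,180),5,[(200,95),(293,80)],.123)
print("rim",r,"lip",l,l.mean(0),"handle",h,h.mean(0), np.linalg.norm(l[0]-l[1]),np.linalg.norm(h[0]-h[1]))
d=h.mean(0)-l.mean(0);print(np.linalg.norm(d),"yaw",np.degrees(np.arctan2(d[1],d[0])),"origin",l.mean(0)+d/np.linalg.norm(d)*.118)
sc=m((215,145),8,[(42,150),(270,110),(297,250),(68,295)],.1);f=(sc[0]+sc[1])/2-(sc[2]+sc[3])/2
print("scanner",sc.mean(0),np.degrees(np.arctan2(f[1],f[0])),np.linalg.norm(f),"spot",m((215,145),8,[(254,575)],0))
u=f/np.linalg.norm(f);print("spot from block",sc.mean(0)-u*.1125)
cn=m((215,145),8,[(250,522),(322,503)],.077);print("can",cn,np.degrees(np.arctan2(*(cn[1]-cn[0])[::-1])))
print("tray", (t:=m((0,0),1,[(398,254),(484,255),(484,337),(395,335)],.05)),t.mean(0))
```

```text
knob c [[0.4728, 0.3805], [0.4782, 0.2785], [0.3863, 0.3727], [0.3862, 0.273]]
knob t [[0.4722, 0.381], [0.4776, 0.2751], [0.3851, 0.3723], [0.385, 0.274]]
board [[0.5238, 0.4288], [0.5248, 0.2288], [0.337, 0.2266], [0.3347, 0.426]] [0.43009396 0.32754488]
station [ 0.53213589 -0.0432285 ] 0.2647201810781479 0.29497271984856965 [3.88467915 3.84761832]
grid corners [[0.6487, 0.1034], [0.6614, -0.1046], [0.4139, -0.1211], [0.3996, 0.0864]] [ 0.53090814 -0.00896884]
0.2488233588558984 3.871599172663911
grid from station [ 0.5297647  -0.00830891]
button [[ 0.6400094  -0.15332715]]
rim [[ 0.63156821  0.07323308]
 [ 0.6551119  -0.06284312]] lip [[ 0.41191373  0.00814528]
 [ 0.43244118 -0.09368928]] [ 0.42217745 -0.042772  ] handle [[ 0.67052628  0.0363508 ]
 [ 0.67953819 -0.01221181]] [0.67503223 0.0120695 ] 0.10388288356300382 0.04939171728071272
0.258733702599717 yaw 12.237306430630525 origin [ 0.53749627 -0.01776058]
scanner [0.74951526 0.23485799] 12.310778728176917 0.04961740953207833 spot [[0.64045173 0.21362682]]
spot from block [0.63960215 0.2108714 ]
can [[0.64558532 0.20695737]
 [0.65254656 0.18308099]] -73.74577146902942
tray [[ 0.53691951 -0.20648745]
 [ 0.53854444 -0.4416257 ]
 [ 0.31812956 -0.43684505]
 [ 0.31971356 -0.19814762]] [ 0.42832677 -0.32077645]
```

```bash
cat >> h.py <<'E'
def plan(wps, maxmm=48., maxdeg=8.4):
    """wps: list of (pos,rot). prints rows relative to now, ceil-limited, in one list"""
    o=arm.observe();p=o["eef_pos"].copy();r=R.from_quat(o["tool_rot"]);rows=[]
    for P,Q in wps:
        P=np.asarray(P,float);d=P-p;rv=(Q*r.inv()).as_rotvec()
        n=int(max(1,np.ceil(np.linalg.norm(d)*1000/maxmm),np.ceil(np.degrees(np.linalg.norm(rv))/maxdeg)))
        for i in range(1,n+1): rows.append(rel(p+d*i/n,R.from_rotvec(rv*i/n)*r,o))
        p=P;r=Q
    print("t",round(o["time_s"],2),"pos",o["eef_pos"].round(4),"F",o["wrist_force"].round(1),"open",round(o["opening"],3),"nrows",len(rows))
    for x in rows: print([round(v,1)+0. for v in x])
E
python3 - <<'E'
from h import *
print(np.degrees(yaw_now()))
y=np.radians(12.2)
cands=[down(y),down(y+np.pi)]
r0=R.from_quat(arm.observe()["tool_rot"])
for c in cands: print((r0.inv()*c).as_rotvec(degrees=True))
q=min(cands,key=lambda c:np.linalg.norm((r0.inv()*c).as_rotvec()))
plan([((.4725,.381,.12),q),((.4725,.381,.024),q)])
E
```

```text
68.92376621785745
[ 5.67237662e+01 -3.77346000e-03 -3.61819963e-03]
[-1.23276234e+02  4.24493168e-03 -4.42708571e-03]
t 0.85 pos [0.1977 0.5133 0.2187] F [-0.1 -0.3 -0.9] open 0.999 nrows 9
[14.1, -3.5, 43.4, 8.1, 0.0, 0.0]
[28.2, -7.0, 86.8, 16.2, 0.0, 0.0]
[42.3, -10.5, 130.3, 24.3, 0.0, 0.0]
[56.4, -14.1, 173.7, 32.4, 0.0, 0.0]
[70.5, -17.6, 217.1, 40.5, 0.0, 0.0]
[84.6, -21.1, 260.5, 48.6, 0.0, 0.0]
[98.7, -24.6, 303.9, 56.7, 0.0, 0.0]
[146.7, -24.6, 303.9, 56.7, 0.0, 0.0]
[194.7, -24.6, 303.9, 56.7, 0.0, 0.0]
```

>>> play_rows --pt "14 -3.5 43 8.1 0 0" --pt "28 -7 87 16.2 0 0" --pt "42 -10.5 130 24.3 0 0" --pt "56 -14 174 32.4 0 0" --pt "70 -17.5 217 40.5 0 0" --pt "84 -21 260 48.6 0 0" --pt "98.7 -24.6 303.9 56.7 0 0" --pt "98.7 -24.6 303.9 56.7 0 0" --grip 0.4

```text
time_s: 1.65
eef_pos: [0.4765, 0.3776, 0.1176]
tool_rot: [0.445, 0.548, -0.447, 0.549]
wrist_force: [-0.7, -0.9, -0.7]
opening: 0.7
```

Run:
```python
from h import *
q=down(np.radians(12.2))
plan([((.4725,.381,.08),q),((.4725,.381,.024),q)])
p=arm.grab_frame("wrist");crop(p,(0,0,640,480),1,"c1")
```

```text
t 1.65 pos [0.4765 0.3776 0.1176] F [-0.7 -0.9 -0.7] open 0.7 nrows 3
[37.6, -3.2, -4.2, -0.5, 0.1, 0.1]
[65.6, -3.2, -4.3, -0.5, 0.1, 0.1]
[93.6, -3.2, -4.3, -0.5, 0.1, 0.1]
```

View pics/c1.png

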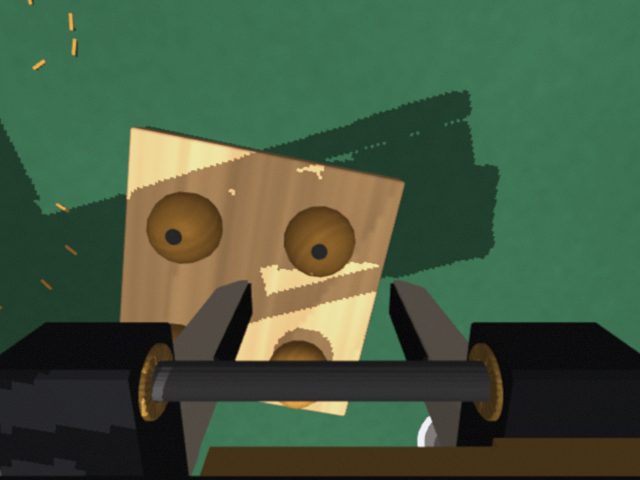

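>>> play_rows --pt "40 -3 -4 -0.5 0 0" --pt "80 -3 -4 -0.5 0 0" --pt "93.5 -3.2 -4.2 -0.5 0 0" --pt "93.5 -3.2 -4.2 -0.5 0 0" --pt "93.5 -3.2 -4.2 -0.5 0 0"

```text
time_s: 2.2
eef_pos: [0.4705, 0.3834, 0.0264]
tool_rot: [0.442, 0.552, -0.442, 0.552]
wrist_force: [-0.0, -0.1, 0.4]
opening: 0.701
```

>>> play_rows --pt "0 0 0 0 0 0" --pt "0 0 0 0 0 0" --pt "0 0 0 0 0 0" --pt "0 0 0 0 0 0" --grip -1

```text
time_s: 2.6
eef_pos: [0.4717, 0.3841, 0.0282]
tool_rot: [0.443, 0.551, -0.441, 0.552]
wrist_force: [-0.4, -0.7, 6.5]
opening: 0.494
```

```bash
cat > b.py <<'E'
import numpy as np
# basket pose
B=np.array([.5375,-.0178]);BY=np.radians(12.2)
def bw(x,y): return B+np.array([x*np.cos(BY)-y*np.sin(BY),x*np.sin(BY)+y*np.cos(BY)])
S={"A":(.04,.032),"B":(.04,-.032),"C":(-.035,.03),"D":(-.035,-.03)}
E
python3 - <<'E'
from h import *
from b import *
q=down(np.radians(12.2));t=bw(*S["A"]);print(t)
plan([((.4725,.381,.13),q),((*t,.13),q),((*t,.041),q)])
E
```

```text
[0.56983424 0.0219303 ]
t 2.6 pos [0.4717 0.3841 0.0282] F [-0.4 -0.7  6.5] open 0.494 nrows 13
[-33.9, 0.1, 1.0, 0.1, 0.0, -0.1]
[-67.8, 0.3, 2.1, 0.2, 0.0, -0.1]
[-101.8, 0.4, 3.1, 0.4, -0.1, -0.2]
[-101.8, 2.5, 49.6, 0.4, -0.1, -0.2]
[-101.8, 4.6, 96.1, 0.4, -0.1, -0.2]
[-101.9, 6.7, 142.5, 0.4, -0.1, -0.2]
[-101.9, 8.8, 189.0, 0.4, -0.1, -0.2]
[-101.9, 10.9, 235.4, 0.4, -0.1, -0.2]
[-102.0, 13.1, 281.9, 0.4, -0.1, -0.2]
[-102.0, 15.2, 328.3, 0.4, -0.1, -0.2]
[-102.1, 17.3, 374.8, 0.4, -0.1, -0.2]
[-57.6, 17.1, 374.8, 0.4, -0.1, -0.2]
[-13.1, 17.0, 374.9, 0.4, -0.1, -0.2]
```

>>> play_rows --pt "-35 0 1 0 0 0" --pt "-70 0.3 2 0.2 0 0" --pt "-102 0.4 3 0.4 0 -0.2" --pt "-102 2.5 50 0.4 0 -0.2" --pt "-102 2.5 50 0.4 0 -0.2"

```text
time_s: 3.1
eef_pos: [0.4865, 0.3324, 0.1317]
tool_rot: [0.445, 0.549, -0.444, 0.55]
wrist_force: [-0.6, -0.2, -2.0]
opening: 0.495
```

Run:
```python
from h import *
from b import *
q=down(np.radians(12.2));t=bw(*S["A"]);print(t)
plan([((*t,.13),q),((*t,.041),q)])
p=arm.grab_frame("wrist");crop(p,(0,0,640,480),1,"c2")
```

```text
[0.56983424 0.0219303 ]
t 3.1 pos [0.4865 0.3324 0.1317] F [-0.6 -0.2 -2. ] open 0.495 nrows 9
[0.3, 2.4, 45.9, 0.0, 0.0, 0.0]
[0.6, 4.8, 91.7, -0.1, 0.0, 0.0]
[0.9, 7.2, 137.6, -0.1, 0.0, -0.1]
[1.2, 9.6, 183.4, -0.1, 0.0, -0.1]
[1.5, 12.0, 229.3, -0.1, 0.0, -0.1]
[1.8, 14.4, 275.1, -0.1, 0.0, -0.1]
[2.1, 16.8, 321.0, -0.2, 0.1, -0.1]
[46.6, 16.7, 321.0, -0.2, 0.1, -0.1]
[91.1, 16.6, 320.9, -0.2, 0.1, -0.1]
```

View pics/c2.png

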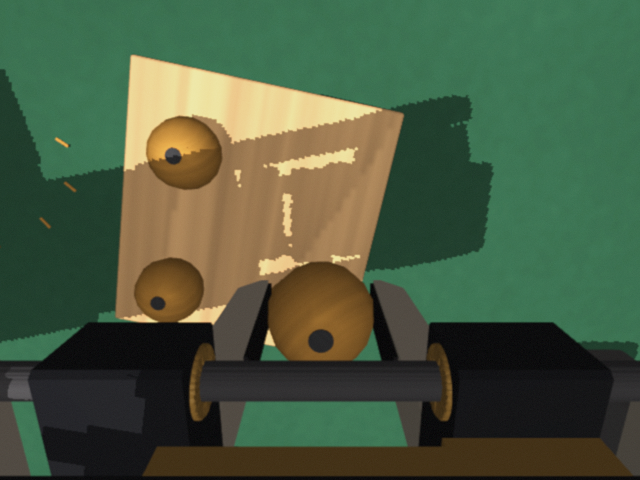

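>>> play_rows --pt "0.3 2.4 46 0 0 0" --pt "0.6 5 92 0 0 0" --pt "1 7 138 0 0 0" --pt "1.2 9.6 183 0 0 0" --pt "1.5 12 229 0 0 0" --pt "1.8 14.4 275 0 0 0" --pt "2 16.7 321 0 0 0" --pt "2 16.7 321 0 0 0"

```text
time_s: 3.95
eef_pos: [0.57, 0.0186, 0.1282]
tool_rot: [0.446, 0.548, -0.447, 0.549]
wrist_force: [-0.4, -0.1, -0.2]
opening: 0.497
```

Run:
```python
from h import *
from b import *
q=down(np.radians(12.2));t=bw(*S["A"])
plan([((*t,.08),q),((*t,.041),q)])
p=arm.grab_frame("wrist");crop(p,(0,0,640,480),1,"c3")
p=arm.grab_frame("side");crop(p,(150,100,550,400),2,"c4")
```

```text
t 3.95 pos [0.57   0.0186 0.1282] F [-0.4 -0.1 -0.2] open 0.497 nrows 3
[24.1, 0.3, -1.7, -0.2, 0.0, 0.0]
[48.2, 0.5, -3.4, -0.5, 0.1, 0.0]
[87.2, 0.5, -3.4, -0.5, 0.1, 0.0]
```

View pics/c3.png

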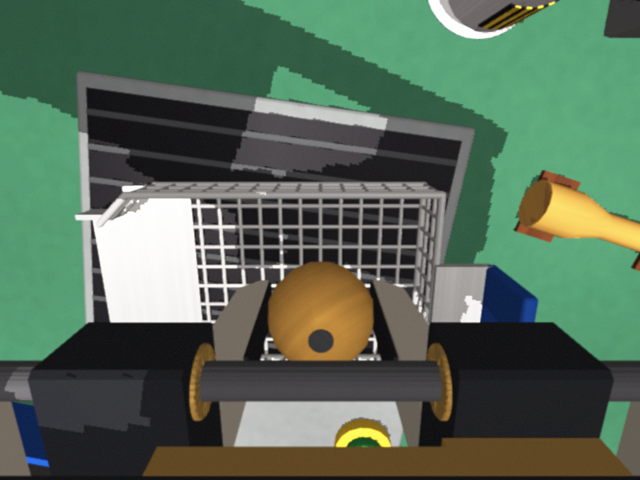

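View pics/c4.png

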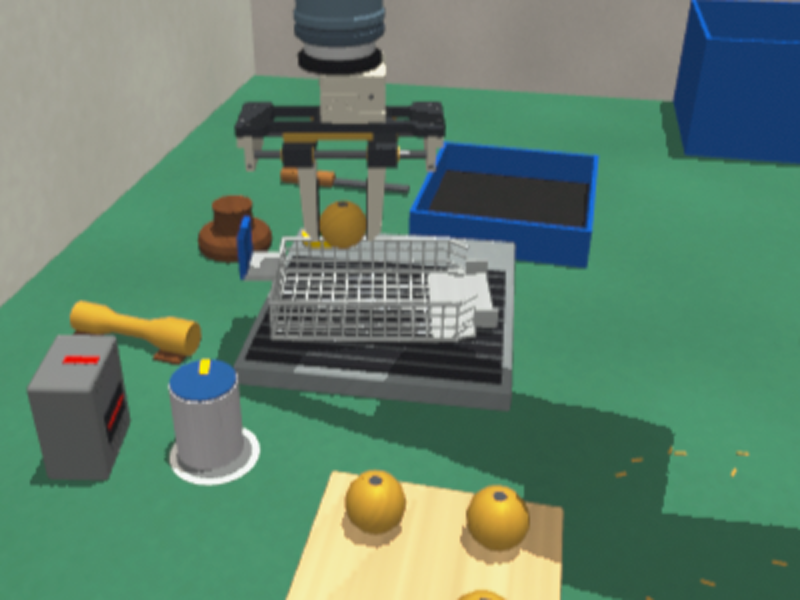

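>>> play_rows --pt "30 0.3 -2 -0.3 0 0" --pt "60 0.5 -3.4 -0.5 0 0" --pt "84 0.5 -3.4 -0.5 0 0" --pt "84 0.5 -3.4 -0.5 0 0" --pt "84 0.5 -3.4 -0.5 0 0"

```text
time_s: 4.55
eef_pos: [0.5674, 0.0283, 0.0441]
tool_rot: [0.443, 0.553, -0.443, 0.55]
wrist_force: [0.4, -0.4, -0.4]
opening: 0.496
```

>>> play_rows --pt "0 0 0 0 0 0" --pt "0 0 0 0 0 0" --pt "0 0 0 0 0 0" --pt "-25 0 0 0 0 0" --pt "-70 0 0 0 0 0" --pt "-100 0 0 0 0 0" --pt "-100 0 0 0 0 0" --grip 0.25

```text
time_s: 5.25
eef_pos: [0.5711, 0.0276, 0.1498]
tool_rot: [0.445, 0.549, -0.441, 0.553]
wrist_force: [1.2, -0.6, 0.3]
opening: 0.626
```

Run:
```python
from h import *
from b import *
q=down(np.radians(12.2))
plan([((.478,.278,.13),q),((.478,.278,.026),q)])
p=arm.grab_frame("side");crop(p,(150,100,550,400),2,"c5")
```

```text
t 5.25 pos [0.5711 0.0276 0.1498] F [ 1.2 -0.6  0.3] open 0.626 nrows 9
[3.2, -6.2, -44.1, 0.0, 0.0, -0.1]
[6.4, -12.4, -88.2, 0.1, 0.0, -0.1]
[9.7, -18.5, -132.3, 0.1, 0.0, -0.2]
[12.9, -24.7, -176.4, 0.2, 0.0, -0.3]
[16.1, -30.9, -220.5, 0.2, 0.0, -0.4]
[19.3, -37.1, -264.6, 0.2, 0.1, -0.5]
[54.0, -37.3, -264.7, 0.2, 0.1, -0.5]
[88.6, -37.6, -264.7, 0.2, 0.1, -0.5]
[123.3, -37.9, -264.7, 0.2, 0.1, -0.5]
```

View pics/c5.png

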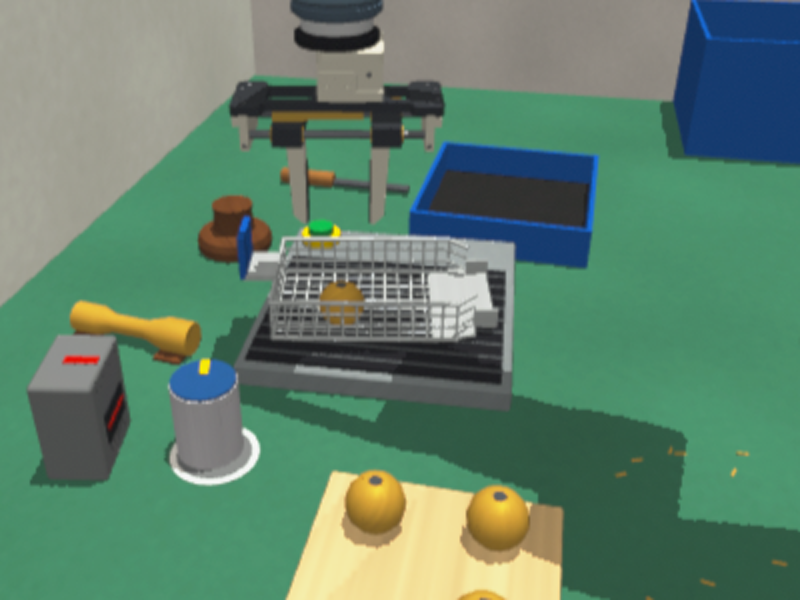

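>>> play_rows --pt "3 -6 -44 0 0 0" --pt "6.4 -12 -88 0 0 0" --pt "10 -18.5 -132 0 0 0" --pt "13 -25 -176 0 0 0" --pt "16 -31 -220 0 0 -0.4" --pt "19 -37 -264.6 0 0 -0.5" --pt "40 -37.2 -264.6 0 0 -0.5" --pt "40 -37.2 -264.6 0 0 -0.5" --grip 0.4

```text
time_s: 6.1
eef_pos: [0.473, 0.2785, 0.1039]
tool_rot: [0.439, 0.554, -0.445, 0.549]
wrist_force: [-0.4, -0.4, -0.4]
opening: 0.701
```

Run:
```python
from h import *
q=down(np.radians(12.2))
plan([((.478,.278,.024),q)])
```

```text
t 6.1 pos [0.473  0.2785 0.1039] F [-0.4 -0.4 -0.4] open 0.701 nrows 2
[39.9, 2.8, 0.8, 0.2, 0.0, 0.3]
[79.9, 5.7, 1.5, 0.4, 0.0, 0.7]
```

>>> play_rows --pt "40 3 1 0.2 0 0.3" --pt "70 5.7 1.5 0.4 0 0.7" --pt "80 5.7 1.5 0.4 0 0.7" --pt "80 5.7 1.5 0.4 0 0.7" --pt "80 5.7 1.5 0.4 0 0.7"

```text
time_s: 6.6
eef_pos: [0.4791, 0.2777, 0.0249]
tool_rot: [0.445, 0.55, -0.444, 0.551]
wrist_force: [0.2, 1.0, 1.3]
opening: 0.696
```

>>> play_rows --pt "0 0 0 0 0 0" --pt "0 0 0 0 0 0" --pt "0 0 0 0 0 0" --pt "0 0 0 0 0 0" --pt "-40 0 0 0 0 0" --pt "-80 0 0 0 0 0" --pt "-100 0 0 0 0 0" --pt "-100 0 0 0 0 0" --grip -1

```text
time_s: 7.4
eef_pos: [0.4809, 0.2786, 0.1284]
tool_rot: [0.447, 0.548, -0.442, 0.552]
wrist_force: [0.3, -0.0, -0.9]
opening: 0.5
```

Run:
```python
from h import *
from b import *
q=down(np.radians(12.2));t=bw(*S["B"])
plan([((*t,.13),q),((*t,.043),q)])
p=arm.grab_frame("top");crop(p,(150,130,450,355),2,"c6")
```

```text
t 7.4 pos [0.4809 0.2786 0.1284] F [ 0.3 -0.  -0.9] open 0.5 nrows 9
[-0.2, 4.7, 47.7, 0.0, 0.0, -0.1]
[-0.4, 9.4, 95.3, 0.0, 0.0, -0.1]
[-0.6, 14.1, 143.0, 0.0, 0.0, -0.2]
[-0.9, 18.8, 190.7, 0.0, 0.0, -0.3]
[-1.1, 23.4, 238.3, 0.0, 0.0, -0.4]
[-1.3, 28.1, 286.0, 0.0, 0.0, -0.4]
[-1.5, 32.8, 333.7, 0.0, 0.0, -0.5]
[42.0, 32.4, 333.7, 0.0, 0.0, -0.5]
[85.5, 32.1, 333.7, 0.0, 0.0, -0.5]
```

View pics/c6.png

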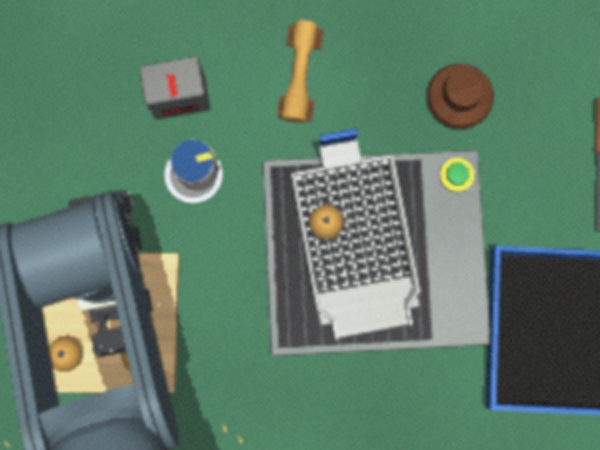

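Basket unchanged, knob A at (325,222) inside on its flat. Placing B.

>>> play_rows --pt "0 4.7 48 0 0 0" --pt "0 9.4 95 0 0 0" --pt "-0.6 14 143 0 0 0" --pt "-1 19 191 0 0 0" --pt "-1 23.5 238 0 0 0" --pt "-1.3 28 286 0 0 -0.4" --pt "-1.5 32.8 333.7 0 0 -0.5" --pt "-1.5 32.8 333.7 0 0 -0.5"

```text
time_s: 8.25
eef_pos: [0.5828, -0.047, 0.1255]
tool_rot: [0.444, 0.55, -0.448, 0.548]
wrist_force: [-0.9, 0.5, -1.8]
opening: 0.498
```

Run:
```python
from h import *
from b import *
q=down(np.radians(12.2));t=bw(*S["B"])
plan([((*t,.042),q)])
```

```text
t 8.25 pos [ 0.5828 -0.047   0.1255] F [-0.9  0.5 -1.8] open 0.498 nrows 2
[41.7, 1.2, -3.1, -0.2, 0.0, 0.2]
[83.4, 2.4, -6.2, -0.3, 0.1, 0.3]
```

>>> play_rows --pt "40 1.2 -2 0 0 0" --pt "70 2 -4 -0.3 0 0.3" --pt "83 2 -4 -0.3 0 0.3" --pt "83 2 -4 -0.3 0 0.3" --pt "83 2 -4 -0.3 0 0.3"

```text
time_s: 8.75
eef_pos: [0.5831, -0.0423, 0.0419]
tool_rot: [0.444, 0.55, -0.445, 0.55]
wrist_force: [0.4, 0.5, -1.5]
opening: 0.499
```

>>> play_rows --pt "0 0 0 0 0 0" --pt "0 0 0 0 0 0" --pt "0 0 0 0 0 0" --pt "-25 0 0 0 0 0" --pt "-70 0 0 0 0 0" --pt "-100 0 0 0 0 0" --pt "-100 0 0 0 0 0" --grip 0.25

```text
time_s: 9.45
eef_pos: [0.5865, -0.0429, 0.1475]
tool_rot: [0.445, 0.547, -0.443, 0.553]
wrist_force: [-0.5, 0.2, -0.3]
opening: 0.625
```

Run:
```python
from h import *
from b import *
q=down(np.radians(12.2))
plan([((.386,.3725,.13),q),((.386,.3725,.10),q),((.386,.3725,.024),q)])
```

```text
t 9.45 pos [ 0.5865 -0.0429  0.1475] F [-0.5  0.2 -0.3] open 0.625 nrows 13
[1.4, -10.8, -44.8, 0.0, 0.0, 0.0]
[2.9, -21.7, -89.7, 0.0, 0.1, -0.1]
[4.3, -32.5, -134.5, 0.0, 0.1, -0.1]
[5.7, -43.4, -179.4, 0.0, 0.1, -0.2]
[7.2, -54.2, -224.2, 0.0, 0.1, -0.2]
[8.6, -65.1, -269.1, 0.0, 0.2, -0.3]
[10.1, -75.9, -313.9, 0.0, 0.2, -0.3]
[11.5, -86.8, -358.8, 0.0, 0.2, -0.3]
[12.9, -97.6, -403.6, 0.0, 0.3, -0.4]
[14.4, -108.5, -448.5, 0.0, 0.3, -0.4]
[44.4, -108.7, -448.6, 0.0, 0.3, -0.4]
[82.4, -109.0, -448.8, 0.0, 0.3, -0.4]
[120.4, -109.3, -449.0, 0.0, 0.3, -0.4]
```

>>> play_rows --pt "1.4 -11 -45 0 0 0" --pt "3 -22 -90 0 0 0" --pt "4 -32.5 -134.5 0 0 0" --pt "6 -43 -179 0 0 0" --pt "7 -54 -224 0 0 0" --pt "8.6 -65 -269 0 0 -0.3" --pt "10 -76 -314 0 0 -0.3" --pt "11.5 -87 -359 0 0 -0.3" --grip 0.4

```text
time_s: 10.25
eef_pos: [0.4245, 0.291, 0.1331]
tool_rot: [0.444, 0.548, -0.445, 0.552]
wrist_force: [1.3, 0.6, -1.3]
opening: 0.699
```

Run:
```python
from h import *
from b import *
q=down(np.radians(12.2))
plan([((.386,.3725,.11),q),((.386,.3725,.024),q)])
```

```text
t 10.25 pos [0.4245 0.291  0.1331] F [ 1.3  0.6 -1.3] open 0.699 nrows 4
[11.3, -10.2, -44.0, 0.0, 0.1, -0.1]
[22.6, -20.5, -87.9, 0.0, 0.3, -0.1]
[65.6, -20.6, -88.2, 0.0, 0.3, -0.1]
[108.6, -20.7, -88.4, 0.0, 0.3, -0.1]
```

>>> play_rows --pt "11 -10 -44 0 0 0" --pt "22.6 -20.5 -88 0 0.3 0" --pt "22.6 -20.5 -88 0 0.3 0" --pt "22.6 -20.5 -88 0 0.3 0" --pt "60 -20.6 -88.2 0 0.3 0" --pt "95 -20.7 -88.2 0 0.3 0" --pt "108 -20.7 -88.2 0 0.3 0" --pt "108 -20.7 -88.2 0 0.3 0"

```text
time_s: 11.05
eef_pos: [0.3856, 0.3704, 0.0231]
tool_rot: [0.444, 0.55, -0.445, 0.55]
wrist_force: [-0.6, 0.3, -0.2]
opening: 0.702
```

>>> play_rows --pt "0 0 0 0 0 0" --pt "0 0 0 0 0 0" --pt "0 0 0 0 0 0" --pt "0 0 0 0 0 0" --pt "-40 0 0 0 0 0" --pt "-80 0 0 0 0 0" --pt "-110 0 0 0 0 0" --pt "-110 0 0 0 0 0" --grip -1

```text
time_s: 11.85
eef_pos: [0.3883, 0.3725, 0.1381]
tool_rot: [0.447, 0.549, -0.442, 0.551]
wrist_force: [0.2, -0.2, -0.3]
opening: 0.498
```

Run:
```python
from h import *
from b import *
q=down(np.radians(12.2));t=bw(*S["C"])
plan([((*t,.13),q),((*t,.043),q)])
p=arm.grab_frame("top");crop(p,(150,130,450,355),2,"c7")
```

```text
t 11.85 pos [0.3883 0.3725 0.1381] F [ 0.2 -0.2 -0.3] open 0.498 nrows 11
[0.9, 3.2, 42.6, 0.0, 0.0, -0.1]
[1.7, 6.5, 85.1, 0.0, 0.0, -0.1]
[2.6, 9.7, 127.7, 0.0, 0.0, -0.1]
[3.4, 12.9, 170.2, -0.1, 0.0, -0.2]
[4.3, 16.1, 212.8, -0.1, -0.1, -0.2]
[5.1, 19.4, 255.3, -0.1, -0.1, -0.3]
[6.0, 22.6, 297.9, -0.1, -0.1, -0.3]
[6.8, 25.8, 340.4, -0.1, -0.1, -0.4]
[7.7, 29.1, 383.0, -0.1, -0.1, -0.4]
[51.2, 28.7, 383.1, -0.1, -0.1, -0.4]
[94.7, 28.4, 383.1, -0.1, -0.1, -0.4]
```

View pics/c7.png

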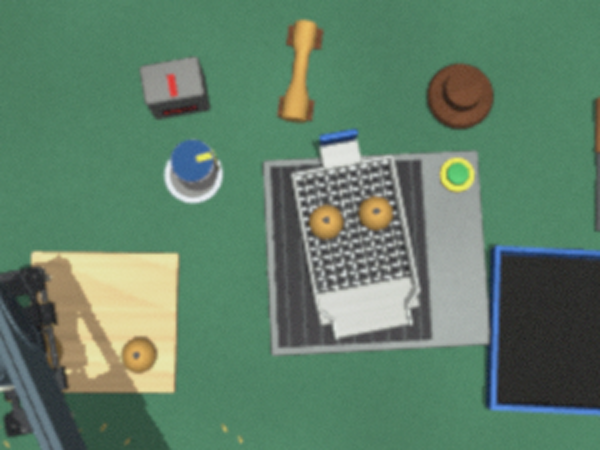

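>>> play_rows --pt "0 3.2 48 0 0 0" --pt "2 7 96 0 0 0" --pt "3 11 144 0 0 0" --pt "4 15 192 0 0 0" --pt "5 18 240 0 0 0" --pt "6 22 288 0 0 -0.3" --pt "7 25.5 336 0 0 -0.4" --pt "7.7 29 383 0 0 -0.4"

```text
time_s: 12.7
eef_pos: [0.4946, 0.0015, 0.1264]
tool_rot: [0.443, 0.552, -0.446, 0.548]
wrist_force: [0.8, 0.3, -0.2]
opening: 0.496
```

>>> play_rows --pt "0 0 0 0 0 0" --pt "0 0 0 0 0 0"

```text
time_s: 12.9
eef_pos: [0.4935, 0.0007, 0.1248]
tool_rot: [0.444, 0.552, -0.447, 0.546]
wrist_force: [-0.5, 1.0, -1.1]
opening: 0.495
```

Run:
```python
from h import *
from b import *
q=down(np.radians(12.2));t=bw(*S["C"])
plan([((*t,.042),q)])
```

```text
t 12.9 pos [0.4935 0.0007 0.1248] F [-0.5  1.  -1.1] open 0.495 nrows 2
[41.4, 2.4, -1.2, -0.1, -0.1, 0.2]
[82.7, 4.8, -2.3, -0.3, -0.2, 0.5]
```

>>> play_rows --pt "40 1.5 -1.2 0 0 0" --pt "70 2 -2.3 -0.3 0 0.5" --pt "82 2 -2.3 -0.3 0 0.5" --pt "82 2 -2.3 -0.3 0 0.5" --pt "82 2 -2.3 -0.3 0 0.5"

```text
time_s: 13.4
eef_pos: [0.4945, 0.0043, 0.0434]
tool_rot: [0.445, 0.551, -0.443, 0.55]
wrist_force: [0.4, 0.9, -0.2]
opening: 0.495
```

>>> play_rows --pt "0 0 0 0 0 0" --pt "0 0 0 0 0 0" --pt "0 0 0 0 0 0" --pt "-25 0 0 0 0 0" --pt "-70 0 0 0 0 0" --pt "-100 0 0 0 0 0" --pt "-100 0 0 0 0 0" --grip 0.25

```text
time_s: 14.1
eef_pos: [0.4978, 0.0032, 0.1483]
tool_rot: [0.446, 0.548, -0.441, 0.553]
wrist_force: [-0.0, 0.0, -0.1]
opening: 0.624
```

Run:
```python
from h import *
from b import *
q=down(np.radians(12.2))
plan([((.386,.2735,.12),q),((.386,.2735,.024),q)])
```

```text
t 14.1 pos [0.4978 0.0032 0.1483] F [-0.   0.  -0.1] open 0.624 nrows 9
[3.9, -7.5, -41.1, 0.0, 0.0, -0.1]
[7.9, -14.9, -82.3, 0.0, 0.0, -0.1]
[11.8, -22.4, -123.4, 0.0, 0.0, -0.2]
[15.8, -29.8, -164.5, 0.0, 0.0, -0.3]
[19.7, -37.3, -205.6, 0.0, 0.0, -0.4]
[23.7, -44.7, -246.8, 0.1, 0.0, -0.5]
[27.6, -52.2, -287.9, 0.1, 0.1, -0.5]
[75.6, -52.6, -287.9, 0.1, 0.1, -0.5]
[123.6, -53.1, -288.0, 0.1, 0.1, -0.5]
```

>>> play_rows --pt "4 -7.5 -41 0 0 0" --pt "8 -15 -82 0 0 0" --pt "12 -22.5 -123.5 0 0 0" --pt "16 -30 -164.5 0 0 0" --pt "20 -37 -206 0 0 -0.4" --pt "24 -44.7 -247 0 0 -0.5" --pt "28 -52 -288 0 0 -0.5" --pt "40 -52 -288 0 0 -0.5" --grip 0.4

```text
time_s: 14.9
eef_pos: [0.3844, 0.2774, 0.1075]
tool_rot: [0.443, 0.552, -0.442, 0.552]
wrist_force: [1.4, -0.4, -1.2]
opening: 0.701
```

Run:
```python
from h import *
q=down(np.radians(12.2))
plan([((.386,.2735,.024),q)])
```

```text
t 14.9 pos [0.3844 0.2774 0.1075] F [ 1.4 -0.4 -1.2] open 0.701 nrows 2
[41.8, 0.3, 2.1, 0.2, 0.0, 0.0]
[83.5, 0.6, 4.2, 0.3, -0.1, -0.1]
```

>>> play_rows --pt "40 0.3 2 0 0 0" --pt "72 0.6 4 0.3 0 0" --pt "83 0.6 4 0.3 0 0" --pt "83 0.6 4 0.3 0 0" --pt "83 0.6 4 0.3 0 0"

```text
time_s: 15.4
eef_pos: [0.3867, 0.2735, 0.0251]
tool_rot: [0.445, 0.55, -0.443, 0.551]
wrist_force: [1.0, 0.6, -0.1]
opening: 0.702
```

>>> play_rows --pt "0 0 0 0 0 0" --pt "0 0 0 0 0 0" --pt "0 0 0 0 0 0" --pt "0 0 0 0 0 0" --pt "-40 0 0 0 0 0" --pt "-80 0 0 0 0 0" --pt "-110 0 0 0 0 0" --pt "-110 0 0 0 0 0" --grip -1

```text
time_s: 16.2
eef_pos: [0.3893, 0.2746, 0.1394]
tool_rot: [0.448, 0.549, -0.44, 0.552]
wrist_force: [1.0, -0.0, -1.8]
opening: 0.492
```

Run:
```python
from h import *
from b import *
q=down(np.radians(12.2));t=bw(*S["D"])
plan([((*t,.13),q),((*t,.043),q)])
p=arm.grab_frame("top");crop(p,(150,130,450,355),2,"c8")
```

```text
t 16.2 pos [0.3893 0.2746 0.1394] F [ 1.  -0.  -1.8] open 0.492 nrows 10
[1.1, 6.0, 43.4, 0.0, 0.0, -0.1]
[2.3, 12.0, 86.8, 0.0, 0.0, -0.2]
[3.4, 18.0, 130.2, 0.0, -0.1, -0.2]
[4.6, 24.0, 173.6, 0.0, -0.1, -0.3]
[5.7, 29.9, 217.0, 0.0, -0.1, -0.4]
[6.8, 35.9, 260.4, 0.0, -0.1, -0.5]
[8.0, 41.9, 303.8, 0.0, -0.1, -0.6]
[9.1, 47.9, 347.2, 0.0, -0.1, -0.6]
[52.6, 47.4, 347.3, 0.0, -0.1, -0.6]
[96.1, 47.0, 347.4, 0.0, -0.1, -0.6]
```

View pics/c8.png

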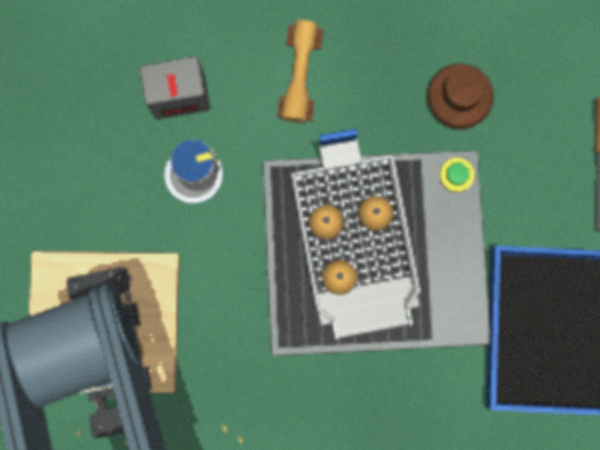

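>>> play_rows --pt "1 6 43 0 0 0" --pt "2 12 87 0 0 0" --pt "3 18 130 0 0 0" --pt "4.5 24 174 0 0 0" --pt "5.7 30 217 0 0 -0.4" --pt "7 36 260 0 0 -0.5" --pt "8 42 304 0 0 -0.6" --pt "9 48 347 0 0 -0.6"

```text
time_s: 17.05
eef_pos: [0.5073, -0.0565, 0.1258]
tool_rot: [0.443, 0.553, -0.445, 0.548]
wrist_force: [-0.5, -0.0, -1.2]
opening: 0.498
```

>>> play_rows --pt "0 0 0 0 0 0" --pt "0 0 0 0 0 0"

```text
time_s: 17.25
eef_pos: [0.506, -0.0569, 0.1237]
tool_rot: [0.443, 0.553, -0.446, 0.546]
wrist_force: [-0.7, -0.2, -0.8]
opening: 0.497
```

Run:
```python
from h import *
from b import *
q=down(np.radians(12.2));t=bw(*S["D"])
plan([((*t,.042),q)])
```

```text
t 17.25 pos [ 0.506  -0.0569  0.1237] F [-0.7 -0.2 -0.8] open 0.497 nrows 2
[40.8, 2.4, -0.6, -0.1, -0.2, 0.3]
[81.6, 4.9, -1.1, -0.2, -0.3, 0.6]
```

>>> play_rows --pt "40 2 -0.6 0 0 0" --pt "70 3 -1 0 0 0.6" --pt "81 3 -1 0 0 0.6" --pt "81 3 -1 0 0 0.6" --pt "81 3 -1 0 0 0.6"

```text
time_s: 17.75
eef_pos: [0.5082, -0.0544, 0.0433]
tool_rot: [0.446, 0.551, -0.443, 0.549]
wrist_force: [0.9, 0.0, -1.0]
opening: 0.496
```

>>> play_rows --pt "0 0 0 0 0 0" --pt "0 0 0 0 0 0" --pt "0 0 0 0 0 0" --pt "-25 0 0 0 0 0" --pt "-70 0 0 0 0 0" --pt "-110 0 0 0 0 0" --pt "-110 0 0 0 0 0" --grip 0.25

```text
time_s: 18.45
eef_pos: [0.512, -0.0563, 0.1594]
tool_rot: [0.448, 0.547, -0.441, 0.553]
wrist_force: [0.6, -0.1, -0.6]
opening: 0.625
```

Run:
```python
from h import *
q=down(np.radians(12.2))
plan([((.640,-.1533,.12),q),((.64,-.1533,.06),q)])
p=arm.grab_frame("side");crop(p,(150,100,550,400),2,"c9")
for c in [(.64,-.1533,.05),(.64,-.1533,.045),(.64,-.1533,.055)]: print(proj(p,c), (proj(p,c)-[150,100])*2)
```

```text
t 18.45 pos [ 0.512  -0.0563  0.1594] F [ 0.6 -0.1 -0.6] open 0.625 nrows 6
[10.2, 26.1, 30.4, 0.0, 0.0, -0.2]
[20.3, 52.2, 60.8, -0.1, 0.0, -0.3]
[30.5, 78.3, 91.3, -0.1, 0.0, -0.5]
[40.6, 104.4, 121.7, -0.1, 0.0, -0.7]
[70.6, 104.0, 121.7, -0.1, 0.0, -0.7]
[100.6, 103.7, 121.7, -0.1, 0.0, -0.7]
[310.78758498 210.95150641] [321.57516997 221.90301282]
[310.84403745 212.78036256] [321.68807489 225.56072512]
[310.73086857 209.11409912] [321.46173713 218.22819824]
```

View pics/c9.png

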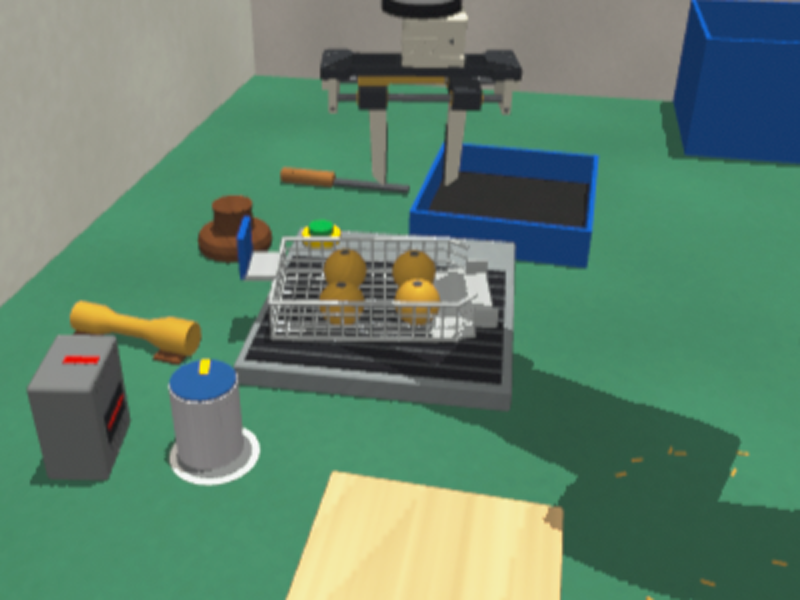

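>>> play_rows --pt "10 26 30 0 0 0" --pt "20 52 61 0 0 0" --pt "30 78 91 0 0 -0.5" --pt "40 104 121.5 0 0 -0.7" --pt "60 104 121.5 0 0 -0.7" --pt "85 104 121.5 0 0 -0.7" --pt "85 104 121.5 0 0 -0.7" --pt "85 104 121.5 0 0 -0.7" --grip -1

```text
time_s: 19.3
eef_pos: [0.6371, -0.1521, 0.0709]
tool_rot: [0.443, 0.552, -0.446, 0.547]
wrist_force: [-0.1, 0.2, -0.6]
opening: 0.013
```

Run:
```python
from h import *
q=down(np.radians(12.2))
plan([((.640,-.1533,.055),q),((.64,-.1533,.04),q)])
p=arm.grab_frame("side");crop(p,(230,120,430,270),4,"c10")
```

```text
t 19.3 pos [ 0.6371 -0.1521  0.0709] F [-0.1  0.2 -0.6] open 0.013 nrows 2
[15.9, 2.7, 1.8, -0.1, -0.2, 0.4]
[30.9, 2.8, 1.9, -0.1, -0.2, 0.4]
```

View pics/c10.png

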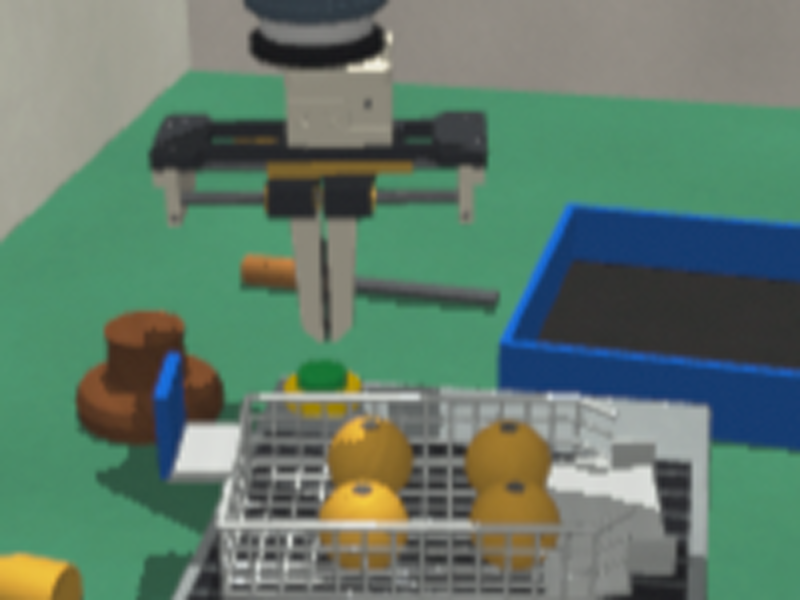

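>>> play_rows --pt "14 2.7 1.8 0 0 0.4" --pt "21 2.7 1.8 0 0 0.4" --pt "24 2.7 1.8 0 0 0.4" --pt "26 2.7 1.8 0 0 0.4"

```text
time_s: 19.75
eef_pos: [0.641, -0.1535, 0.0468]
tool_rot: [0.446, 0.55, -0.443, 0.55]
wrist_force: [0.1, -0.2, 0.1]
opening: 0.002
```

Run:
```python
from h import *
p=arm.grab_frame("side");crop(p,(230,120,430,270),4,"c11");o=arm.observe();print(o["eef_pos"],o["wrist_force"])
```

```text
[ 0.64092718 -0.15352125  0.04653709] [-0.39693909 -0.97918043 -0.17274016]
```

View pics/c11.png

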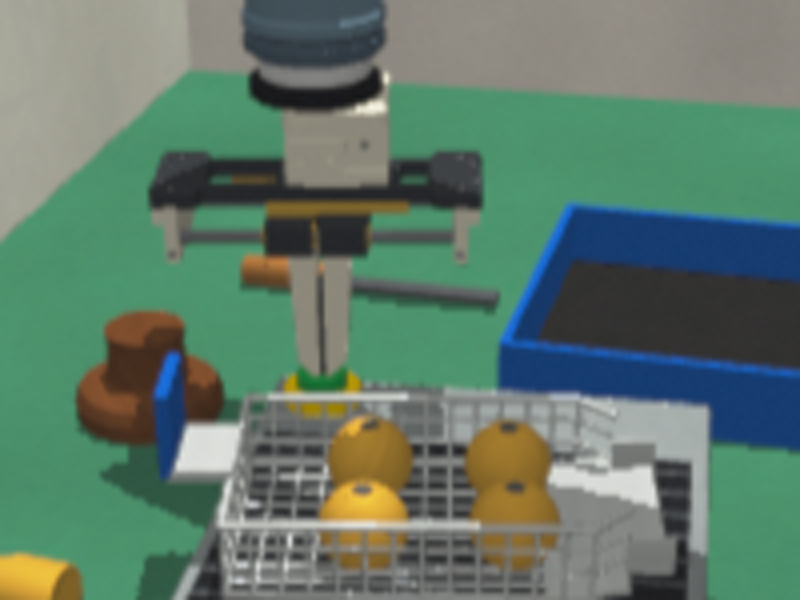

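Nearly touching; no force yet. Press on in steps.

>>> play_rows --pt "2 0 0 0 0 0" --pt "4 0 0 0 0 0" --pt "6 0 0 0 0 0" --pt "6 0 0 0 0 0"

```text
time_s: 20.2
eef_pos: [0.6412, -0.1536, 0.0409]
tool_rot: [0.446, 0.55, -0.443, 0.55]
wrist_force: [-1.0, 1.4, 4.2]
opening: 0.005
```

>>> play_rows --pt "2 0 0 0 0 0" --pt "4 0 0 0 0 0" --pt "4 0 0 0 0 0"

```text
time_s: 20.5
eef_pos: [0.6414, -0.1536, 0.0401]
tool_rot: [0.446, 0.549, -0.443, 0.551]
wrist_force: [-8.1, 2.5, 21.3]
opening: 0.005
```

Run:
```python
from h import *
p=arm.grab_frame("side");crop(p,(280,190,340,235),12,"c12");o=arm.observe();print(o["eef_pos"],o["wrist_force"])
```

```text
[ 0.64131961 -0.15363213  0.04004084] [-8.11244898  2.44226014 20.5189606 ]
```

View pics/c12.png

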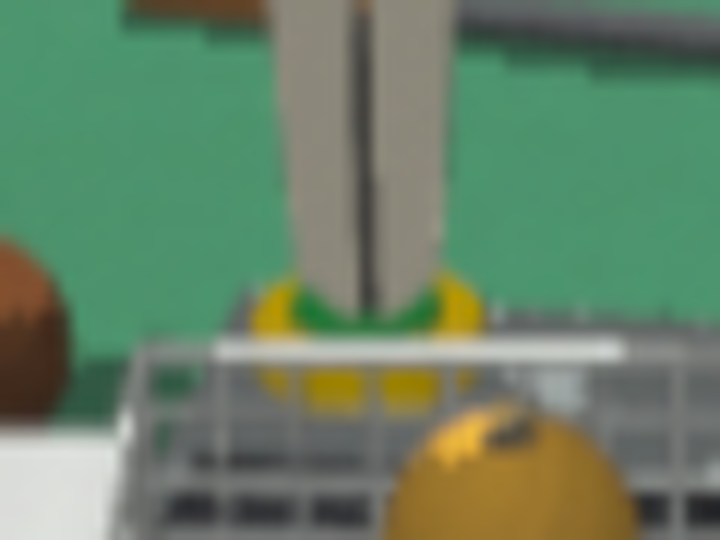

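>>> play_rows --pt "-10 0 0 0 0 0" --pt "-50 0 0 0 0 0" --pt "-100 0 0 0 0 0" --pt "-120 0 0 0 0 0" --pt "-120 0 0 0 0 0"

```text
time_s: 21.05
eef_pos: [0.6433, -0.1547, 0.1644]
tool_rot: [0.446, 0.547, -0.442, 0.554]
wrist_force: [1.0, 0.5, -0.1]
opening: 0.004
```

Run:
```python
from h import *
p=arm.grab_frame("top");crop(p,(280,175,380,285),6,"d1")
p=arm.grab_frame("wrist");crop(p,(0,0,640,480),1,"d2")
```

```text
(no output)
```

View pics/d1.png

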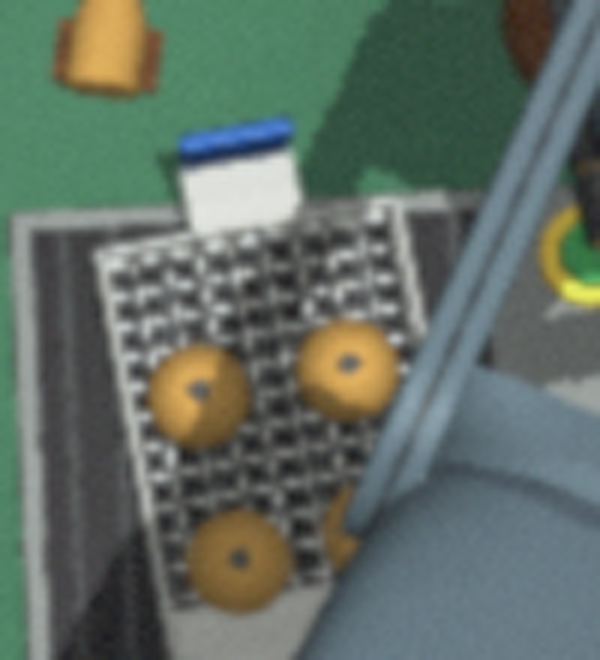

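View pics/d2.png

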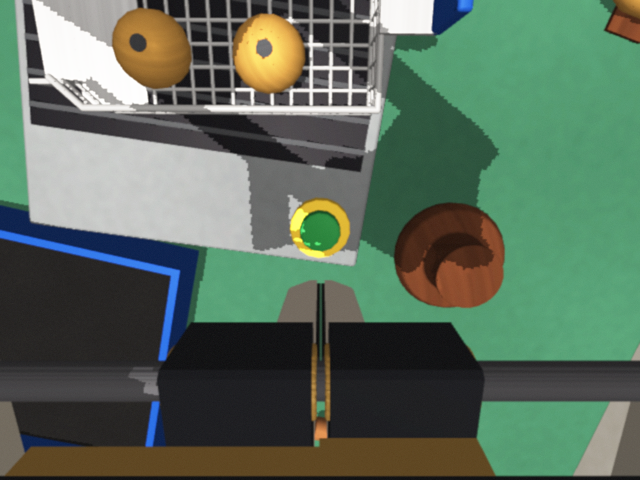

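Run:
```python
from h import *
p=arm.grab_frame("top")
hs=[ray(p,(280+(x+.5)/6-.5,175+(y+.5)/6-.5),.123) for x,y in [(182,143),(291,127)]]
h=np.mean(hs,0);d=hs[0]-hs[1];print(h,np.degrees(np.arctan2(-d[0],d[1])),np.linalg.norm(d))
q=down(np.radians(12.2))
plan([((*h[:2],.16),q),((*h[:2],.088),q)])
```

```text
[0.67508159 0.01180998 0.123     ] 9.6882336538721 0.04813035152954973
t 21.2 pos [ 0.64   -0.1534  0.1583] F [-0.9 -0.  -0.2] open 0.005 nrows 6
[-0.3, 17.3, -38.5, 0.0, 0.0, 0.0]
[-0.6, 34.5, -77.1, 0.0, -0.1, -0.1]
[-1.0, 51.8, -115.6, -0.1, -0.1, -0.1]
[-1.3, 69.0, -154.2, -0.1, -0.1, -0.1]
[34.7, 69.0, -154.1, -0.1, -0.1, -0.1]
[70.7, 68.9, -154.0, -0.1, -0.1, -0.1]
```

>>> play_rows --pt "0 17 -38 0.5 0 0" --pt "0 34 -77 1 0 0" --pt "-1 52 -116 1.5 0 0" --pt "-1.3 69 -154 1.5 0 0" --pt "25 69 -154 1.5 0 0" --pt "25 69 -154 1.5 0 0" --pt "25 69 -154 1.5 0 0" --grip -0.3

```text
time_s: 21.9
eef_pos: [0.6736, 0.0116, 0.1312]
tool_rot: [0.451, 0.546, -0.452, 0.542]
wrist_force: [-0.2, -1.2, 0.2]
opening: 0.351
```

Run:
```python
from h import *
q=down(np.radians(10.5))
print(np.degrees(yaw_now()))
plan([((.675,.0118,.088),q)])
p=arm.grab_frame("wrist");crop(p,(0,0,640,480),1,"d3")
for yy in (.025,-.025):
  for z in (.123,):
    a=np.radians(10.5);c=np.array([.675,.0118])+yy*np.array([-np.sin(a),np.cos(a)]);print(proj(p,(*c,z)))
p=arm.grab_frame("side");crop(p,(230,120,430,270),4,"d4")
```

```text
10.6256252776102
t 21.9 pos [0.6736 0.0116 0.1312] F [-0.2 -1.2  0.2] open 0.351 nrows 1
[43.2, 1.6, 0.2, 0.1, -0.2, 0.2]
[321.57100707 243.72032885]
[321.27853175 337.1712197 ]
```

View pics/d3.png

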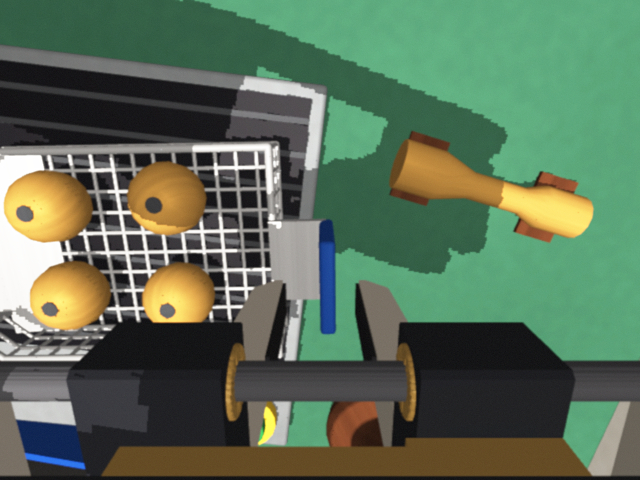

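View pics/d4.png

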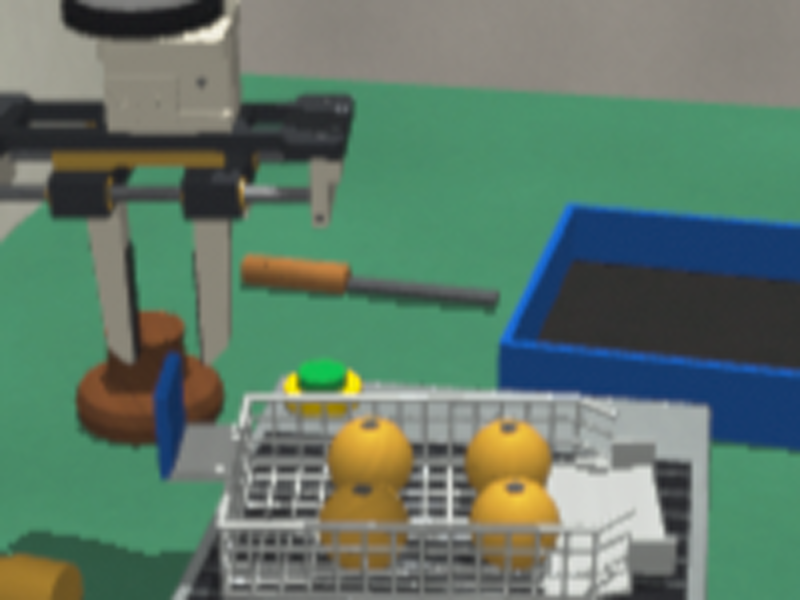

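>>> play_rows --pt "25 3 0 0 0 0" --pt "43 3 0 0 0 0" --pt "43 3 0 0 0 0" --pt "43 3 0 0 0 0"

```text
time_s: 22.4
eef_pos: [0.6783, 0.0103, 0.0913]
tool_rot: [0.453, 0.544, -0.451, 0.543]
wrist_force: [0.9, -1.0, 0.5]
opening: 0.351
```

>>> play_rows --pt "0 0 0 0 0 0" --pt "0 0 0 0 0 0" --pt "0 0 0 0 0 0" --pt "0 0 0 0 0 0" --pt "0 0 0 0 0 0" --grip -1

```text
time_s: 22.9
eef_pos: [0.678, 0.0099, 0.0923]
tool_rot: [0.453, 0.544, -0.452, 0.544]
wrist_force: [-3.8, -1.6, 6.1]
opening: 0.085
```

>>> play_rows --pt "-8 0 0 0 0 0" --pt "-18 0 0 0 0 0" --pt "-30 0 0 0 0 0" --pt "-30 0 0 0 0 0" --pt "-30 0 0 0 0 0"

```text
time_s: 23.4
eef_pos: [0.6784, 0.0099, 0.1228]
tool_rot: [0.453, 0.543, -0.451, 0.544]
wrist_force: [0.4, 0.2, -4.6]
opening: 0.085
```

Run:
```python
from h import *
o=arm.observe();print(o["eef_pos"],o["wrist_force"],o["wrist_torque"],o["joint_positions"].round(2))
p=arm.grab_frame("side");crop(p,(150,100,550,400),2,"d5")
```

```text
[0.67841275 0.00990068 0.12284006] [ 0.40379053  0.17586221 -4.57547596] [-0.03731286 -0.61948875  0.05645409] [-0.15  0.55  1.33  0.    1.26 -0.33]
```

View pics/d5.png

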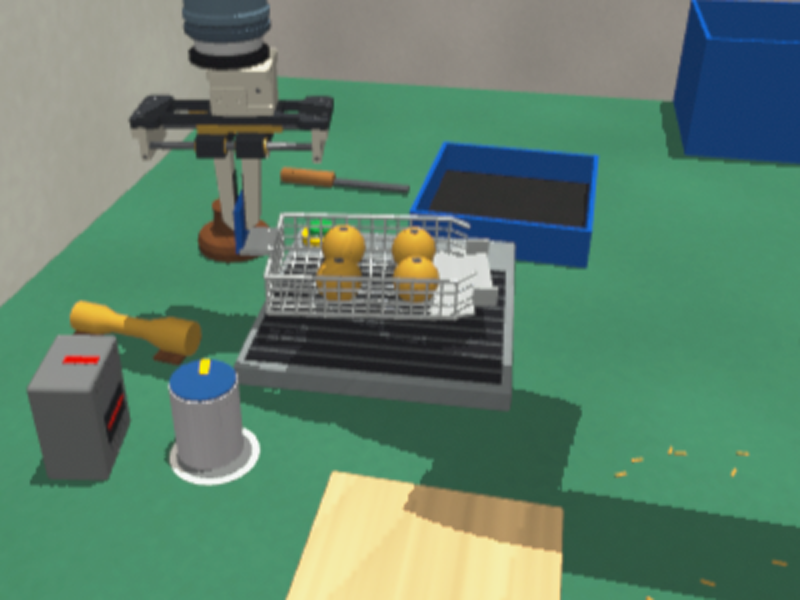

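```bash
cat >> h.py <<'E'
C=np.array([.428,-.321]);PSI=np.radians(-48)
U=np.array([np.cos(PSI),np.sin(PSI),0])
def dump(th,off,lz,dh=.257,dv=.050):
    t=np.radians(th);L=np.array([*C,lz])+off*U
    v=np.cross([0,0,1],U)
    return L+(dh*np.cos(t)-dv*np.sin(t))*U+np.array([0,0,dh*np.sin(t)+dv*np.cos(t)]), R.from_rotvec(-t*v)*down(PSI)
E
python3 - <<'E'
from h import *
q=down(np.radians(10.5));
print(dump(5,-.02,.19)[0])
plan([((.678,.01,.25),q),dump(5,-.02,.19)],maxmm=36)
E
```

```text
[ 0.58301364 -0.49316009  0.26220876]
t 23.45 pos [0.678  0.0099 0.1222] F [-0.6  0.1 -4.8] open 0.082 nrows 19
[-32.0, 0.0, -0.1, 0.0, 0.0, 0.0]
[-63.9, 0.1, -0.1, 0.0, 0.0, 0.0]
[-95.9, 0.1, -0.2, 0.0, 0.0, -0.1]
[-127.8, 0.2, -0.2, 0.0, -0.1, -0.1]
[-128.7, -12.2, 31.6, 3.9, -0.2, 0.2]
[-129.5, -24.5, 63.4, 7.8, -0.4, 0.6]
[-130.4, -36.9, 95.3, 11.7, -0.6, 0.8]
[-131.2, -49.2, 127.1, 15.6, -0.8, 1.2]
[-132.1, -61.6, 158.9, 19.5, -0.9, 1.5]
[-133.0, -73.9, 190.7, 23.4, -1.1, 1.8]
[-133.8, -86.2, 222.6, 27.3, -1.3, 2.1]
[-134.7, -98.6, 254.4, 31.2, -1.4, 2.4]
[-135.5, -110.9, 286.2, 35.1, -1.6, 2.7]
[-136.4, -123.3, 318.0, 39.0, -1.8, 3.0]
[-137.3, -135.6, 349.9, 42.9, -1.9, 3.3]
[-138.1, -148.0, 381.7, 46.8, -2.1, 3.6]
[-139.0, -160.3, 413.5, 50.7, -2.3, 3.9]
[-139.8, -172.7, 445.3, 54.6, -2.5, 4.2]
[-140.7, -185.0, 477.1, 58.5, -2.6, 4.5]
```

>>> play_rows --pt "-25 0 0 0 0 0" --pt "-60 0 0 0 0 0" --pt "-95 0 0 0 0 0" --pt "-128 0 0 0 0 0" --pt "-129 -7 18 2 0 0" --pt "-130 -20 50 6 0 0" --pt "-130 -32 82 10 0 0" --pt "-131 -44 114 14 0 1"

```text
time_s: 24.25
eef_pos: [0.6541, -0.1122, 0.25]
tool_rot: [0.52, 0.481, -0.511, 0.486]
wrist_force: [0.0, 0.3, -5.2]
opening: 0.085
```

Run:
```python
from h import *
plan([dump(5,-.02,.19)],maxmm=36)
```

```text
t 24.25 pos [ 0.6541 -0.1122  0.25  ] F [ 0.   0.3 -5.2] open 0.085 nrows 11
[-1.3, -4.2, 35.0, 4.0, -0.2, 0.4]
[-2.6, -8.4, 70.0, 8.0, -0.5, 0.7]
[-3.9, -12.6, 104.9, 12.1, -0.7, 1.1]
[-5.2, -16.8, 139.9, 16.1, -0.9, 1.5]
[-6.5, -21.0, 174.9, 20.1, -1.1, 1.8]
[-7.8, -25.2, 209.9, 24.1, -1.3, 2.2]
[-9.1, -29.3, 244.8, 28.1, -1.6, 2.6]
[-10.4, -33.5, 279.8, 32.2, -1.8, 2.9]
[-11.7, -37.7, 314.8, 36.2, -2.0, 3.3]
[-13.1, -41.9, 349.8, 40.2, -2.2, 3.7]
[-14.4, -46.1, 384.7, 44.2, -2.5, 4.0]
```

>>> play_rows --pt "-1 -4 35 4 0 0" --pt "-3 -8 70 8 0 0" --pt "-4 -12.5 105 12 0 0.5" --pt "-5 -17 140 16 -0.5 1" --pt "-6.5 -21 175 20 -1 1" --pt "-8 -25 210 24 -1 1.5" --pt "-9 -29 245 28 -1.5 2" --pt "-10.5 -33.5 280 32 -2 2"

```text
time_s: 25.05
eef_pos: [0.6003, -0.3914, 0.256]
tool_rot: [0.634, 0.303, -0.626, 0.338]
wrist_force: [-0.7, -0.3, -4.6]
opening: 0.083
```

Run:
```python
from h import *
plan([dump(5,-.02,.19)],maxmm=36)
print(arm.observe()["joint_positions"].round(2))
```

```text
t 25.05 pos [ 0.6003 -0.3914  0.256 ] F [-0.7 -0.3 -4.6] open 0.083 nrows 3
[-0.9, 15.4, 30.8, 4.0, 0.0, 0.7]
[-1.8, 30.7, 61.7, 8.0, -0.1, 1.4]
[-2.7, 46.1, 92.5, 12.0, -0.1, 2.1]
[-0.73  0.52  1.06 -0.01  1.51 -0.1 ]
```

>>> play_rows --pt "-1 15 31 4 0 0.7" --pt "-2 30 62 8 0 1.4" --pt "-2.7 46 92.5 12 0 2" --pt "-2.7 46 92.5 12 0 2" --pt "-2.7 46 92.5 12 0 2"

```text
time_s: 25.55
eef_pos: [0.5809, -0.4943, 0.2589]
tool_rot: [0.671, 0.226, -0.649, 0.279]
wrist_force: [1.1, 0.2, -5.8]
opening: 0.089
```

Run:
```python
from h import *
print(arm.observe()["joint_positions"].round(2))
plan([dump(5,-.02,.13),dump(12,-.01,.12),dump(20,0.01,.105),dump(28,0.02,.1),dump(34,.03,.09)],maxmm=30,maxdeg=4)
p=arm.grab_frame("top");crop(p,(270,180,530,375),3,"e1")
p=arm.grab_frame("side");crop(p,(150,60,550,360),2,"e2")
```

```text
[-0.85  0.59  0.94  0.    1.53 -0.01]
t 25.55 pos [ 0.5809 -0.4943  0.2589] F [ 1.1  0.2 -5.8] open 0.089 nrows 11
[28.3, -2.0, -1.1, -0.1, 0.0, 0.2]
[56.5, -4.0, -2.3, -0.2, -0.1, 0.4]
[46.5, -3.5, -2.3, -0.2, -0.1, 3.9]
[36.4, -3.1, -2.3, -0.2, 0.0, 7.4]
[30.7, -1.5, -2.3, -0.2, 0.0, 10.0]
[24.9, 0.1, -2.3, -0.2, 0.0, 12.7]
[19.2, 1.8, -2.3, -0.2, 0.0, 15.4]
[6.3, -2.7, -2.3, -0.2, 0.0, 19.4]
[-6.5, -7.2, -2.3, -0.2, 0.0, 23.4]
[-12.0, -10.9, -2.3, -0.2, 0.0, 26.4]
[-17.5, -14.6, -2.3, -0.2, 0.0, 29.4]
```

View pics/e1.png

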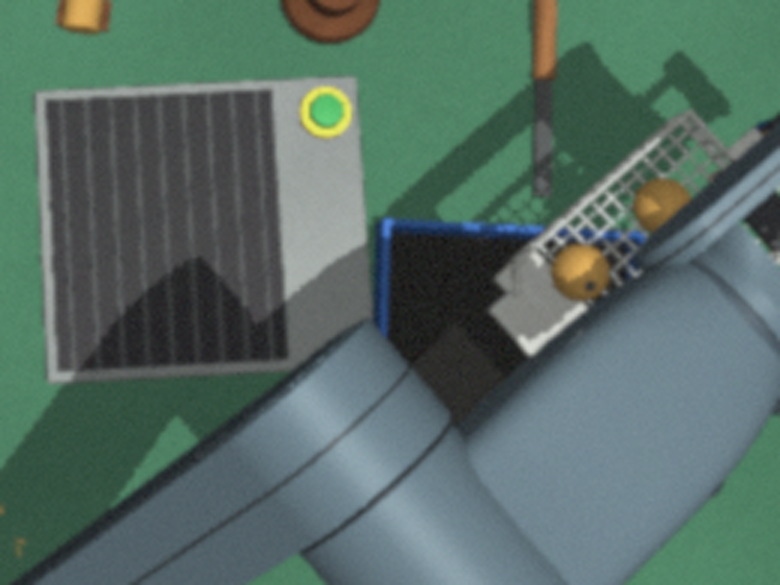

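View pics/e2.png

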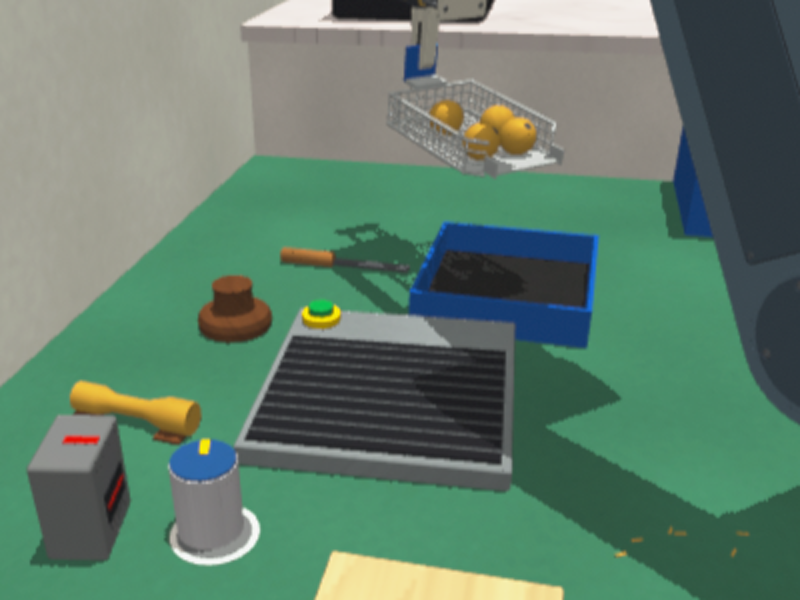

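>>> play_rows --pt "20 -1 -1 0 0 0" --pt "45 -3 -2 0 0 0" --pt "57 -4 -2 0 0 0" --pt "57 -4 -2 0 0 0"

```text
time_s: 26.05
eef_pos: [0.5837, -0.4896, 0.1999]
tool_rot: [0.67, 0.228, -0.649, 0.279]
wrist_force: [0.6, 0.4, -4.3]
opening: 0.086
```

Run:
```python
from h import *
plan([dump(12,-.01,.12),dump(20,0.01,.105),dump(28,0.02,.1),dump(34,.03,.09)],maxmm=40,maxdeg=4)
p=arm.grab_frame("top");crop(p,(370,180,530,300),5,"e3")
p=arm.grab_frame("side");crop(p,(250,80,490,260),3,"e4")
```

```text
t 26.05 pos [ 0.5837 -0.4896  0.1999] F [ 0.6  0.4 -4.3] open 0.086 nrows 9
[-11.1, 1.6, 1.4, 0.0, -0.1, 3.8]
[-22.2, 3.2, 2.9, 0.0, -0.1, 7.6]
[-28.0, 4.8, 2.9, 0.0, -0.1, 10.3]
[-33.7, 6.4, 2.8, 0.0, -0.1, 12.9]
[-39.5, 7.9, 2.8, 0.0, -0.1, 15.6]
[-52.3, 3.4, 2.8, 0.0, -0.1, 19.6]
[-65.2, -1.1, 2.8, 0.0, -0.1, 23.6]
[-70.6, -4.8, 2.8, 0.0, -0.1, 26.6]
[-76.1, -8.6, 2.8, 0.0, -0.1, 29.6]
```

View pics/e4.png

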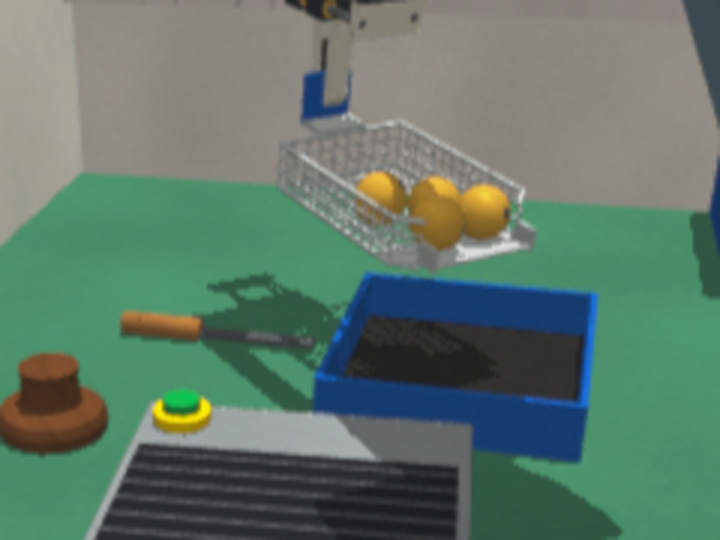

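View pics/e3.png

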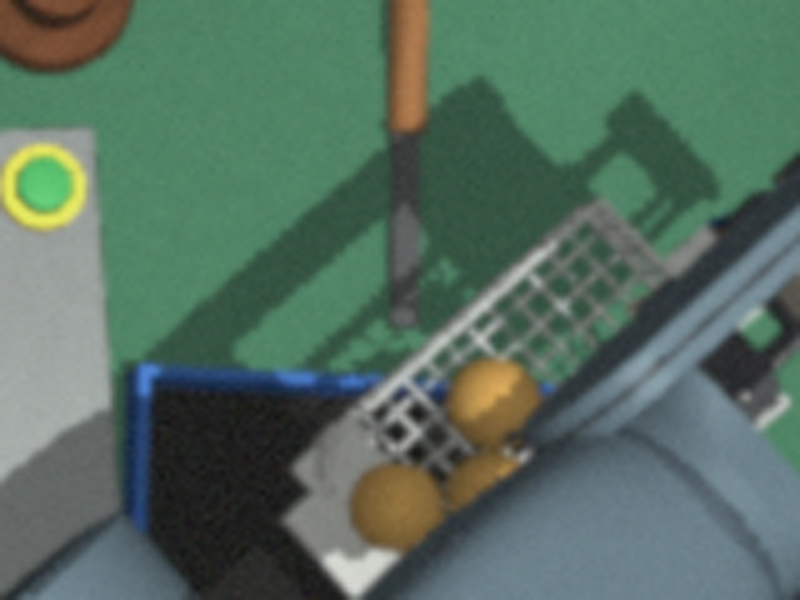

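>>> play_rows --pt "-11 1.6 1.5 0 0 3.8" --pt "-22 3 3 0 0 7.6" --pt "-28 5 3 0 0 10.3" --pt "-34 6.5 3 0 0 13" --pt "-39.5 8 3 0 0 15.6" --pt "-46 6 3 0 0 17.6" --pt "-52 3.5 3 0 0 19.6" --pt "-59 1 3 0 0 21.6"

```text
time_s: 26.95
eef_pos: [0.5799, -0.4903, 0.2651]
tool_rot: [0.701, 0.095, -0.584, 0.398]
wrist_force: [-0.0, 0.2, -4.5]
opening: 0.086
```

Run:
```python
from h import *
plan([dump(34,0.02,.1),dump(45,.03,.1),dump(55,.04,.1)],maxmm=40,maxdeg=4)
print(arm.observe()["joint_positions"].round(2))
p=arm.grab_frame("side");crop(p,(250,80,490,260),3,"e5")
```

```text
t 26.95 pos [ 0.5799 -0.4903  0.2651] F [-0.   0.2 -4.5] open 0.086 nrows 8
[-13.9, -5.5, -0.2, 0.0, 0.0, 3.7]
[-27.9, -11.1, -0.5, 0.0, -0.1, 7.5]
[-41.7, -14.9, -0.5, 0.0, -0.1, 11.1]
[-55.5, -18.7, -0.5, 0.0, -0.1, 14.8]
[-69.3, -22.5, -0.6, 0.0, -0.1, 18.5]
[-80.3, -28.1, -0.6, 0.0, -0.1, 21.8]
[-91.4, -33.8, -0.6, 0.0, -0.1, 25.1]
[-102.4, -39.4, -0.6, 0.0, -0.1, 28.5]
[-0.85  0.34  1.4   0.01  0.94 -0.02]
```

View pics/e5.png

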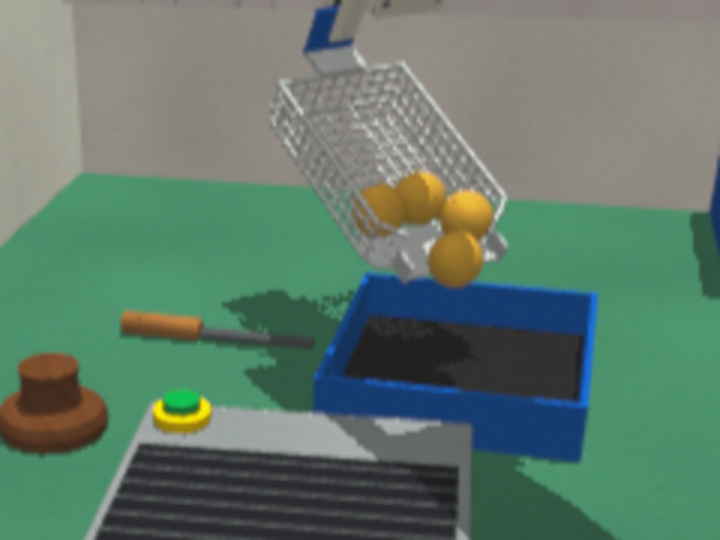

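Run:
```python
from h import *
p=arm.grab_frame("side");crop(p,(250,80,490,260),3,"e6")
for z in (.06,.09,.12):
  for off in (-.03,0,.03,.06): print(z,off,proj(p,np.array([*C,z])+off*U).round(0))
```

```text
0.06 -0.03 [412. 191.]
0.06 0 [405. 187.]
0.06 0.03 [398. 183.]
0.06 0.06 [391. 179.]
0.09 -0.03 [413. 180.]
0.09 0 [406. 177.]
0.09 0.03 [399. 173.]
0.09 0.06 [392. 169.]
0.12 -0.03 [414. 169.]
0.12 0 [407. 166.]
0.12 0.03 [400. 162.]
0.12 0.06 [393. 159.]
```

View pics/e6.png

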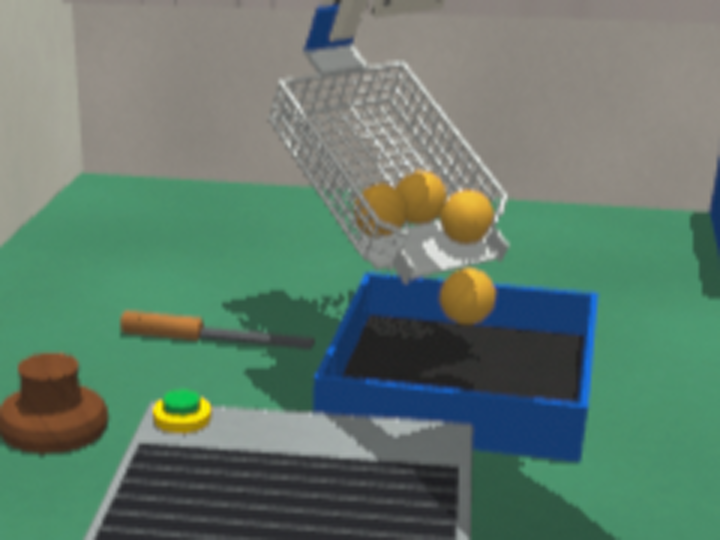

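>>> play_rows --pt "0 0 0 0 0 0" --pt "0 0 0 0 0 0" --pt "-7 -3 0 0 0 2" --pt "-14 -6 0 0 0 4" --pt "-21 -9 0 0 0 6" --pt "-28 -11 0 0 0 8" --pt "-28 -11 0 0 0 8" --pt "-28 -11 0 0 0 8"

```text
time_s: 27.85
eef_pos: [0.5648, -0.4735, 0.2861]
tool_rot: [0.706, 0.047, -0.555, 0.438]
wrist_force: [-0.2, -1.7, -3.6]
opening: 0.086
```

Run:
```python
from h import *
plan([dump(45,.03,.1),dump(55,.04,.1)],maxmm=40,maxdeg=4)
p=arm.grab_frame("side");crop(p,(250,80,490,260),3,"e7")
```

```text
t 27.85 pos [ 0.5648 -0.4735  0.2861] F [-0.2 -1.7 -3.6] open 0.086 nrows 6
[-13.9, -2.0, -0.1, 0.0, 0.0, 3.5]
[-27.8, -4.0, -0.3, 0.0, -0.1, 7.0]
[-41.7, -5.9, -0.4, 0.0, -0.1, 10.5]
[-53.4, -10.0, -0.5, 0.0, -0.1, 13.8]
[-65.1, -14.0, -0.5, 0.0, -0.1, 17.2]
[-76.8, -18.1, -0.5, 0.0, -0.1, 20.5]
```

View pics/e7.png

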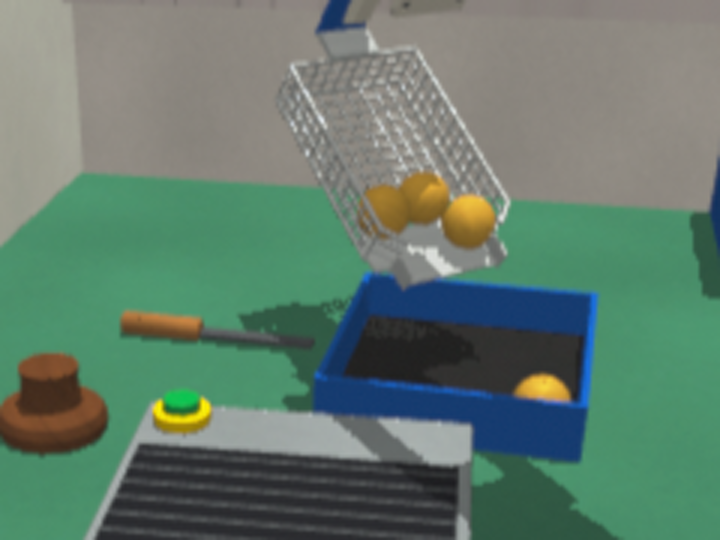

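>>> play_rows --pt "-7 -1 0 0 0 2" --pt "-14 -2 0 0 0 3.5" --pt "-21 -3 0 0 0 5" --pt "-28 -4 0 0 0 7" --pt "-28 -4 0 0 0 7" --pt "-28 -4 0 0 0 7"

```text
time_s: 28.5
eef_pos: [0.5523, -0.4598, 0.3066]
tool_rot: [0.708, 0.004, -0.527, 0.47]
wrist_force: [0.1, 0.1, -3.8]
opening: 0.087
```

Run:
```python
from h import *
plan([dump(45,.03,.1),dump(55,.04,.1)],maxmm=40,maxdeg=4)
p=arm.grab_frame("side");crop(p,(250,80,490,260),3,"e8")
```

```text
t 28.5 pos [ 0.5523 -0.4598  0.3066] F [ 0.1  0.1 -3.8] open 0.087 nrows 4
[-14.4, -0.5, -0.6, 0.0, -0.1, 3.6]
[-26.5, -3.1, -0.6, 0.0, -0.1, 6.9]
[-38.7, -5.7, -0.6, 0.0, -0.1, 10.3]
[-50.8, -8.3, -0.6, 0.0, -0.1, 13.6]
```

View pics/e8.png

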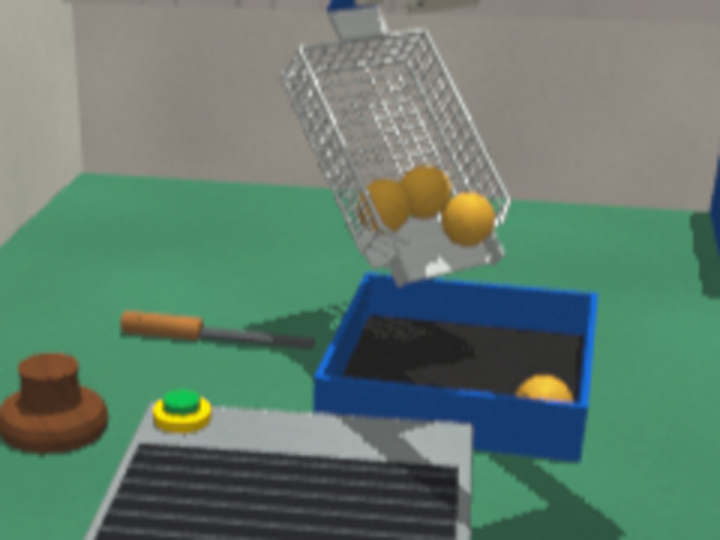

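>>> play_rows --pt "-14 -0.5 0 0 0 3.6" --pt "-26 -3 0 0 0 7" --pt "-38 -5.7 0 0 0 10.3" --pt "-50 -8 0 0 0 13.6" --pt "-50 -8 0 0 0 13.6" --pt "-50 -8 0 0 0 13.6"

```text
time_s: 29.15
eef_pos: [0.5264, -0.4313, 0.3387]
tool_rot: [0.703, -0.079, -0.468, 0.529]
wrist_force: [-0.6, -0.1, -4.0]
opening: 0.085
```

Run:
```python
from h import *
plan([dump(65,.05,.1)],maxmm=40,maxdeg=4)
print(arm.observe()["joint_positions"].round(2))
p=arm.grab_frame("side");crop(p,(250,80,490,260),3,"e9")
p=arm.grab_frame("wrist");crop(p,(0,0,640,480),1,"e9w")
```

```text
t 29.15 pos [ 0.5264 -0.4313  0.3387] F [-0.6 -0.1 -4. ] open 0.085 nrows 3
[-12.4, -2.4, -0.2, 0.0, 0.0, 3.4]
[-24.7, -4.9, -0.5, 0.0, -0.1, 6.7]
[-37.1, -7.3, -0.7, -0.1, -0.1, 10.1]
[-0.86 -0.01  1.94  0.08  0.25 -0.09]
```

View pics/e9.png

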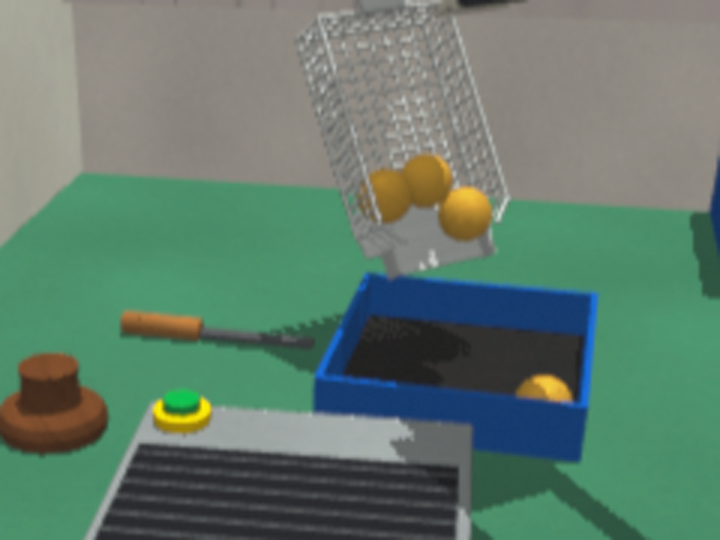

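View pics/e9w.png

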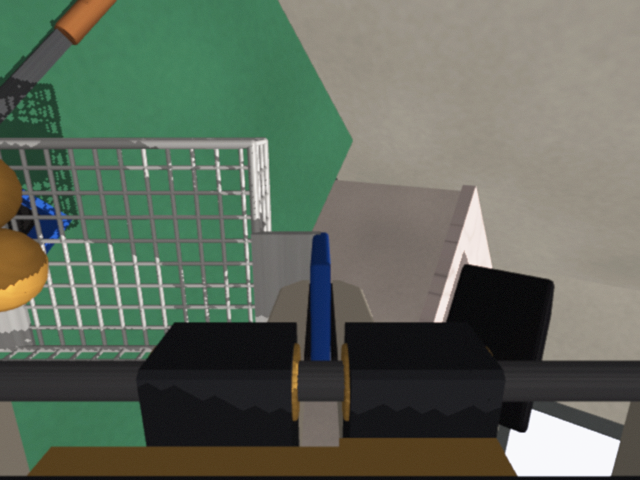

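```bash
cat >> h.py <<'E'
def dump2(th,ph,off,lz,dh=.257,dv=.050):
    t=np.radians(th);L=np.array([*C,lz])+off*U
    v=np.cross([0,0,1],U)
    Q=R.from_rotvec(-t*v)*R.from_rotvec([0,0,np.radians(ph)])
    return L+Q.apply(dh*U+np.array([0,0,dv])),Q*down(PSI)
E
python3 - <<'E'
from h import *
plan([dump2(45,0,.02,.1),dump2(45,20,.02,.1)],maxmm=45,maxdeg=6)
E
```

```text
t 29.25 pos [ 0.5268 -0.432   0.3394] F [-0.2 -0.7 -4.7] open 0.081 nrows 6
[13.7, -4.0, -0.4, 0.0, 0.0, -5.0]
[27.3, -8.1, -0.8, -0.1, -0.1, -10.0]
[26.7, -11.9, -22.7, -5.0, 0.4, -10.0]
[26.0, -15.7, -44.7, -10.0, 0.8, -10.0]
[25.4, -19.6, -66.7, -15.0, 1.2, -10.0]
[24.7, -23.4, -88.7, -20.0, 1.7, -9.9]
```

>>> play_rows --pt "14 -4 0 0 0 -5" --pt "27 -8 -1 0 0 -10" --pt "27 -12 -23 -5 0.4 -10" --pt "26 -16 -45 -10 1 -10" --pt "25.5 -19.5 -67 -15 1 -10" --pt "25 -23.5 -89 -20 1.7 -10" --pt "25 -23.5 -89 -20 1.7 -10"

```text
time_s: 29.95
eef_pos: [0.6, -0.3763, 0.3055]
tool_rot: [0.612, 0.073, -0.508, 0.602]
wrist_force: [0.0, 0.8, -4.1]
opening: 0.078
```

Run:
```python
from h import *
plan([dump2(45,0,.02,.1),dump2(45,-20,.02,.1)],maxmm=45,maxdeg=6)
p=arm.grab_frame("side");crop(p,(250,80,490,260),3,"e10")
```

```text
t 29.95 pos [ 0.6    -0.3763  0.3055] F [ 0.   0.8 -4.1] open 0.078 nrows 8
[-0.3, -4.2, 22.6, 5.0, 0.0, 0.0]
[-0.6, -8.4, 45.3, 10.1, -0.1, 0.1]
[-0.9, -12.6, 67.9, 15.1, -0.1, 0.1]
[-1.2, -16.8, 90.5, 20.1, -0.1, 0.1]
[-1.3, -28.0, 109.8, 25.1, -0.1, 0.1]
[-1.3, -39.2, 129.1, 30.1, -0.1, 0.1]
[-1.4, -50.4, 148.4, 35.1, -0.1, 0.1]
[-1.4, -61.6, 167.7, 40.1, -0.1, 0.1]
```

View pics/e10.png

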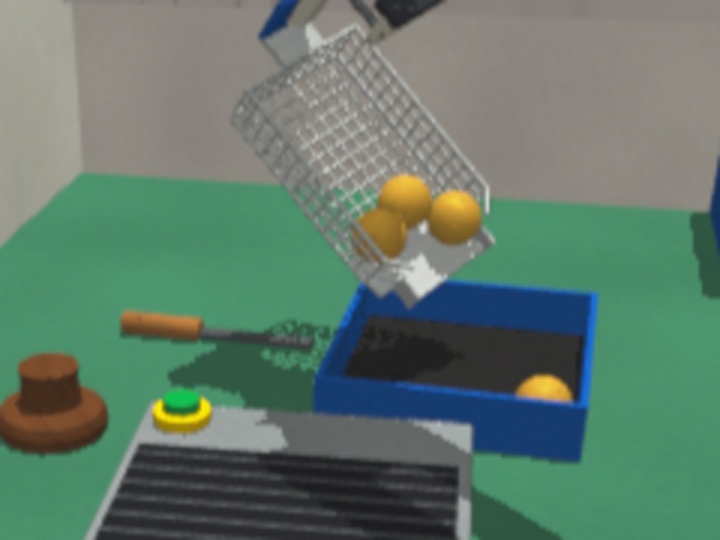

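>>> play_rows --pt "0 -6 36 8 0 0" --pt "-1 -12.5 68 15 0 0" --pt "-1 -17 95 21 0 0" --pt "-1 -28 118 27 0 0" --pt "-1 -42 140 33 0 0" --pt "-1 -61 167 40 0 0" --pt "-1 -61 167 40 0 0"

```text
time_s: 30.7
eef_pos: [0.4628, -0.4991, 0.3057]
tool_rot: [0.781, -0.109, -0.503, 0.354]
wrist_force: [-1.4, -0.5, -3.2]
opening: 0.086
```

Run:
```python
from h import *
plan([dump2(45,0,.02,.1)],maxmm=45,maxdeg=8)
plan([dump2(25,-20,0.02,.1)],maxmm=45,maxdeg=8)
p=arm.grab_frame("side");crop(p,(250,80,490,260),3,"e11")
```

```text
t 30.7 pos [ 0.4628 -0.4991  0.3057] F [-1.4 -0.5 -3.2] open 0.086 nrows 3
[-0.3, -5.9, -31.0, -6.8, 0.1, 0.0]
[-0.6, -11.9, -62.0, -13.6, 0.1, 0.1]
[-0.9, -17.8, -92.9, -20.4, 0.2, 0.1]
t 30.7 pos [ 0.4628 -0.4991  0.3057] F [-1.4 -0.5 -3.2] open 0.086 nrows 3
[28.4, 0.2, -2.1, -0.1, -2.2, -6.2]
[56.7, 0.5, -4.2, -0.3, -4.5, -12.5]
[85.1, 0.7, -6.4, -0.4, -6.7, -18.7]
```

View pics/e11.png

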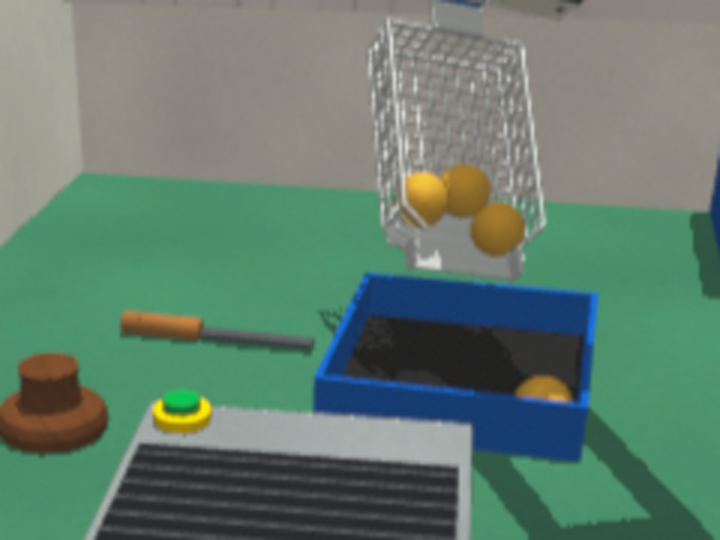

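Run:
```python
from h import *
plan([dump2(20,-10,0,.12),dump2(-5,0,-.04,.15),dump2(-20,0,-.06,.17)],maxmm=46,maxdeg=8.3)
```

```text
t 30.75 pos [ 0.464  -0.4983  0.3061] F [ 1.   0.  -3.8] open 0.085 nrows 10
[20.7, -2.0, -11.9, -2.5, -1.6, -6.0]
[41.4, -4.0, -23.8, -5.0, -3.2, -12.0]
[62.2, -6.0, -35.7, -7.5, -4.8, -18.1]
[82.9, -8.0, -47.6, -10.1, -6.3, -24.1]
[96.3, -24.5, -53.5, -12.3, -6.9, -30.4]
[109.7, -41.1, -59.3, -14.5, -7.5, -36.7]
[123.1, -57.6, -65.2, -16.7, -8.1, -43.0]
[136.5, -74.1, -71.0, -18.9, -8.7, -49.4]
[145.9, -97.4, -62.5, -18.5, -10.0, -56.8]
[155.4, -120.6, -54.0, -18.1, -11.3, -64.2]
```

>>> play_rows --pt "21 -2 -12 -2.5 -1.6 -6" --pt "41 -4 -24 -5 -3.2 -12" --pt "62 -6 -36 -7.5 -4.8 -18" --pt "83 -8 -48 -10 -6.3 -24" --pt "96 -24.5 -53.5 -12.3 -7 -30.4" --pt "110 -41 -59 -14.5 -7.5 -36.7" --pt "123 -58 -65 -16.7 -8 -43" --pt "136.5 -74 -71 -19 -8.7 -49.4"

```text
time_s: 31.55
eef_pos: [0.5772, -0.4858, 0.1786]
tool_rot: [-0.647, -0.282, 0.671, -0.226]
wrist_force: [-0.1, 0.1, -1.8]
opening: 0.082
```

Run:
```python
from h import *
plan([dump2(-25,0,-.06,.17)],maxmm=46,maxdeg=8.3)
p=arm.grab_frame("side");crop(p,(250,80,490,260),3,"e12")
```

```text
t 31.55 pos [ 0.5772 -0.4858  0.1786] F [-0.1  0.1 -1.8] open 0.082 nrows 3
[24.7, -7.3, 0.1, 0.0, 0.1, -6.7]
[49.4, -14.6, 0.2, 0.1, 0.1, -13.4]
[74.1, -22.0, 0.3, 0.1, 0.2, -20.0]
```

View pics/e12.png

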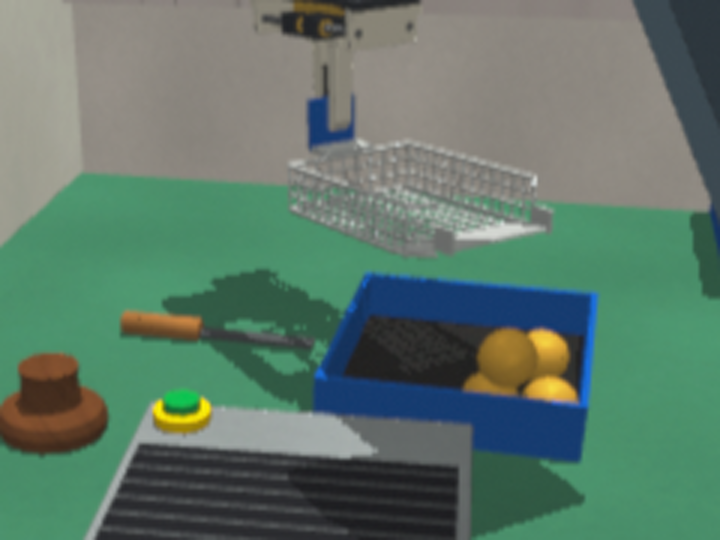

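Run:
```python
from h import *
o=arm.observe();q=R.from_quat(o["tool_rot"])
plan([(o["eef_pos"]+[0,0,.08],q),((.672,.001,.26),down(np.radians(3.9)))],maxmm=48,maxdeg=8.3)
p=arm.grab_frame("side");crop(p,(250,80,490,260),3,"e13")
```

```text
t 31.6 pos [ 0.5784 -0.4839  0.1681] F [ -0.4   1.6 -12.1] open 0.084 nrows 13
[-39.8, -4.1, 0.0, 0.0, 0.0, 0.0]
[-79.6, -8.2, 0.1, 0.0, 0.0, 0.0]
[-77.9, -35.1, -35.9, -4.7, -0.2, 0.5]
[-76.2, -61.9, -71.9, -9.4, -0.5, 1.0]
[-74.6, -88.7, -107.9, -14.1, -0.7, 1.5]
[-72.9, -115.6, -143.8, -18.7, -0.9, 2.0]
[-71.3, -142.4, -179.8, -23.4, -1.2, 2.5]
[-69.6, -169.2, -215.8, -28.1, -1.4, 3.0]
[-67.9, -196.1, -251.8, -32.8, -1.7, 3.5]
[-66.3, -222.9, -287.8, -37.5, -1.9, 4.0]
[-64.6, -249.7, -323.7, -42.1, -2.1, 4.5]
[-62.9, -276.6, -359.7, -46.8, -2.4, 5.0]
[-61.3, -303.4, -395.7, -51.5, -2.6, 5.5]
```

View pics/e13.png

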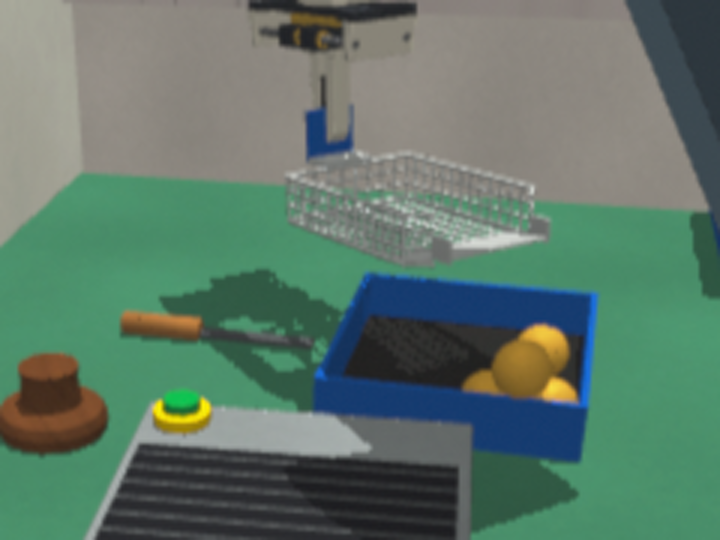

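>>> play_rows --pt "-40 -4 0 0 0 0" --pt "-80 -8 0 0 0 0" --pt "-78 -35 -36 -4.7 0 0.5" --pt "-76 -62 -72 -9.4 -0.5 1" --pt "-74.5 -89 -108 -14 -0.7 1.5" --pt "-73 -115.5 -144 -18.7 -1 2" --pt "-71 -142 -180 -23.4 -1 2.5" --pt "-69.6 -169 -216 -28 -1.4 3"

```text
time_s: 32.45
eef_pos: [0.63, -0.2184, 0.2569]
tool_rot: [-0.573, -0.419, 0.583, -0.396]
wrist_force: [0.7, -0.7, -1.6]
opening: 0.079
```

Run:
```python
from h import *
plan([((.672,.001,.24),down(np.radians(3.9)))],maxmm=48,maxdeg=8.3)
```

```text
t 32.45 pos [ 0.63   -0.2184  0.2569] F [ 0.7 -0.7 -1.6] open 0.079 nrows 5
[4.0, -6.7, -44.1, -4.7, -0.2, 0.4]
[7.9, -13.5, -88.2, -9.4, -0.3, 0.8]
[11.9, -20.2, -132.3, -14.1, -0.5, 1.1]
[15.8, -26.9, -176.4, -18.9, -0.7, 1.5]
[19.8, -33.7, -220.6, -23.6, -0.8, 1.9]
```

>>> play_rows --pt "4 -6.5 -44 -4.7 0 0.4" --pt "8 -13.5 -88 -9.4 0 0.8" --pt "12 -20 -132 -14 -0.5 1" --pt "16 -27 -176.5 -19 -0.7 1.5" --pt "20 -33.7 -220.5 -23.6 -0.8 1.9" --pt "20 -33.7 -220.5 -23.6 -0.8 1.9" --pt "20 -33.7 -220.5 -23.6 -0.8 1.9"

```text
time_s: 33.15
eef_pos: [0.6724, 0.0021, 0.2423]
tool_rot: [0.483, 0.515, -0.481, 0.519]
wrist_force: [-0.2, -0.8, -0.9]
opening: 0.083
```

Run:
```python
from h import *
plan([((.672,.001,.11),down(np.radians(3.9)))],maxmm=48,maxdeg=8.3)
print(np.degrees(yaw_now()))
p=arm.grab_frame("top");crop(p,(270,170,500,340),3,"f1")
p=arm.grab_frame("side");crop(p,(150,60,550,360),2,"f2")
```

```text
t 33.15 pos [0.6724 0.0021 0.2423] F [-0.2 -0.8 -0.9] open 0.083 nrows 3
[44.1, -0.4, 0.3, 0.0, 0.0, -0.1]
[88.2, -0.9, 0.6, 0.1, 0.1, -0.2]
[132.3, -1.3, 0.9, 0.1, 0.1, -0.4]
4.02506747469984
```

View pics/f1.png

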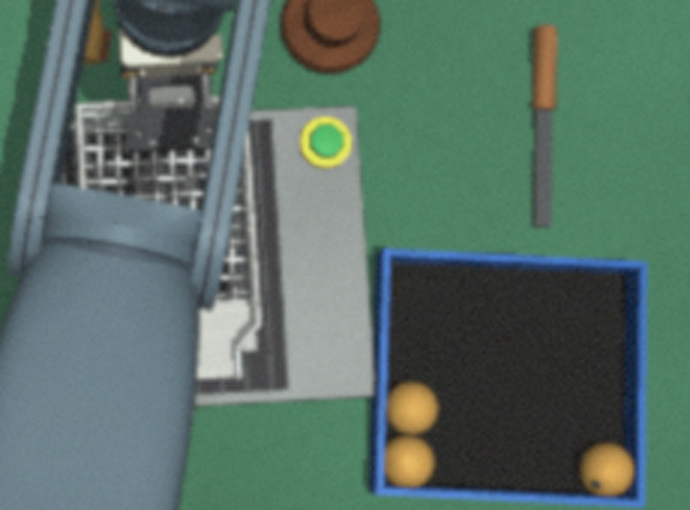

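View pics/f2.png

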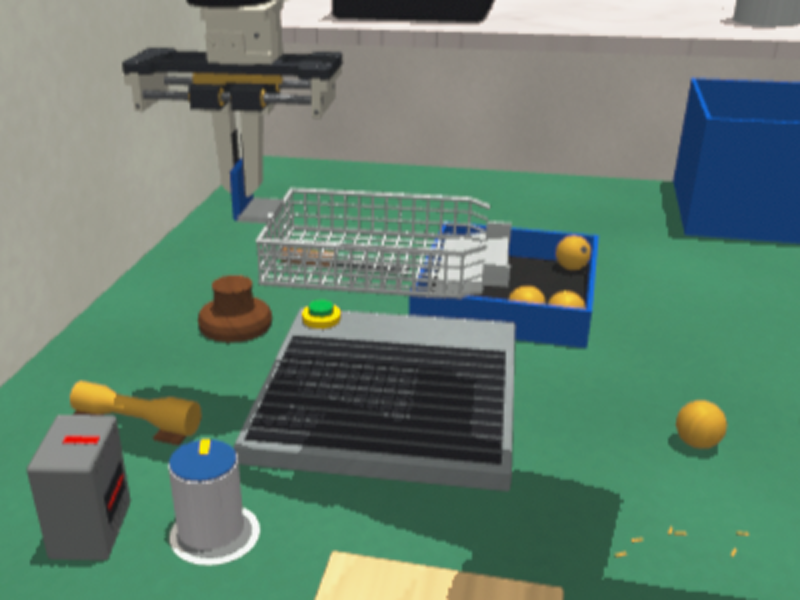

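Run:
```python
from h import *
for i in range(2):
    p=arm.grab_frame("side")
    g=p["img"][:,:,:].astype(int)
    hsv=cv2.cvtColor(p["img"],cv2.COLOR_RGB2HSV)
    m=((hsv[:,:,0]>8)&(hsv[:,:,0]<28)&(hsv[:,:,1]>150)).astype(np.uint8)
    m[:240]=0; m[:, :450]=0
    n,l,s,c=cv2.connectedComponentsWithStats(m)
    for k in range(1,n):
        if s[k,4]>100: print(s[k],c[k],ray(p,c[k],.023), arm.observe()["time_s"])
crop(p,(0,0,640,480),1,"f3")
p=arm.grab_frame("top");crop(p,(0,0,640,480),1,"f4")
```

```text
[490 262  24  22 433] [501.59815242 272.51963048] [ 0.21009323 -0.02289974  0.023     ] 33.3
[491 262  24  23 436] [502.60550459 273.1353211 ] [ 0.20837544 -0.02109868  0.023     ] 33.35
```

View pics/f4.png

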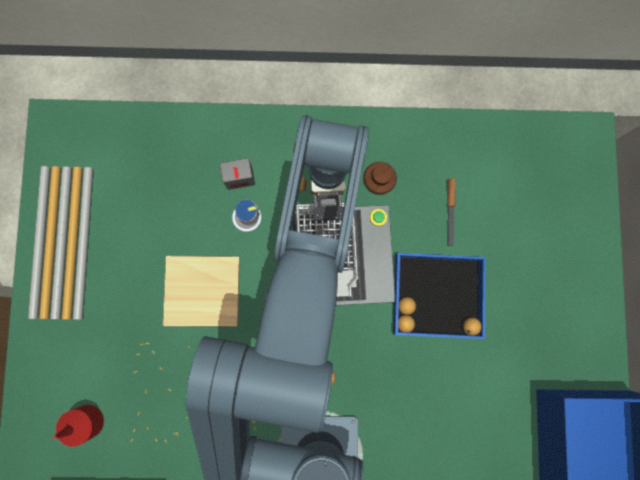

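View pics/f3.png

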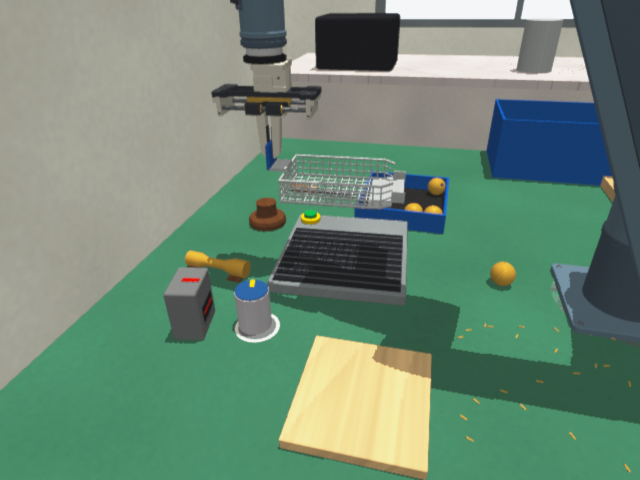

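>>> play_rows --pt "44 -1 0 0 0 0" --pt "88 -2 0 0 0 0" --pt "115 -3 1 0 0 0" --pt "130 -3 1 0 0 -0.3" --pt "138 -3 1 0 0 -0.3" --pt "144 -3 1 0 0 -0.3" --pt "144 -3 1 0 0 -0.3"

```text
time_s: 34.1
eef_pos: [0.67, -0.0022, 0.097]
tool_rot: [0.483, 0.517, -0.484, 0.516]
wrist_force: [-0.1, 0.6, -2.9]
opening: 0.083
```

```bash
cat >> h.py <<'E'
def loose():
    p=arm.grab_frame("side");hsv=cv2.cvtColor(p["img"],cv2.COLOR_RGB2HSV)
    m=((hsv[:,:,0]>8)&(hsv[:,:,0]<28)&(hsv[:,:,1]>150)).astype(np.uint8)
    m[:240]=0; m[:, :440]=0
    n,l,s,c=cv2.connectedComponentsWithStats(m)
    for k in range(1,n):
        if s[k,4]>100: print("loose",s[k],ray(p,c[k],.023).round(4), arm.observe()["time_s"])
    return p
E
python3 - <<'E'
from h import *
o=arm.observe();print(o["eef_pos"],o["wrist_force"],np.degrees(yaw_now()))
p=loose();crop(p,(150,100,550,400),2,"f5")
E
```

```text
[ 0.67003727 -0.00222902  0.09700583] [-0.13776722  0.63037792 -2.88718506] 3.768519071546876
loose [497 264  25  23 448] [ 0.1971 -0.0171  0.023 ] 34.15
```

View pics/f5.png

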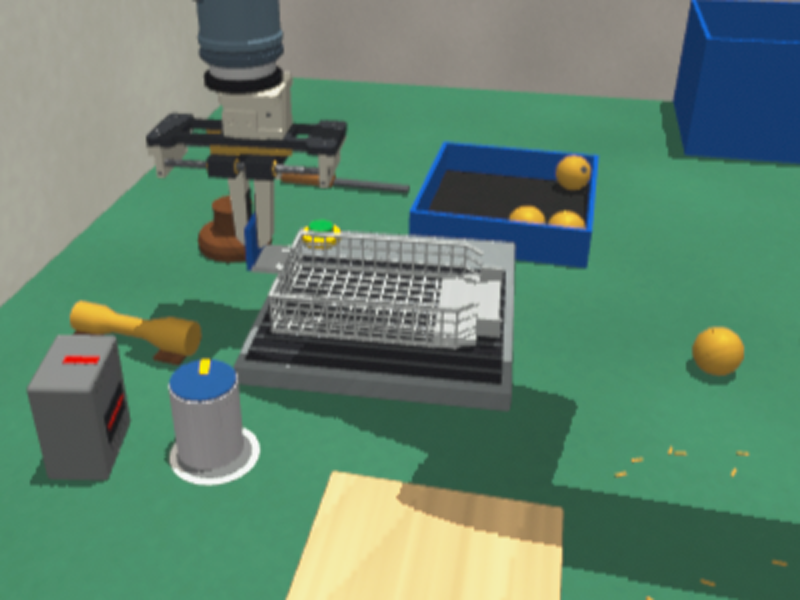

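>>> play_rows --pt "3 0 0 0 0 0" --pt "5 0 0 0 0 0" --pt "5 0 0 0 0 0"

```text
time_s: 34.45
eef_pos: [0.6703, -0.0021, 0.0929]
tool_rot: [0.483, 0.516, -0.484, 0.516]
wrist_force: [0.3, -0.2, -1.0]
opening: 0.083
```

>>> play_rows --pt "0 0 0 0 0 0" --pt "0 0 0 0 0 0" --pt "0 0 0 0 0 0" --pt "-30 0 0 0 0 0" --pt "-75 0 0 0 0 0" --pt "-110 0 0 0 0 0" --grip -0.4

```text
time_s: 35.05
eef_pos: [0.6707, -0.002, 0.2051]
tool_rot: [0.483, 0.516, -0.483, 0.517]
wrist_force: [-0.7, -0.9, -0.0]
opening: 0.3
```

Run:
```python
from h import *
o=arm.observe();print(o["eef_pos"],o["wrist_force"],o["joint_positions"].round(2))
p=loose();crop(p,(150,100,550,400),2,"f6")
```

```text
[ 0.67071589 -0.00204298  0.20514686] [-0.73403821 -0.9201403  -0.01524893] [-0.17  0.48  1.23 -0.    1.42 -0.23]
loose [496 264  25  23 444] [ 0.1984 -0.0162  0.023 ] 35.1
```

View pics/f6.png

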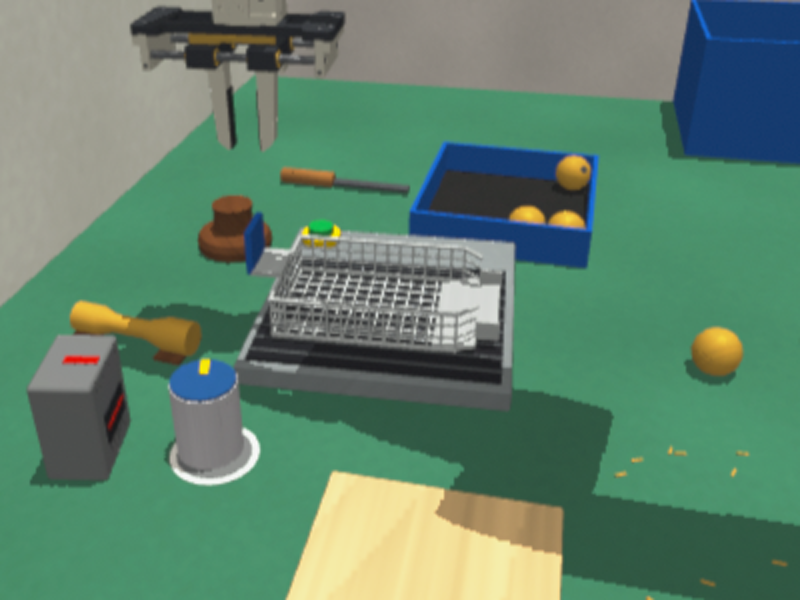

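```bash
cat >> h.py <<'E'
def inward(ball,tilt,back,J1):
    u=np.array([np.cos(J1),np.sin(J1),0]);n=np.array([-u[1],u[0],0]);t=np.radians(tilt)
    d=-np.sin(t)*u-np.cos(t)*np.array([0,0,1.])
    X=d;Y=n;Z=np.cross(X,Y)
    return np.asarray(ball)+d*(.016-back), R.from_matrix(np.c_[X,Y,Z])
E
python3 - <<'E'
from h import *
b=np.array([.1984,-.0162,.0225]);J=np.radians(-38)
P,Q=inward(b,35,.15,J);print(P,inward(b,35,0,J)[0])
r0=R.from_quat(arm.observe()["tool_rot"]);print((r0.inv()*Q).as_rotvec(degrees=True))
plan([(P+[0.06,-.05,.03],Q)],maxmm=48,maxdeg=8.4)
p=arm.grab_frame("top");crop(p,(150,130,450,355),2,"f7")
E
```

```text
[ 0.25896591 -0.06351927  0.13226637] [ 0.19116825 -0.01054994  0.00939357]
[-46.53203473  33.31467052 -15.19617079]
t 35.1 pos [ 0.6736 -0.0025  0.2123] F [ 2.2 -0.2  3.4] open 0.298 nrows 8
[5.8, -45.2, 10.9, -5.8, 4.2, -1.9]
[11.6, -90.4, 21.8, -11.6, 8.3, -3.8]
[17.4, -135.6, 32.7, -17.4, 12.5, -5.7]
[23.3, -180.8, 43.6, -23.3, 16.7, -7.6]
[29.1, -226.1, 54.5, -29.1, 20.8, -9.5]
[34.9, -271.3, 65.4, -34.9, 25.0, -11.4]
[40.7, -316.5, 76.3, -40.7, 29.1, -13.3]
[46.5, -361.7, 87.2, -46.5, 33.3, -15.2]
```

View pics/f7.png

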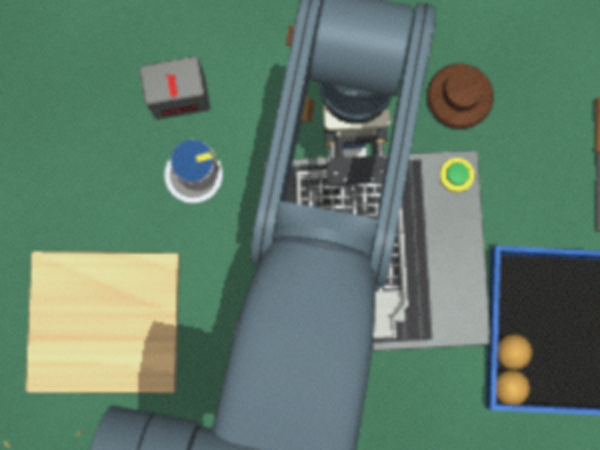

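>>> play_rows --pt "6 -45 11 -5.8 4.2 -1.9" --pt "11.6 -90 22 -11.6 8.3 -3.8" --pt "17.4 -135.6 33 -17.4 12.5 -5.7" --pt "23.3 -181 43.6 -23.3 16.7 -7.6" --pt "29 -226 54.5 -29 20.8 -9.5" --pt "35 -271 65.4 -35 25 -11.4" --pt "40.7 -316.5 76 -40.7 29 -13.3" --pt "46.5 -362 87 -46.5 33.3 -15.2" --grip 0.5

```text
time_s: 35.95
eef_pos: [0.3168, -0.1138, 0.1597]
tool_rot: [0.288, 0.84, -0.149, 0.436]
wrist_force: [-0.4, -0.7, -1.2]
opening: 0.748
```

Run:
```python
from h import *
b=np.array([.1984,-.0162,.0225]);J=np.radians(-38)
print(arm.observe()["joint_positions"].round(2))
plan([inward(b,35,.11,J)],maxmm=48,maxdeg=8.4)
p=loose();crop(p,(340,100,640,325),2,"g1")
p=arm.grab_frame("wrist");crop(p,(0,0,640,480),1,"g2");print(proj(p,b))
```

```text
[-0.67  0.36  1.72 -0.01  1.67 -1.58]
t 35.95 pos [ 0.3168 -0.1138  0.1597] F [-0.4 -0.7 -1.2] open 0.748 nrows 3
[35.5, 1.4, -15.6, 0.1, -0.1, 0.0]
[71.0, 2.8, -31.2, 0.1, -0.1, 0.0]
[106.5, 4.2, -46.7, 0.2, -0.1, 0.0]
loose [496 264  25  23 444] [ 0.1984 -0.0162  0.023 ] 36.0
[328.69906753 167.30191862]
```

View pics/g2.png

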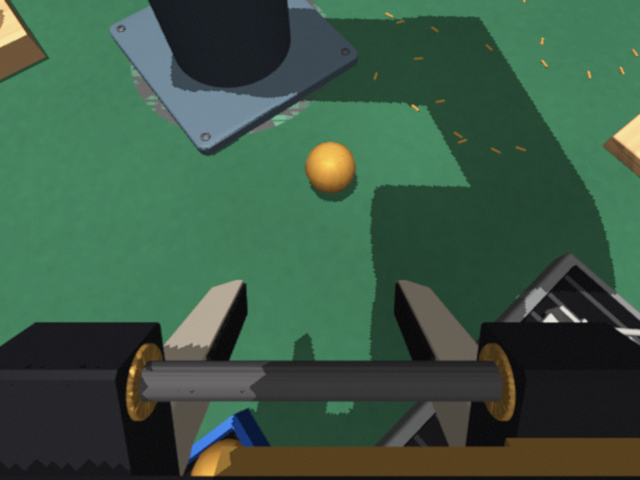

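View pics/g1.png

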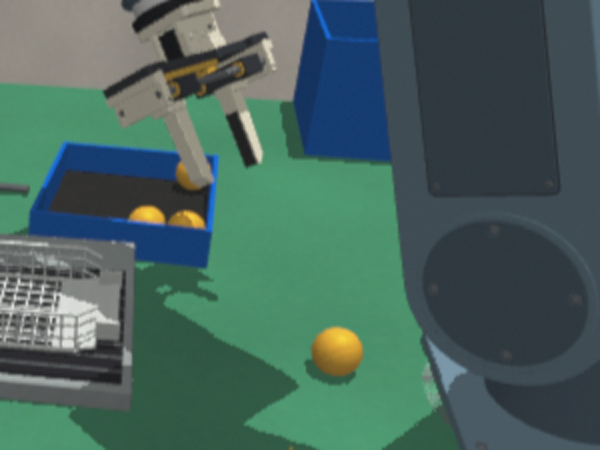

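Run:
```python
from h import *
b=np.array([.1986,-.0164,.0255]);J=np.radians(-38)
plan([inward(b,35,.09,J),inward(b,35,.04,J),inward(b,35,0,J)],maxmm=42,maxdeg=8.4)
```

```text
t 36.05 pos [ 0.3148 -0.1137  0.1586] F [-0.9  0.7 -0.5] open 0.749 nrows 7
[30.6, 1.3, -11.7, 0.0, -0.1, 0.0]
[61.1, 2.6, -23.4, 0.0, -0.2, 0.0]
[91.7, 3.9, -35.1, 0.0, -0.3, 0.0]
[122.2, 5.1, -46.8, -0.1, -0.5, 0.0]
[147.2, 5.1, -46.6, -0.1, -0.5, 0.0]
[172.2, 5.1, -46.4, -0.1, -0.5, 0.0]
[212.2, 5.2, -46.1, -0.1, -0.5, 0.0]
```

>>> play_rows --pt "30 1.3 -12 0 0 0" --pt "61 2.6 -23 0 0 0" --pt "92 4 -35 0 -0.3 0" --pt "122 5 -47 0 -0.5 0" --pt "122 5 -47 0 -0.5 0" --pt "122 5 -47 0 -0.5 0"

```text
time_s: 36.65
eef_pos: [0.2323, -0.0426, 0.0865]
tool_rot: [0.289, 0.838, -0.151, 0.437]
wrist_force: [0.5, 0.8, -0.2]
opening: 0.751
```

Run:
```python
from h import *
b=np.array([.1986,-.0164,.0255]);J=np.radians(-38)
print(arm.observe()["joint_positions"].round(2))
plan([inward(b,35,0,J)],maxmm=42,maxdeg=8.4)
p=arm.grab_frame("wrist");crop(p,(0,0,640,480),1,"g3");print(proj(p,b))
```

```text
[-0.67  0.31  2.05 -0.    1.39 -1.57]
t 36.65 pos [ 0.2323 -0.0426  0.0865] F [ 0.5  0.8 -0.2] open 0.751 nrows 3
[30.1, 0.0, 0.0, 0.0, 0.0, 0.0]
[60.3, -0.1, -0.1, 0.0, 0.1, 0.0]
[90.4, -0.1, -0.1, -0.1, 0.1, 0.0]
[318.27049573 249.77541703]
```

View pics/g3.png

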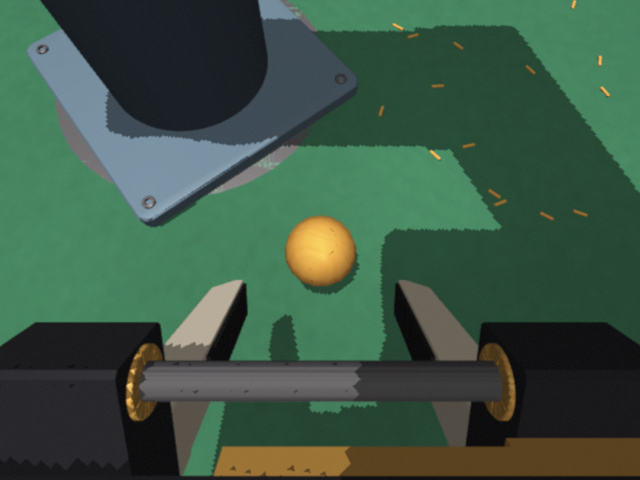

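>>> play_rows --pt "30 0 0 0 0 0" --pt "60 0 0 0 0 0" --pt "78 0 0 0 0 0" --pt "89 0 0 0 0 0" --pt "89 0 0 0 0 0" --pt "89 0 0 0 0 0"

```text
time_s: 37.3
eef_pos: [0.1946, -0.0132, 0.0136]
tool_rot: [0.289, 0.837, -0.152, 0.439]
wrist_force: [-0.2, 0.2, -0.4]
opening: 0.749
```

>>> play_rows --pt "0 0 0 0 0 0" --pt "0 0 0 0 0 0" --pt "0 0 0 0 0 0" --pt "0 0 0 0 0 0" --pt "0 0 0 0 0 0" --grip -1

```text
time_s: 37.8
eef_pos: [0.195, -0.0135, 0.0137]
tool_rot: [0.289, 0.837, -0.152, 0.439]
wrist_force: [1.9, -1.9, 4.5]
opening: 0.497
```

Run:
```python
from h import *
o=arm.observe();print(o["eef_pos"],o["wrist_force"],o["opening"],o["joint_positions"].round(2))
p=arm.grab_frame("wrist");crop(p,(0,0,640,480),1,"g4")
```

```text
[ 0.19497417 -0.01350623  0.01370009] [ 1.89290997 -1.91208436  4.48791985] 0.4969889384763688 [-0.67  0.4   2.21 -0.    1.13 -1.57]
```

View pics/g4.png

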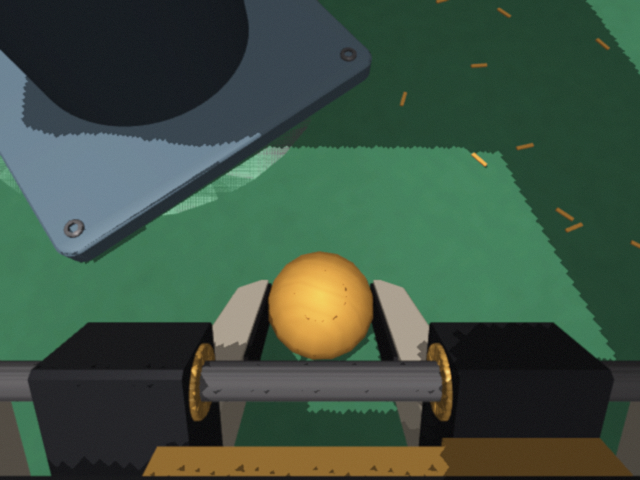

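>>> play_rows --pt "-30 0 0 0 0 0" --pt "-75 0 0 0 0 0" --pt "-120 0 0 0 0 0" --pt "-165 0 20 0 0 0" --pt "-200 0 40 0 0 0" --pt "-200 0 40 0 0 0"

```text
time_s: 38.45
eef_pos: [0.3146, -0.1073, 0.1565]
tool_rot: [0.288, 0.835, -0.153, 0.442]
wrist_force: [-0.5, 1.0, -0.2]
opening: 0.502
```

Run:
```python
from h import *
o=arm.observe();print(o["eef_pos"],o["wrist_force"],o["opening"],o["joint_positions"].round(2))
p=arm.grab_frame("top");crop(p,(270,180,400,310),5,"g5");crop(p,(150,130,550,430),2,"g6")
```

```text
[ 0.31461967 -0.10729466  0.15650716] [-0.54921639  1.00116204 -0.15650835] 0.5022801755161069 [-0.67  0.34  1.75 -0.    1.65 -1.57]
```

View pics/g5.png

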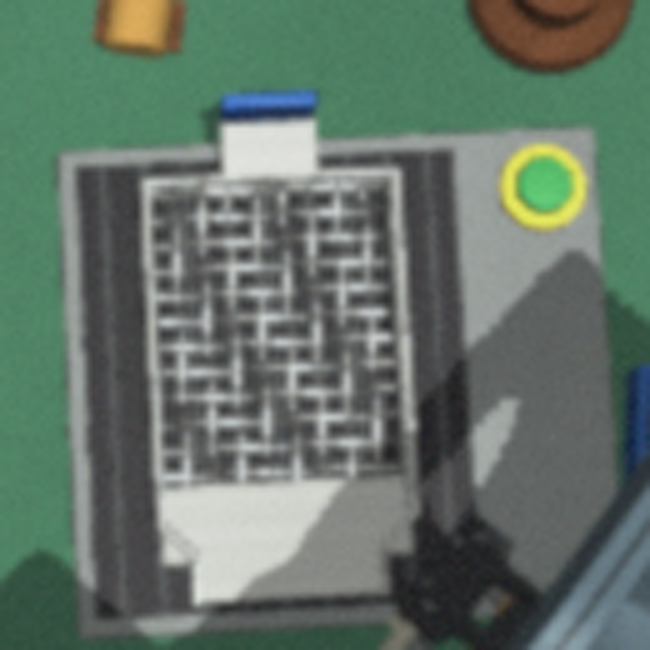

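View pics/g6.png

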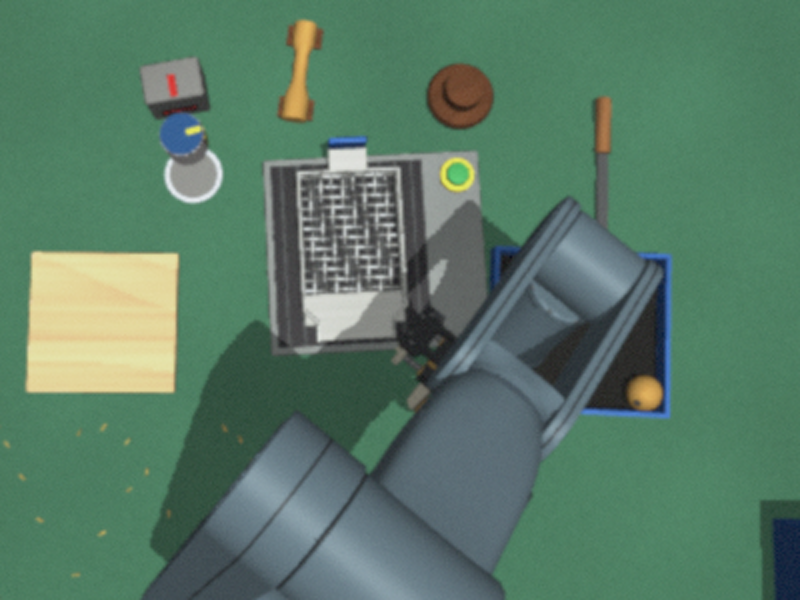

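Run:
```python
from h import *
p=arm.grab_frame("top")
def m(o,s,pts,z): 
    return np.array([ray(p,(o[0]+(x+.5)/s-.5,o[1]+(y+.5)/s-.5),z)[:2] for x,y in pts])
h=m((270,180),5,[(222,100),(317,95)],.123);r=m((270,180),5,[(145,181),(401,168)],.073);l=m((270,180),5,[(193,605)],.042)
for n,a in (("h",h),("r",r)):
    d=a[0]-a[1];print(n,a.mean(0),np.linalg.norm(d),np.degrees(np.arctan2(-d[0],d[1])))
print("lip left",l)
P0=np.array([.545,-.008])
q=down(np.radians(3.9))
plan([((.38,-.10,.17),q),((*P0,.15),q),((*P0,.05),q)],maxmm=48)
```

```text
h [ 6.69949680e-01 -5.63433804e-05] 0.04983529637146959 4.2523795006337
r [ 0.63776197 -0.00375563] 0.1382468081742214 4.098940847118624
lip left [[0.40717809 0.03499417]]
t 38.55 pos [ 0.3103 -0.1037  0.1551] F [ 0.4 -0.2 -0.5] open 0.497 nrows 14
[-6.0, 6.6, 5.0, 6.6, -4.7, 2.1]
[-12.1, 13.1, 9.9, 13.3, -9.3, 4.2]
[-18.1, 19.7, 14.9, 19.9, -14.0, 6.2]
[-24.1, 26.2, 19.8, 26.6, -18.6, 8.3]
[-30.2, 32.8, 24.8, 33.2, -23.3, 10.4]
[-36.2, 39.3, 29.8, 39.9, -27.9, 12.5]
[-42.2, 45.9, 34.7, 46.5, -32.6, 14.6]
[-48.6, 89.4, 52.6, 46.5, -32.6, 14.6]
[-54.9, 133.0, 70.5, 46.5, -32.6, 14.6]
[-61.2, 176.5, 88.3, 46.5, -32.6, 14.6]
[-67.5, 220.0, 106.2, 46.5, -32.6, 14.6]
[-40.1, 220.1, 125.2, 46.5, -32.6, 14.6]
[-12.7, 220.1, 144.1, 46.5, -32.6, 14.6]
[14.7, 220.1, 163.1, 46.5, -32.6, 14.6]
```

Run:
```python
from h import *
plan([((.55,-.01,.15),down(np.radians(3.9)))],maxmm=48)
```

```text
t 38.55 pos [ 0.3103 -0.1037  0.1551] F [ 0.4 -0.2 -0.5] open 0.497 nrows 7
[-10.1, 31.7, 15.8, 6.6, -4.7, 2.1]
[-20.1, 63.3, 31.6, 13.3, -9.3, 4.2]
[-30.2, 95.0, 47.3, 19.9, -14.0, 6.2]
[-40.3, 126.6, 63.1, 26.6, -18.6, 8.3]
[-50.3, 158.3, 78.9, 33.2, -23.3, 10.4]
[-60.4, 189.9, 94.7, 39.9, -27.9, 12.5]
[-70.5, 221.6, 110.4, 46.5, -32.6, 14.6]
```

>>> play_rows --pt "-10 31.7 16 6.6 -4.7 2" --pt "-20 63 31.6 13.3 -9.3 4.2" --pt "-30 95 47.3 20 -14 6.2" --pt "-40 126.6 63 26.6 -18.6 8.3" --pt "-50 158 79 33.2 -23.3 10.4" --pt "-60 190 94.7 40 -28 12.5" --pt "-70.5 221.6 110.4 46.5 -32.6 14.6" --pt "-70.5 221.6 110.4 46.5 -32.6 14.6"

```text
time_s: 39.35
eef_pos: [0.5499, -0.0059, 0.1489]
tool_rot: [0.483, 0.517, -0.482, 0.517]
wrist_force: [-1.3, -0.5, -1.3]
opening: 0.497
```

Run:
```python
from h import *
plan([((.55,-.01,.045),down(np.radians(3.9)))],maxmm=48)
```

```text
t 39.35 pos [ 0.5499 -0.0059  0.1489] F [-1.3 -0.5 -1.3] open 0.497 nrows 3
[34.6, -0.1, 1.4, 0.0, 0.0, 0.0]
[69.2, -0.2, 2.7, 0.0, 0.0, 0.0]
[103.9, -0.3, 4.1, 0.1, 0.0, 0.0]
```

>>> play_rows --pt "40 0 1.5 0 0 0" --pt "80 0 3 0 0 0" --pt "98 0 4 0 0 0" --pt "105 0 4 0 0 0" --pt "105 0 4 0 0 0"

```text
time_s: 39.85
eef_pos: [0.5464, -0.0097, 0.0427]
tool_rot: [0.481, 0.519, -0.483, 0.515]
wrist_force: [-0.6, -0.3, 1.2]
opening: 0.493
```

>>> play_rows --pt "0 0 0 0 0 0" --pt "0 0 0 0 0 0" --pt "0 0 0 0 0 0" --pt "-25 0 0 0 0 0" --pt "-70 0 0 0 0 0" --pt "-110 0 0 0 0 0" --pt "-110 0 0 0 0 0" --grip 0.25

```text
time_s: 40.55
eef_pos: [0.5506, -0.0106, 0.1586]
tool_rot: [0.483, 0.516, -0.481, 0.519]
wrist_force: [0.7, 0.1, 0.4]
opening: 0.628
```

Run:
```python
from h import *
p=arm.grab_frame("side");crop(p,(150,100,550,400),2,"g7")
plan([((.64,-.1533,.13),down(np.radians(3.9))),((.64,-.1533,.055),down(np.radians(3.9)))],maxmm=48)
```

```text
t 40.6 pos [ 0.549  -0.0103  0.1557] F [-0.6 -0.9 -1.4] open 0.624 nrows 6
[6.4, 20.2, 37.3, 0.0, 0.0, 0.0]
[12.9, 40.3, 74.5, 0.1, 0.0, 0.0]
[19.3, 60.5, 111.8, 0.1, 0.0, 0.0]
[25.7, 80.7, 149.1, 0.1, 0.0, 0.0]
[63.2, 80.7, 149.1, 0.1, 0.0, 0.0]
[100.7, 80.7, 149.1, 0.1, 0.0, 0.0]
```

View pics/g7.png

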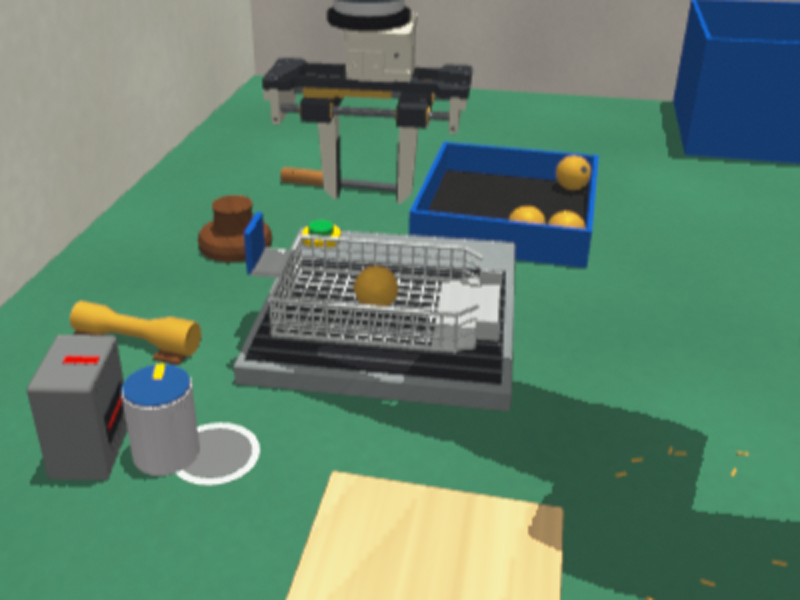

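Run:
```python
from h import *
q=down(np.radians(3.9))
plan([((.6705,-.002,.17),q),((.6705,-.002,.13),q),((.6705,-.002,.089),q)],maxmm=48)
```

```text
t 40.6 pos [ 0.549  -0.0103  0.1557] F [-0.6 -0.9 -1.4] open 0.624 nrows 5
[-4.8, 40.6, 0.1, 0.1, 0.0, 0.0]
[-9.5, 81.2, 0.2, 0.1, 0.0, 0.0]
[-14.3, 121.8, 0.3, 0.1, 0.0, 0.0]
[25.7, 121.8, 0.3, 0.1, 0.0, 0.0]
[66.7, 121.8, 0.3, 0.1, 0.0, 0.0]
```

>>> play_rows --pt "-5 40.6 0 0 0 0" --pt "-9.5 81 0 0 0 0" --pt "-14 122 0 0 0 0" --pt "-14 122 0 0 0 0" --pt "20 122 0 0 0 0" --pt "20 122 0 0 0 0" --pt "20 122 0 0 0 0" --grip -0.3

```text
time_s: 41.3
eef_pos: [0.6686, -0.0015, 0.134]
tool_rot: [0.481, 0.519, -0.483, 0.516]
wrist_force: [0.0, -0.2, 0.1]
opening: 0.351
```

Run:
```python
from h import *
q=down(np.radians(3.9))
plan([((.6705,-.002,.088),q)],maxmm=48)
```

```text
t 41.3 pos [ 0.6686 -0.0015  0.134 ] F [ 0.  -0.2  0.1] open 0.351 nrows 1
[46.0, 2.0, 0.7, 0.1, -0.1, 0.3]
```

>>> play_rows --pt "25 2 0.7 0 0 0.3" --pt "46 2 0.7 0 0 0.3" --pt "46 2 0.7 0 0 0.3" --pt "46 2 0.7 0 0 0.3"

```text
time_s: 41.7
eef_pos: [0.6706, -0.0021, 0.0892]
tool_rot: [0.483, 0.517, -0.481, 0.517]
wrist_force: [-0.2, 0.1, -0.3]
opening: 0.349
```

>>> play_rows --pt "0 0 0 0 0 0" --pt "0 0 0 0 0 0" --pt "0 0 0 0 0 0" --pt "0 0 0 0 0 0" --pt "-20 0 0 0 0 0" --pt "-60 0 0 0 0 0" --pt "-100 0 0 0 0 0" --pt "-130 0 0 0 0 0" --grip -1

```text
time_s: 42.5
eef_pos: [0.6709, -0.0023, 0.2215]
tool_rot: [0.483, 0.517, -0.481, 0.518]
wrist_force: [1.2, -0.4, -2.8]
opening: 0.081
```

Run:
```python
from h import *
p=arm.grab_frame("side");crop(p,(150,60,550,360),2,"g8")
plan([dump(0,-.02,.17)],maxmm=40)
```

```text
t 42.55 pos [ 0.673  -0.0026  0.2273] F [ 1.4 -0.5  1.9] open 0.088 nrows 13
[0.5, -9.3, 37.5, 4.0, 0.0, -0.1]
[1.0, -18.7, 75.0, 8.0, 0.0, -0.1]
[1.5, -28.0, 112.4, 12.0, -0.1, -0.1]
[2.0, -37.3, 149.9, 16.0, -0.1, -0.2]
[2.5, -46.6, 187.4, 20.0, -0.1, -0.2]
[3.0, -56.0, 224.9, 24.0, -0.1, -0.3]
[3.5, -65.3, 262.3, 28.0, -0.1, -0.3]
[4.0, -74.6, 299.8, 32.0, -0.1, -0.4]
[4.5, -83.9, 337.3, 36.0, -0.2, -0.4]
[5.0, -93.3, 374.8, 40.0, -0.2, -0.5]
[5.5, -102.6, 412.2, 44.0, -0.2, -0.5]
[6.0, -111.9, 449.7, 48.0, -0.2, -0.6]
[6.5, -121.2, 487.2, 52.1, -0.2, -0.6]
```

View pics/g8.png

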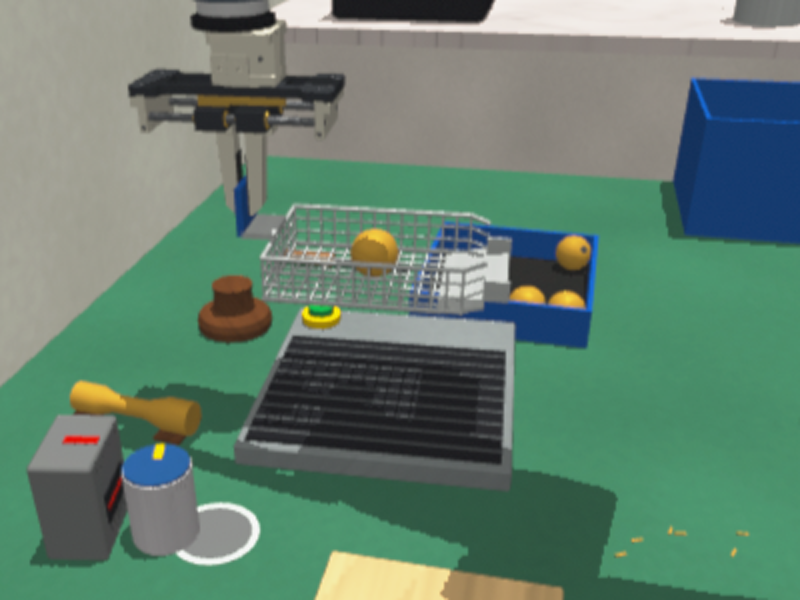

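>>> play_rows --pt "0 -4 15 2 0 -3" --pt "1 -12 47 5 0 -5" --pt "1 -21 84 9 0 -6" --pt "2 -30 121 13 0 -6" --pt "2 -39.5 158 17 0 -6" --pt "2.6 -49 196 21 0 -6" --pt "3 -58 233 25 0 -6" --pt "3.6 -67 270 29 0 -6"

```text
time_s: 43.35
eef_pos: [0.6248, -0.278, 0.222]
tool_rot: [-0.573, -0.402, 0.62, -0.356]
wrist_force: [0.6, 0.1, -2.7]
opening: 0.082
```

Run:
```python
from h import *
plan([dump(-5,-.02,.18)],maxmm=40)
```

```text
t 43.35 pos [ 0.6248 -0.278   0.222 ] F [ 0.6  0.1 -2.7] open 0.082 nrows 6
[2.3, 10.5, 35.9, 3.8, 0.5, 0.0]
[4.5, 21.0, 71.9, 7.6, 1.1, 0.0]
[6.8, 31.4, 107.8, 11.4, 1.6, 0.0]
[9.0, 41.9, 143.8, 15.2, 2.2, 0.0]
[11.3, 52.4, 179.7, 18.9, 2.7, 0.0]
[13.6, 62.9, 215.6, 22.7, 3.2, -0.1]
```

>>> play_rows --pt "2 10.5 36 3.8 0.5 0" --pt "4.5 21 72 7.6 1 0" --pt "7 31 108 11.4 1.6 0" --pt "9 42 144 15 2.2 0" --pt "11 52 180 19 2.7 0" --pt "13.6 63 205 22 3.2 0" --pt "13.6 63 215.6 22.7 3.2 0" --pt "13.6 63 215.6 22.7 3.2 0"

```text
time_s: 44.15
eef_pos: [0.5876, -0.5009, 0.2054]
tool_rot: [-0.648, -0.282, 0.671, -0.224]
wrist_force: [0.3, 0.2, -2.4]
opening: 0.084
```

Run:
```python
from h import *
p=arm.grab_frame("side");crop(p,(150,60,550,360),2,"g9")
plan([dump(-4,-.02,.10),dump(12,0,.085),dump(22,.02,.085),dump(30,.03,.085)],maxmm=40,maxdeg=4)
```

```text
t 44.2 pos [ 0.5886 -0.4993  0.2062] F [ 0.5  0.8 -2.5] open 0.089 nrows 11
[37.0, 3.2, 0.0, 0.0, 0.0, 0.5]
[74.0, 6.4, 0.1, 0.1, 0.0, 1.1]
[60.1, 5.5, 0.1, 0.1, 0.0, 5.0]
[46.3, 4.6, 0.1, 0.1, 0.0, 9.1]
[32.5, 3.6, 0.1, 0.1, 0.0, 13.1]
[18.7, 2.7, 0.1, 0.1, 0.0, 17.1]
[5.4, 1.0, 0.1, 0.1, 0.0, 20.4]
[-8.0, -0.6, 0.1, 0.1, 0.0, 23.7]
[-21.3, -2.3, 0.1, 0.1, 0.0, 27.1]
[-35.3, -9.5, 0.1, 0.1, 0.0, 31.1]
[-49.3, -16.8, 0.1, 0.1, 0.0, 35.0]
```

View pics/g9.png

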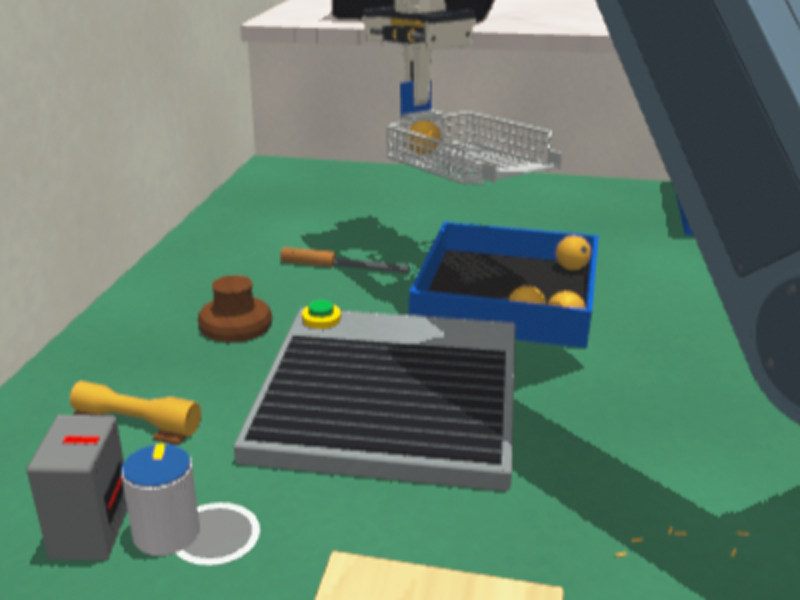

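>>> play_rows --pt "30 3 0 0 0 0.5" --pt "55 5 0 0 0 1" --pt "66 6 0 0 0 3" --pt "60 5.5 0 0 0 5" --pt "53 5 0 0 0 7" --pt "46 4.6 0 0 0 9" --pt "46 4.6 0 0 0 9" --pt "46 4.6 0 0 0 9"

```text
time_s: 45.0
eef_pos: [0.5897, -0.4978, 0.1609]
tool_rot: [0.668, 0.232, -0.65, 0.277]
wrist_force: [0.3, -0.5, -2.1]
opening: 0.084
```

Run:
```python
from h import *
p=arm.grab_frame("side");crop(p,(250,80,490,260),3,"g10")
for off in (-.03,0,.03): print(proj(p,np.array([*C,.09])+off*U).round(0))
plan([dump(12,0,.085),dump(22,.02,.085),dump(30,.03,.085)],maxmm=40,maxdeg=4)
```

```text
[413. 180.]
[406. 177.]
[399. 173.]
t 45.05 pos [ 0.5895 -0.4982  0.1602] F [ 0.3 -0.4 -3.6] open 0.085 nrows 8
[-9.0, 1.0, 0.5, 0.1, 0.0, 2.7]
[-18.0, 2.0, 1.0, 0.1, 0.0, 5.4]
[-27.0, 3.0, 1.5, 0.2, 0.0, 8.1]
[-40.4, 3.5, 1.5, 0.2, 0.0, 11.4]
[-53.8, 3.9, 1.5, 0.2, 0.0, 14.8]
[-67.3, 4.4, 1.5, 0.2, -0.1, 18.1]
[-82.2, -0.6, 1.4, 0.2, -0.1, 22.1]
[-97.2, -5.6, 1.4, 0.2, -0.1, 26.1]
```

View pics/g10.png

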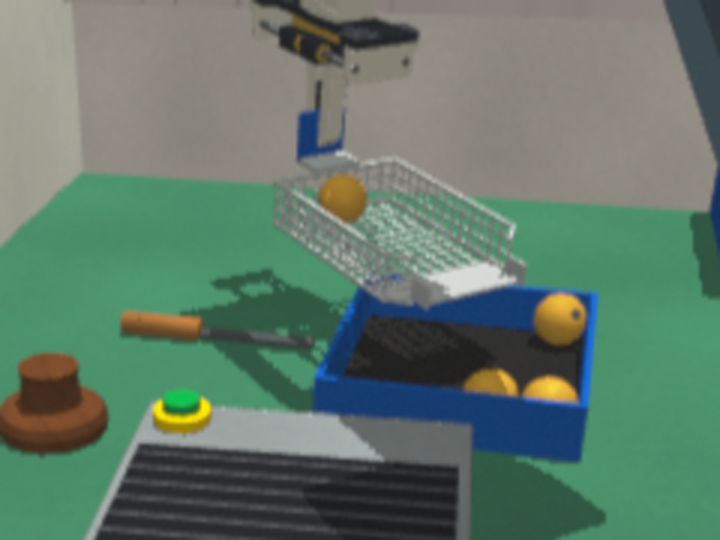

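>>> play_rows --pt "0 0 0 0 0 0" --pt "0 0 0 0 0 0" --pt "0 0 0 0 0 0" --pt "0 0 0 0 0 0" --pt "0 0 0 0 0 0" --pt "0 0 0 0 0 0" --pt "0 0 0 0 0 0" --pt "0 0 0 0 0 0"

```text
time_s: 45.85
eef_pos: [0.5895, -0.4983, 0.1603]
tool_rot: [0.668, 0.232, -0.651, 0.277]
wrist_force: [1.2, 0.1, -3.1]
opening: 0.082
```

Run:
```python
from h import *
p=arm.grab_frame("side");crop(p,(250,80,490,260),3,"g11")
plan([dump(12,0,.085),dump(22,.02,.085),dump(30,.03,.085)],maxmm=40,maxdeg=4)
```

```text
t 45.9 pos [ 0.5895 -0.4983  0.1603] F [ 0.4  0.6 -2.8] open 0.083 nrows 8
[-9.0, 1.0, 0.5, 0.1, 0.0, 2.7]
[-17.9, 2.0, 0.9, 0.1, 0.0, 5.4]
[-26.9, 3.0, 1.4, 0.2, 0.0, 8.1]
[-40.3, 3.5, 1.4, 0.2, 0.0, 11.4]
[-53.8, 3.9, 1.4, 0.2, 0.0, 14.8]
[-67.2, 4.3, 1.4, 0.1, 0.0, 18.1]
[-82.2, -0.6, 1.4, 0.1, -0.1, 22.1]
[-97.1, -5.6, 1.4, 0.1, -0.1, 26.1]
```

View pics/g11.png

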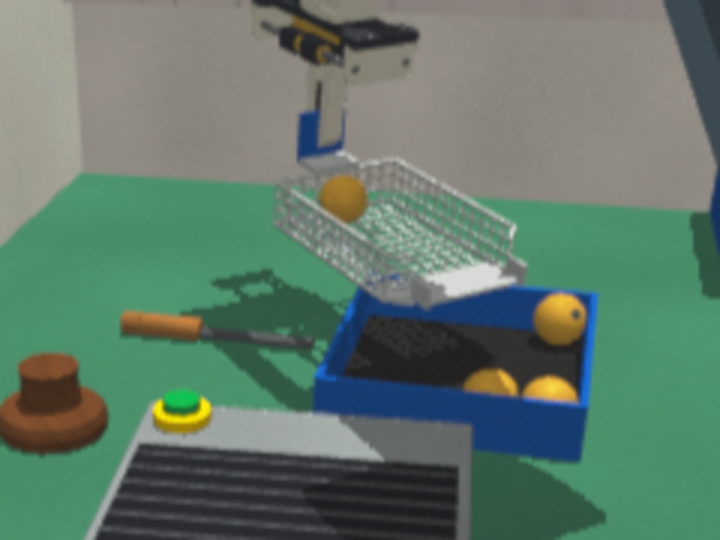

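Run:
```python
from h import *
plan([dump(12,0.02,.085),dump(20,.05,.085),dump(24,.05,.085),dump(28,.055,.085)],maxmm=40,maxdeg=4)
```

```text
t 45.9 pos [ 0.5895 -0.4983  0.1603] F [ 0.4  0.6 -2.8] open 0.083 nrows 9
[-8.5, 7.7, 0.5, 0.1, 0.0, 2.7]
[-17.0, 15.3, 1.0, 0.1, 0.0, 5.4]
[-25.5, 23.0, 1.5, 0.2, 0.0, 8.1]
[-36.1, 28.2, 1.5, 0.2, 0.0, 10.8]
[-46.6, 33.4, 1.5, 0.2, 0.0, 13.4]
[-57.1, 38.6, 1.5, 0.1, 0.0, 16.1]
[-73.1, 29.7, 1.5, 0.1, -0.1, 20.1]
[-80.6, 27.2, 1.5, 0.1, -0.1, 22.1]
[-88.0, 24.7, 1.5, 0.1, -0.1, 24.1]
```

>>> play_rows --pt "-8.5 7.7 0.5 0 0 2.7" --pt "-17 15 1 0 0 5.4" --pt "-25.5 23 1.5 0 0 8" --pt "-36 28 1.5 0 0 10.8" --pt "-46.6 33 1.5 0 0 13.4" --pt "-57 38.6 1.5 0 0 16" --pt "-65 34 1.5 0 0 18" --pt "-65 34 1.5 0 0 18"

```text
time_s: 46.7
eef_pos: [0.6078, -0.5204, 0.229]
tool_rot: [0.696, 0.124, -0.599, 0.376]
wrist_force: [-0.2, -0.1, -2.8]
opening: 0.085
```

Run:
```python
from h import *
p=arm.grab_frame("side");crop(p,(250,80,490,260),3,"g12")
plan([dump(24,.05,.085),dump(30,.055,.085),dump(38,.06,.085)],maxmm=40,maxdeg=2)
```

```text
t 46.75 pos [ 0.6079 -0.5206  0.2284] F [ 0.8 -0.7 -2.2] open 0.087 nrows 10
[-4.0, -0.7, 0.1, 0.1, 0.0, 1.0]
[-8.0, -1.4, 0.1, 0.1, -0.1, 2.1]
[-16.1, -2.4, 0.1, 0.1, -0.1, 4.1]
[-24.3, -3.4, 0.1, 0.1, -0.1, 6.1]
[-32.4, -4.4, 0.1, 0.1, -0.1, 8.1]
[-38.8, -6.3, 0.1, 0.1, -0.1, 9.7]
[-45.1, -8.3, 0.0, 0.1, -0.1, 11.3]
[-51.5, -10.2, 0.0, 0.1, -0.1, 12.9]
[-57.8, -12.1, 0.0, 0.1, -0.1, 14.5]
[-64.1, -14.1, 0.0, 0.1, -0.1, 16.1]
```

View pics/g12.png

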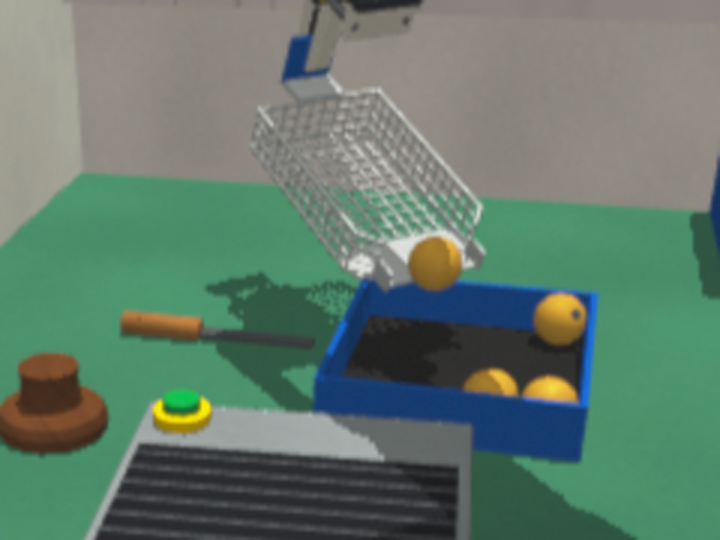

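Caught mid-exit at the lip (435,262). Hold and watch.

>>> play_rows --pt "0 0 0 0 0 0" --pt "0 0 0 0 0 0" --pt "0 0 0 0 0 0" --pt "0 0 0 0 0 0" --pt "0 0 0 0 0 0" --pt "0 0 0 0 0 0" --pt "0 0 0 0 0 0" --pt "0 0 0 0 0 0"

```text
time_s: 47.55
eef_pos: [0.6079, -0.5206, 0.2284]
tool_rot: [0.696, 0.124, -0.599, 0.375]
wrist_force: [0.9, -0.7, -1.8]
opening: 0.082
```

Run:
```python
from h import *
p=arm.grab_frame("side");crop(p,(150,60,550,360),2,"g13")
o=arm.observe()
plan([dump(5,0.02,.15),dump(0,-.02,.19)],maxmm=45,maxdeg=8)
```

```text
t 47.6 pos [ 0.6079 -0.5206  0.2284] F [ 0.2 -0.1 -2.6] open 0.086 nrows 4
[2.3, 0.1, 0.0, 0.1, 0.0, -5.6]
[4.5, 0.3, 0.1, 0.1, 0.0, -11.3]
[6.8, 0.4, 0.1, 0.2, -0.1, -16.9]
[-22.6, -25.1, 0.0, 0.2, 0.0, -21.9]
```

View pics/g13.png

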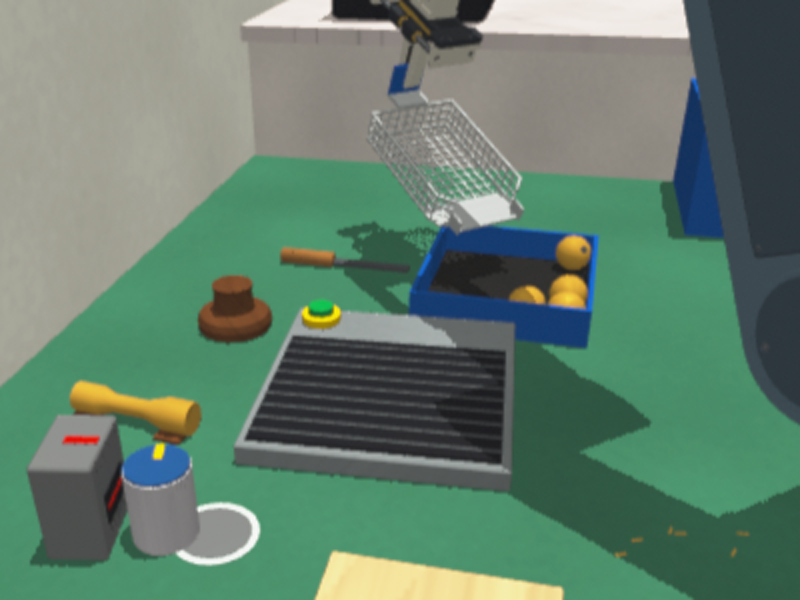

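>>> play_rows --pt "2 0 0 0 0 -5.6" --pt "4.5 0 0 0 0 -11.3" --pt "7 0 0 0 0 -17" --pt "-22 -25 0 0 0 -22" --pt "-22 -25 0 0 0 -22"

```text
time_s: 48.1
eef_pos: [0.587, -0.4977, 0.2399]
tool_rot: [-0.659, -0.255, 0.66, -0.253]
wrist_force: [0.9, -1.4, -2.4]
opening: 0.084
```

Run:
```python
from h import *
plan([((.67,.001,.25),down(np.radians(3.9)))],maxmm=48,maxdeg=8.3)
```

```text
t 48.1 pos [ 0.587  -0.4977  0.2399] F [ 0.9 -1.4 -2.4] open 0.084 nrows 11
[-0.8, -28.5, -36.0, -4.7, 0.0, 0.0]
[-1.7, -57.1, -72.0, -9.4, 0.0, 0.0]
[-2.5, -85.6, -108.1, -14.1, 0.0, 0.0]
[-3.3, -114.2, -144.1, -18.8, 0.0, 0.1]
[-4.2, -142.7, -180.1, -23.5, 0.0, 0.1]
[-5.0, -171.3, -216.1, -28.2, -0.1, 0.1]
[-5.8, -199.8, -252.2, -32.9, -0.1, 0.1]
[-6.7, -228.4, -288.2, -37.6, -0.1, 0.1]
[-7.5, -256.9, -324.2, -42.3, -0.1, 0.1]
[-8.3, -285.5, -360.2, -47.0, -0.1, 0.1]
[-9.2, -314.0, -396.2, -51.7, -0.1, 0.1]
```

>>> play_rows --pt "-1 -28.5 -36 -4.7 0 0" --pt "-1.7 -57 -72 -9.4 0 0" --pt "-2.5 -85.6 -108 -14 0 0" --pt "-3 -114 -144 -18.8 0 0" --pt "-4 -143 -180 -23.5 0 0" --pt "-5 -171 -216 -28 0 0" --pt "-6 -200 -252 -33 0 0" --pt "-6.7 -228 -288 -37.6 0 0"

```text
time_s: 48.9
eef_pos: [0.6481, -0.1336, 0.2482]
tool_rot: [0.543, 0.454, -0.541, 0.455]
wrist_force: [-0.1, 0.3, -1.3]
opening: 0.084
```

Run:
```python
from h import *
plan([((.6695,.0,.2),down(np.radians(3.9)))],maxmm=48,maxdeg=8.3)
```

```text
t 48.9 pos [ 0.6481 -0.1336  0.2482] F [-0.1  0.3 -1.3] open 0.084 nrows 3
[16.1, -0.8, -45.1, -4.6, 0.0, 0.0]
[32.3, -1.5, -90.1, -9.3, 0.0, -0.1]
[48.4, -2.3, -135.2, -13.9, -0.1, -0.1]
```

>>> play_rows --pt "16 -1 -45 -4.6 0 0" --pt "32 -1.5 -90 -9.3 0 0" --pt "48 -2.3 -135 -14 0 0" --pt "48 -2.3 -135 -14 0 0" --pt "48 -2.3 -135 -14 0 0"

```text
time_s: 49.4
eef_pos: [0.6697, 0.0012, 0.2005]
tool_rot: [0.483, 0.517, -0.481, 0.518]
wrist_force: [0.2, -0.5, -1.7]
opening: 0.083
```

Run:
```python
from h import *
plan([((.670,.0,.098),down(np.radians(3.9)))],maxmm=48,maxdeg=8.3)
```

```text
t 49.4 pos [0.6697 0.0012 0.2005] F [ 0.2 -0.5 -1.7] open 0.083 nrows 3
[34.2, 0.0, 0.4, 0.1, 0.0, -0.1]
[68.3, -0.1, 0.8, 0.1, 0.0, -0.1]
[102.5, -0.1, 1.2, 0.2, 0.0, -0.2]
```

>>> play_rows --pt "34 0 0.4 0 0 0" --pt "68 0 0.8 0 0 0" --pt "90 0 1 0 0 -0.2" --pt "101 0 1 0 0 -0.2" --pt "106 0 1 0 0 -0.2" --pt "110 0 1 0 0 -0.2" --pt "110 0 1 0 0 -0.2" --pt "110 0 1 0 0 -0.2"

```text
time_s: 50.2
eef_pos: [0.6709, -0.0, 0.0917]
tool_rot: [0.482, 0.517, -0.481, 0.518]
wrist_force: [-0.4, 0.7, -1.7]
opening: 0.086
```

Run:
```python
from h import *
o=arm.observe();print(o["eef_pos"],o["wrist_force"],np.degrees(yaw_now()))
p=arm.grab_frame("side");crop(p,(150,100,550,400),2,"h1")
```

```text
[ 6.70928661e-01 -4.54350658e-05  9.17357678e-02] [-0.43459083  0.70320197 -1.73191172] 4.090268400002177
```

View pics/h1.png

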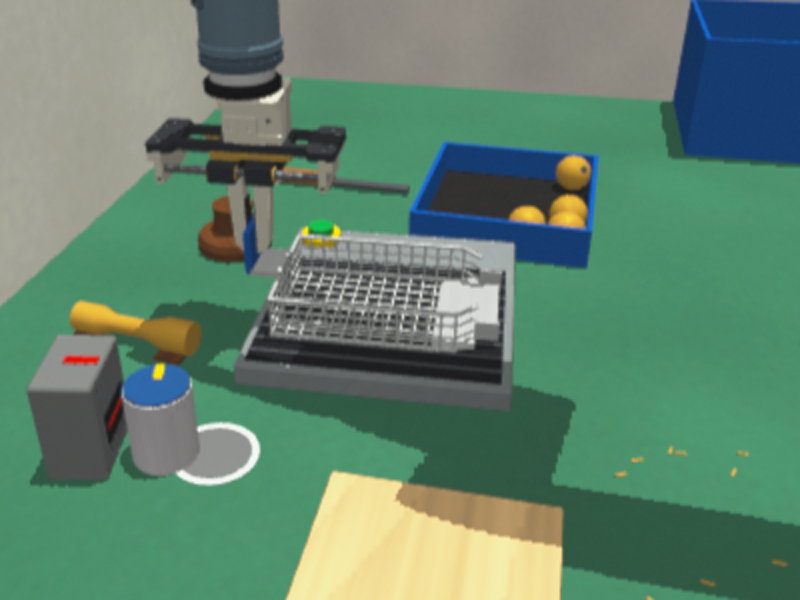

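>>> play_rows --pt "1 0 0 0 0 0" --pt "3 0 0 0 0 0" --pt "3 0 0 0 0 0"

```text
time_s: 50.55
eef_pos: [0.6718, -0.0, 0.0902]
tool_rot: [0.483, 0.516, -0.481, 0.519]
wrist_force: [0.9, 0.6, 4.4]
opening: 0.085
```

>>> play_rows --pt "0 0 0 0 0 0" --pt "0 0 0 0 0 0" --pt "0 0 0 0 0 0" --pt "-30 0 0 0 0 0" --pt "-75 0 0 0 0 0" --pt "-110 0 0 0 0 0" --grip -0.4

```text
time_s: 51.15
eef_pos: [0.6714, 0.0001, 0.2019]
tool_rot: [0.483, 0.516, -0.481, 0.519]
wrist_force: [0.9, -0.6, -0.3]
opening: 0.304
```

Run:
```python
from h import *
p=arm.grab_frame("top");crop(p,(215,145,275,235),8,"h2")
o=arm.observe();print(o["eef_pos"],np.degrees(yaw_now()))
```

```text
[ 6.74276184e-01 -3.36455730e-04  2.09129663e-01] 4.117152617729331
```

View pics/h2.png

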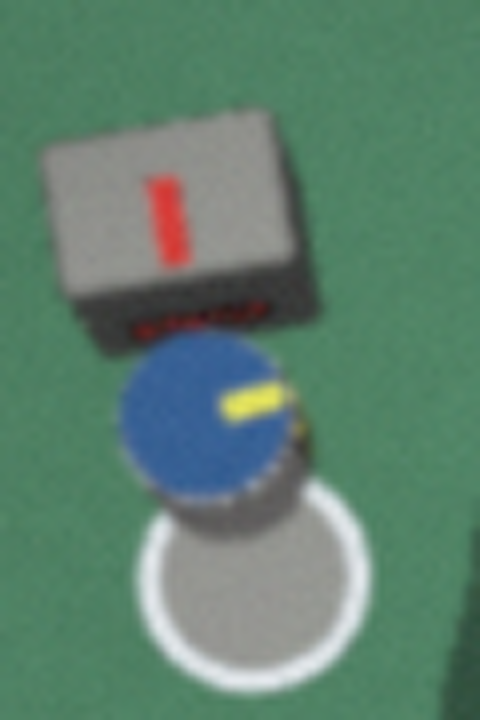

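Run:
```python
from h import *
p=arm.grab_frame("top")
def m(o,s,pts,z): 
    return np.array([ray(p,(o[0]+(x+.5)/s-.5,o[1]+(y+.5)/s-.5),z)[:2] for x,y in pts])
cn=m((215,145),8,[(206,415),(285,396)],.077);print("can",cn,np.degrees(np.arctan2(*(cn[1]-cn[0])[::-1])))
# bar pixel fit
crop_=p["img"][185:205,235:258];hsv=cv2.cvtColor(p["img"],cv2.COLOR_RGB2HSV)
mb=(hsv[:,:,0]>100)&(hsv[:,:,0]<125)&(hsv[:,:,1]>140);mb[:, :225]=0;mb[:,262:]=0;mb[:180]=0;mb[212:]=0
my=(hsv[:,:,0]>22)&(hsv[:,:,0]<34)&(hsv[:,:,1]>120)&(hsv[:,:,2]>120);my[:, :225]=0;my[:,262:]=0;my[:180]=0;my[205:]=0
c=np.argwhere(mb|my)
(cx,cy),rad=cv2.minEnclosingCircle(c[:,::-1].astype(np.float32));print(cx,cy,rad,mb.sum(),my.sum())
L=ray(p,(cx,cy),.077);Y=ray(p,np.argwhere(my).mean(0)[::-1],.077);print("lid",L,"bar",Y,np.degrees(np.arctan2(*(Y-L)[:2][::-1])))
# spot: white rim
mw=(hsv[:,:,1]<50)&(hsv[:,:,2]>170);mw[:, :225]=0;mw[:,270:]=0;mw[:185]=0;mw[240:]=0
w=np.array([ray(p,q[::-1].astype(float),0.0)[:2] for q in np.argwhere(mw)])
A=np.c_[2*w,np.ones(len(w))];s=np.linalg.lstsq(A,(w**2).sum(1),rcond=None)[0];print("spot",s[:2],np.sqrt(s[2]+s[:2]@s[:2]),len(w))
print(arm.observe()["joint_positions"].round(2))
g=cn[0]
plan([((*L[:2],.16),down(np.radians(-77.7)))],maxmm=48,maxdeg=8.4)
```

```text
can [[0.68180769 0.22295678]
 [0.68887186 0.19667451]] -74.95554227320211
239.78125 196.109375 9.661417961120605 243 12
lid [0.68267684 0.22441355 0.077     ] bar [0.68676036 0.207408   0.077     ] -76.49730134289128
spot [0.63966817 0.21390042] 0.03661764376496534 202
[-0.17  0.48  1.24  0.    1.41 -0.24]
t 51.25 pos [ 6.744e-01 -3.000e-04  2.068e-01] F [-0.   1.4  0.2] open 0.302 nrows 10
[4.6, 2.4, -22.4, 8.2, -0.1, -0.1]
[9.3, 4.7, -44.7, 16.4, -0.1, -0.2]
[13.9, 7.1, -67.1, 24.5, -0.1, -0.3]
[18.5, 9.5, -89.5, 32.7, -0.2, -0.3]
[23.2, 11.8, -111.9, 40.9, -0.2, -0.4]
[27.8, 14.2, -134.2, 49.1, -0.3, -0.5]
[32.4, 16.6, -156.6, 57.3, -0.3, -0.6]
[37.1, 19.0, -179.0, 65.5, -0.4, -0.7]
[41.7, 21.3, -201.4, 73.6, -0.4, -0.8]
[46.3, 23.7, -223.7, 81.8, -0.5, -0.9]
```

>>> play_rows --pt "4.6 2.4 -22 8.2 0 0" --pt "9 5 -45 16.4 0 0" --pt "14 7 -67 24.5 0 0" --pt "18.5 9.5 -89.5 32.7 0 0" --pt "23 12 -112 41 0 0" --pt "28 14 -134 49 0 -0.5" --pt "32 16.6 -156.6 57.3 0 -0.6" --pt "37 19 -179 65.5 0 -0.7" --grip 0.7

```text
time_s: 52.05
eef_pos: [0.6805, 0.1803, 0.168]
tool_rot: [0.687, 0.173, -0.684, 0.172]
wrist_force: [-0.0, 0.2, -0.3]
opening: 0.848
```

Run:
```python
from h import *
plan([((.6818,.2235,.14),down(np.radians(-77.7)))],maxmm=48,maxdeg=8.4)
```

```text
t 52.05 pos [0.6805 0.1803 0.168 ] F [-0.   0.2 -0.3] open 0.848 nrows 2
[14.0, -18.7, -10.7, 8.0, -0.1, 0.0]
[28.1, -37.4, -21.4, 16.0, -0.3, 0.1]
```

>>> play_rows --pt "14 -18.7 -10.7 8 0 0" --pt "28 -40 -24 16 -0.3 0" --pt "28 -40 -24 16 -0.3 0" --pt "28 -40 -24 16 -0.3 0"

```text
time_s: 52.45
eef_pos: [0.682, 0.2272, 0.1386]
tool_rot: [-0.702, -0.077, 0.704, -0.077]
wrist_force: [0.7, -0.6, 0.0]
opening: 0.848
```

Run:
```python
from h import *
print(np.degrees(yaw_now()))
plan([((.6818,.2235,.038),down(np.radians(-77.7)))],maxmm=48,maxdeg=8.4)
p=arm.grab_frame("wrist");crop(p,(0,0,640,480),1,"h3");print(proj(p,(.6818,.2235,.077)))
```

```text
-77.52122829819594
t 52.45 pos [0.682  0.2272 0.1386] F [ 0.7 -0.6  0. ] open 0.848 nrows 3
[33.5, 1.2, 0.2, 0.1, 0.1, 0.0]
[67.0, 2.4, 0.5, 0.1, 0.1, 0.0]
[100.6, 3.6, 0.7, 0.2, 0.2, 0.1]
[327.13744107 258.70407998]
```

View pics/h3.png

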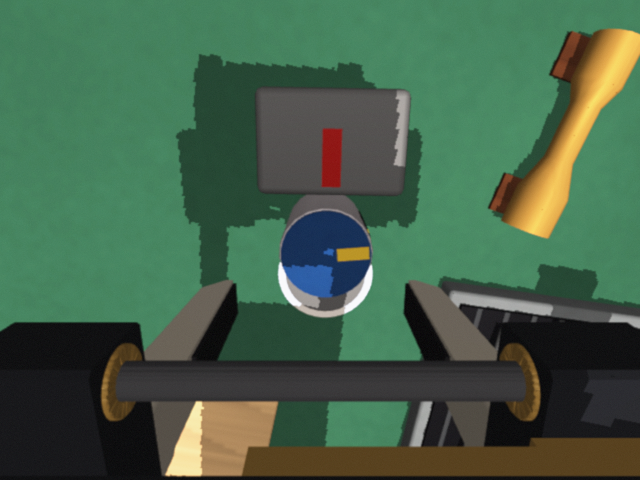

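>>> play_rows --pt "33 1 0 0 0 0" --pt "67 2.4 -0.5 0 0 0" --pt "90 3.6 -1 0.2 0 0" --pt "101 3.6 -1 0.2 0 0" --pt "101 3.6 -1 0.2 0 0"

```text
time_s: 53.0
eef_pos: [0.6836, 0.222, 0.0373]
tool_rot: [-0.702, -0.075, 0.705, -0.075]
wrist_force: [-1.2, 0.0, 0.2]
opening: 0.849
```

>>> play_rows --pt "0 0 0 0 0 0" --pt "0 0 0 0 0 0" --pt "0 0 0 0 0 0" --pt "0 0 0 0 0 0" --pt "-20 0 0 0 0 0" --pt "-40 0 0 0 0 0" --pt "-40 0 0 0 0 0" --grip -1

```text
time_s: 53.7
eef_pos: [0.6857, 0.2224, 0.0806]
tool_rot: [0.704, 0.075, -0.703, 0.075]
wrist_force: [0.2, -0.8, -1.8]
opening: 0.643
```

Run:
```python
from h import *
y=yaw_now();print(np.degrees(y))
S=(.6397,.2135)
plan([((*S,.085),down(y+np.radians(86.5)))],maxmm=48,maxdeg=8.4)
```

```text
-77.77763217102735
t 53.7 pos [0.6857 0.2224 0.0806] F [ 0.2 -0.8 -1.8] open 0.643 nrows 11
[-0.4, -0.1, 4.3, -7.9, 0.0, 0.0]
[-0.8, -0.2, 8.5, -15.7, 0.0, 0.0]
[-1.2, -0.3, 12.8, -23.6, 0.0, 0.0]
[-1.6, -0.4, 17.0, -31.4, 0.0, 0.0]
[-2.0, -0.5, 21.3, -39.3, 0.0, 0.0]
[-2.5, -0.6, 25.6, -47.2, 0.0, 0.0]
[-2.9, -0.7, 29.8, -55.0, 0.0, 0.0]
[-3.3, -0.8, 34.1, -62.9, -0.1, 0.0]
[-3.7, -0.9, 38.4, -70.8, -0.1, -0.1]
[-4.1, -1.0, 42.6, -78.6, -0.1, -0.1]
[-4.5, -1.1, 46.9, -86.5, -0.1, -0.1]
```

>>> play_rows --pt "-5 0 16 -7.9 0 0" --pt "-5 -1 32 -15.7 0 0" --pt "-5 -1 47 -23.6 0 0" --pt "-5 -1 47 -31.4 0 0" --pt "-5 -1 47 -39.3 0 0" --pt "-5 -1 47 -47 0 0" --pt "-5 -1 47 -55 0 0" --pt "-5 -1 47 -63 0 0"

```text
time_s: 54.5
eef_pos: [0.6388, 0.2132, 0.0841]
tool_rot: [-0.559, -0.433, 0.559, -0.433]
wrist_force: [0.3, 0.1, -3.6]
opening: 0.639
```

Run:
```python
from h import *
S=(.6397,.2135)
plan([((*S,.06),down(np.radians(-77.8+86.5)))],maxmm=48,maxdeg=8.4)
```

```text
t 54.5 pos [0.6388 0.2132 0.0841] F [ 0.3  0.1 -3.6] open 0.639 nrows 3
[8.0, 0.3, -0.2, -7.7, 0.0, 0.0]
[16.1, 0.5, -0.3, -15.4, 0.0, 0.0]
[24.1, 0.8, -0.5, -23.1, 0.0, 0.0]
```

>>> play_rows --pt "8 0 0 -7.7 0 0" --pt "16 0.5 0 -15.4 0 0" --pt "24 0.8 -0.5 -23 0 0" --pt "24 0.8 -0.5 -23 0 0" --pt "24 0.8 -0.5 -23 0 0"

```text
time_s: 55.0
eef_pos: [0.6391, 0.2134, 0.0592]
tool_rot: [0.462, 0.536, -0.463, 0.535]
wrist_force: [0.4, 0.9, -2.3]
opening: 0.642
```

Run:
```python
from h import *
S=(.6397,.2135)
print(np.degrees(yaw_now()))
plan([((*S,.0385),down(np.radians(-77.8+86.5)))],maxmm=48,maxdeg=8.4)
p=arm.grab_frame("side");crop(p,(150,240,310,360),5,"h4")
p=arm.grab_frame("wrist");crop(p,(0,0,640,480),1,"h5");print(proj(p,(*S,.1)))
```

```text
8.364022750634959
t 55.0 pos [0.6391 0.2134 0.0592] F [ 0.4  0.9 -2.3] open 0.642 nrows 1
[20.7, 0.6, 0.0, -0.3, 0.0, 0.1]
[318.20149798 345.3951243 ]
```

View pics/h4.png

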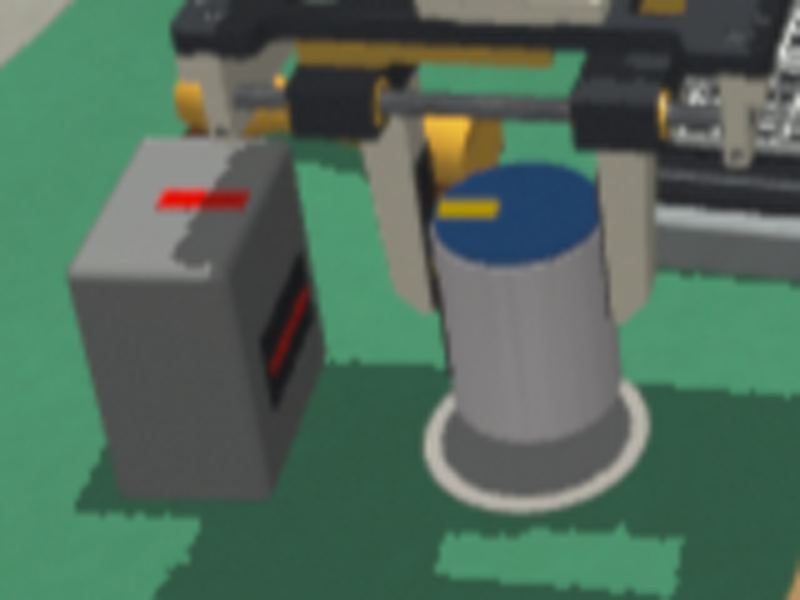

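View pics/h5.png

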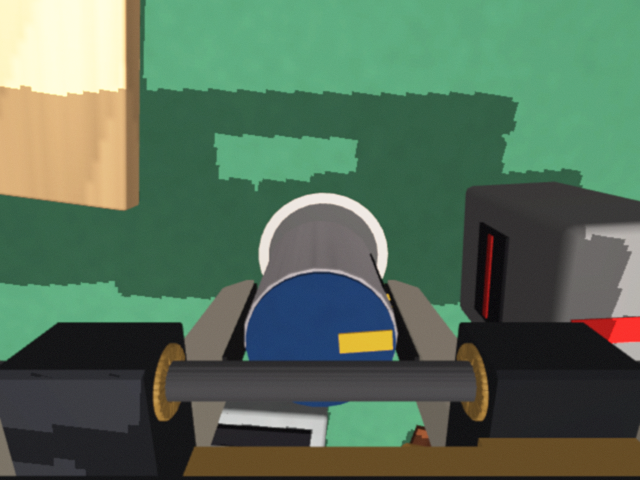

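>>> play_rows --pt "10 0.5 0 0 0 0" --pt "17 0.6 0 0 0 0" --pt "21 0.6 0 0 0 0" --pt "21 0.6 0 0 0 0" --pt "22 0.6 0 0 0 0"

```text
time_s: 55.6
eef_pos: [0.6399, 0.2136, 0.039]
tool_rot: [0.462, 0.535, -0.462, 0.535]
wrist_force: [-5.3, -1.8, 12.2]
opening: 0.641
```

>>> play_rows --pt "0 0 0 0 0 0" --pt "0 0 0 0 0 0" --pt "0 0 0 0 0 0" --pt "-30 0 0 0 0 0" --pt "-75 0 0 0 0 0" --pt "-120 0 0 0 0 0" --pt "-120 0 0 0 0 0" --grip 0.6

```text
time_s: 56.3
eef_pos: [0.6444, 0.2144, 0.167]
tool_rot: [0.465, 0.532, -0.459, 0.538]
wrist_force: [0.1, 0.8, 0.3]
opening: 0.801
```

Run:
```python
from h import *
plan([((.36,.25,.25),down(np.radians(20)))],maxmm=48,maxdeg=8.4)
```

```text
t 56.3 pos [0.6444 0.2144 0.167 ] F [0.1 0.8 0.3] open 0.801 nrows 7
[-12.4, -39.3, -11.0, -1.7, 0.0, -0.1]
[-24.7, -78.6, -21.9, -3.3, 0.0, -0.2]
[-37.1, -117.9, -32.9, -5.0, 0.0, -0.3]
[-49.4, -157.2, -43.9, -6.6, 0.0, -0.4]
[-61.8, -196.5, -54.8, -8.3, 0.1, -0.5]
[-74.1, -235.7, -65.8, -9.9, 0.1, -0.6]
[-86.5, -275.0, -76.8, -11.6, 0.1, -0.7]
```

>>> play_rows --pt "-12 -39 -11 -1.7 0 0" --pt "-25 -79 -22 -3.3 0 0" --pt "-37 -118 -33 -5 0 0" --pt "-49 -157 -50 -6.6 0 0" --pt "-62 -196 -90 -8 0 0" --pt "-74 -236 -130 -10 0 0" --pt "-86 -275 -170 -11.6 0 0" --pt "-86 -300 -210 -12 0 0"

```text
time_s: 57.1
eef_pos: [0.3275, 0.3654, 0.2489]
tool_rot: [0.407, 0.577, -0.4, 0.584]
wrist_force: [1.1, 0.8, 1.0]
opening: 0.802
```

Run:
```python
from h import *
print(arm.observe()["eef_pos"])
p=arm.grab_frame("top");crop(p,(200,130,500,355),2,"i1");crop(p,(215,145,275,235),8,"i2");crop(p,(270,180,400,310),5,"i3")
hsv=cv2.cvtColor(p["img"],cv2.COLOR_RGB2HSV)
mb=(hsv[:,:,0]>100)&(hsv[:,:,0]<125)&(hsv[:,:,1]>140);my=(hsv[:,:,0]>22)&(hsv[:,:,0]<34)&(hsv[:,:,1]>120)&(hsv[:,:,2]>120)
for q in (mb,my): q[:, :225]=0;q[:,270:]=0;q[:190]=0;q[230:]=0
c=np.argwhere(mb|my);(cx,cy),rad=cv2.minEnclosingCircle(c[:,::-1].astype(np.float32));print(cx,cy,rad,mb.sum(),my.sum())
L=ray(p,(cx,cy),.077);Y=ray(p,np.argwhere(my).mean(0)[::-1],.077);print("lid",L,"bar",Y,np.degrees(np.arctan2(*(Y-L)[:2][::-1])))
```

```text
[0.32751414 0.36537301 0.24889787]
243.5 212.5 9.823541641235352 234 13
lid [0.6381482  0.21288979 0.077     ] bar [0.6553799  0.21585533 0.077     ] 9.764819200112324
```

View pics/i1.png

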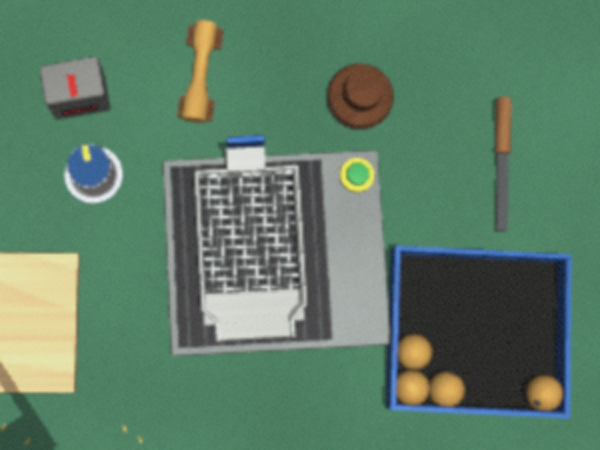

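View pics/i2.png

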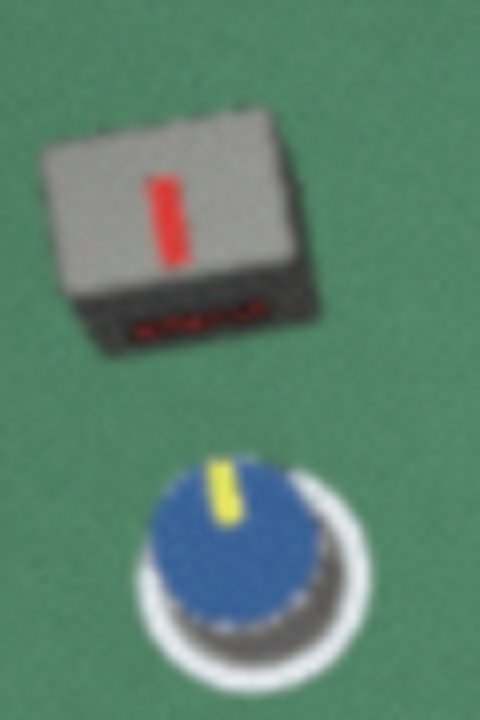

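View pics/i3.png

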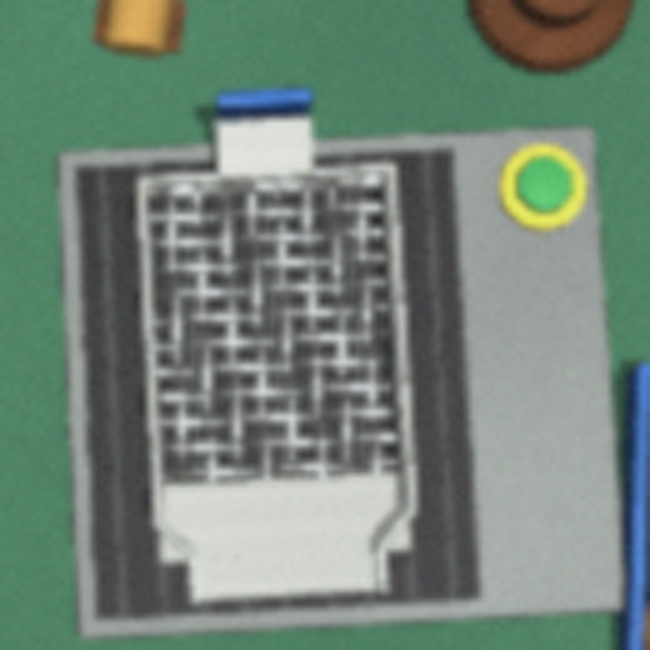

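Run:
```python
from h import *
p=arm.grab_frame("top")
def m(o,s,pts,z): 
    return np.array([ray(p,(o[0]+(x+.5)/s-.5,o[1]+(y+.5)/s-.5),z)[:2] for x,y in pts])
h=m((270,180),5,[(217,98),(312,92)],.123);r=m((270,180),5,[(139,180),(394,166)],.073);l=m((270,180),5,[(191,603),(389,592)],.042)
u=np.array([np.cos(np.radians(3.9)),np.sin(np.radians(3.9))])
for n,a,k in (("h",h,.139),("r",r,.108),("l",l,-.118)):
    d=a[0]-a[1];print(n,a.mean(0).round(4),np.linalg.norm(d).round(4),np.degrees(np.arctan2(-d[0],d[1])).round(2),"origin",(a.mean(0)-k*u).round(4))
p=arm.grab_frame("side");crop(p,(130,100,530,400),2,"i4")
```

```text
h [0.6712 0.0026] 0.0499 4.87 origin [ 0.5325 -0.0069]
r [ 6.385e-01 -2.000e-04] 0.1377 4.34 origin [ 0.5308 -0.0076]
l [ 0.4121 -0.0172] 0.107 4.12 origin [ 0.5298 -0.0092]
```

View pics/i4.png

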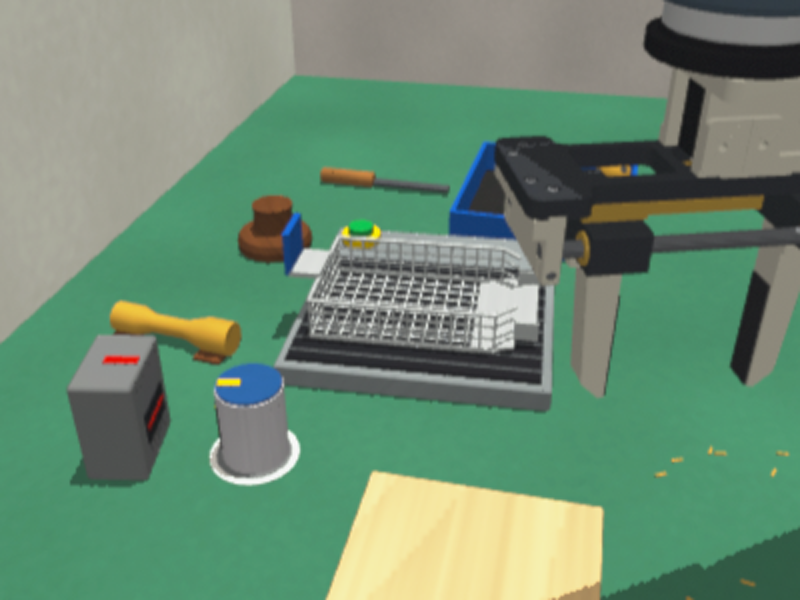

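Run:
```python
from h import *
print(arm.job_done(), arm.observe()["time_s"])
```

```text
the job is handed in; nothing more can be done
the job is handed in; nothing more can be done
```

The job is handed in at about 57 s, with one slip on the way: a knob missed the tray on the first pour. After the slip was mended, all four knobs ended in the tray and the basket and can were in place.

**What I did**
- I loaded all four knobs into the basket and pressed the start button with all of them inside. It bottomed out after about 6 mm at about 21 N.
- I carried the basket to the tray and poured. Three knobs jammed in the spout at up to 55° of tilt and only came loose while I was tilting the basket back.
- One of those three bounced out of the tray and rolled to rest near the robot's base. I set the basket down on the grid, put that knob back in it, carried it over again and poured it out slowly. I did not press the button a second time.
- The can was knocked aside during the run. I picked it up, turned it about 86° and stood it on its spot.

**Last checks, from the camera images**
- **Knobs:** all four lie on the tray floor.
- **Basket:** it is empty and upright. Its centre is about 1 mm from the grid middle, and its yaw is about 4.4° against the station's 3.9°. Estimates from the handle, rim and lip differ by about 3 mm.
- **Can:** it is about 2 mm from the spot centre. Its mark is at about 10° against the scanner's 11–12°.
- **Bystanders:** the former, file and spindle look unmoved.

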